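# Screw bins off their hooks onto the sloping rack, opening tools back in the drawer

## Robot

A 6-joint arm with a two-finger parallel gripper is mounted at the origin on the work surface. World frame = base frame: x ahead of the robot, y to its left, z up, the work surface at z = 0. Lengths are in mm, angles in rad, forces in N, time in s.
With the tool pointing down it reaches from about 275 to 1000 mm from the base axis. Payload 8.4 kg.
Tool frame: the origin (TCP) lies midway between the tips of the shut fingers; the grasp point (between the pads) lies 19 mm behind it; z points along the fingers, y is the direction in which the jaws open and shut (so a half turn about z gives the same grasp; the last joint's range is limited). The gripper opens to 85 mm and grips with 20 to 120 N. Pads are 22 mm wide; open, the fingers measure 114 mm over their backs; the gripper's body (76 mm by 85 mm) begins 54 mm behind the grasp point. The pads swing forward as they close: fully open they stand 13 mm farther back than shut.
Start: joints at [-1.335, 0.353, 1.633, -0, 1.155, -0.002], TCP at [147.226, -607.414, 208.581] pointing down, gripper open.
Joint ranges: [-2.63, 2.63], [-0.92, 2.1], [0.06, 2.66], [-1.3, 4.44], [0, 2.69], [-3.02, 3.02]. Speed limits (rad/s): [2.22, 2.22, 2.79, 3.14, 3.14, 3.14].

## Interface

Orientations are given as [roll, pitch, yaw] about the fixed x, y, z axes, in that order (R = Rz(yaw) Ry(pitch) Rx(roll)).
In Python, from rig import r gives the robot as it stands.
- The arm moves only by the tool play_rows, never from a script. Its argument "moves" is a list of rows, each a list of 3 entries, a list of its own where there are three numbers: the turn, a rotation vector about the tool's x, y, z in degrees, then the shift along the tool's x, y, z in mm, then the opening, from 0 (shut) to 1 (fully open). A call has 1 to 20 rows; each row is the pose to reach, as a shift and turn from the pose measured when the call began, along the tool's axes at that moment; what a row does not reach only later rows make up. A row lasts 1/10 s, in which the tool goes at most 50 mm and 8.59 degrees, less where a joint would pass 70% of its speed; a pose out of reach is approached as far as the arm can. A call with a gripper value outside its range is refused whole. The fingers move at their own pace and stop on an object; "newtons" is the grip in N (left out, the last holds). Time passes only in rows, so rows that repeat a pose let the fingers close. It gives the time, the measured TCP pose, the force and the opening at its end, in the units of the state.
- r.sense(): the state, without advancing time (a new reading comes with each control period).
- r.grab_frame(name): name is "scene" or "top" or "wrist"; returns a dict with "color" (420x560x3 uint8, red, green, blue), "K" (3x3 intrinsics, pixels), "rvec" (rotation vector, rad) and "tvec" (3), from world to camera coordinates, as OpenCV has them; the wrist camera has in their place "T_tool_cam" (4x4, takes a point from camera to tool coordinates, whose origin is the TCP and whose axes are the flange's). Camera axes: x right, y down, z forward; pixel columns grow to the right and rows downward; lengths in mm; the calibration is good to about 2 mm. A picture is of the moment at which its call begins: read the wrist's pose just before it. There is no depth.
- r.sign_off(): hands the job in, once; it reports no verdict.
Trained networks look in a picture, given as the dict that the camera call returned (one of the last four; its "shot" number tells which), for a name from the list of things; names that differ only in an ending like _2 or _b are one class to them, and where a whole thing is asked for, a point or a joint stands for the part that bears it (a point fixed in the world has none). Each returns a list of dicts, best first, with "conf" (0 to 1); they miss things now and then, are a little off and sometimes report something else, mostly with a low value. They report only what shows in the picture. A call takes as long as a camera call. They do not tell look-alikes from the thing itself.
- r.silhouettes(picture, name): "mask" (420x560 bool, what is visible of it) and "location" ([column, row] in pixels, amid what is visible of it).
The state is a dict: "clock": time; "qpos": joint angles; "qvel": joint speeds; "joint_efforts": joint torques, N m; "eef_pos": TCP position; "tcp_rot": TCP orientation; "contact_force": force on the tool from outside, world axes, zero at the start; "wrist_torque": the same for the moment, N m; "opening": opening from 0.0 (shut) to 1.0 (fully open).
Only numpy, scipy, OpenCV 4.12 (cv2) and the standard library are available. Lean on these libraries where they do the work, as an engineer would, in place of code of your own. Each camera call takes 0.05 s, during which the arm holds its last target.

## Task

The phone is open and I'm ready to put it back together. Lift every screw bin up off its hook on the parts organiser and set it on the sloping bench rack, upright and sitting flat on the deck, scoop front snug against the rack's front lip and facing you; put the opening tools, the red spudger and the blue suction cup, back in the organiser's half-open drawer and push the drawer fully home. Leave the tweezers, the phone and its cracked back panel where they lie.

Things in the scene. Friction and masses are not known exactly. Their poses are not given: they have to be found in the camera images.
- organiser: grey parts organiser, fixed, at the left: drawer case 150 (its x) by 310 (y) by 60 mm high; on it, near the back, an upright hook plate, front face at x = +55, top at z = 138 mm. Origin: centre of the underside; the front faces -x. The wide drawer is at the +y side, middle at y = +62.5 mm; the two small ones at the -y side are dummies. Bins hang in front of the plate, over the case.
- hooks (a point): middle of the row of four steel hooks on the plate, at the height of their tops (131 mm); axes as the organiser's. Hooks at y = -126, -42, +42, +126 mm from here: upturned tongues 22 mm wide, 3 mm thick, 6 mm off the plate. A hung bin has its origin 40.5 mm to -x of here and 46 mm below, its axes along these; it must rise 15 mm to clear the hook, then comes away to -x.
- drawer (a joint): opening of the organiser's wide drawer, in m: 0 fully home, up to 0.11; it slides out along the organiser's -x. About 1 N of friction; it stays where it is left. At the start half open.
- drawer_in (a point): centre of the drawer's inner floor, 10 mm above the board; moves with the drawer; axes as the organiser's. Inside 112 (x) by 152 mm (y), sides 32 mm high over this floor, front 9 mm thick (inner face 56 mm to -x of here), 42 mm high. Home, this point is at the organiser's x = -10 mm. Only what is to -x of the case front (organiser's x = -75 mm) is open from above; inside, 44 mm of height are free.
- drawer_pull (a point): middle of the front edge of the drawer's finger pull, a ledge 60 mm wide and 5 mm thick standing 12 mm out from the drawer front, 47.5 mm above the board; pushed along the organiser's +x here, the drawer shuts.
- rack: bench rack of folded aluminium, fixed, at the right: 100 (its x) by 310 mm (y), its sloping deck rising from 32 mm above the board at the front (-x, the robot's side) to 64 mm at the back, with a lip along the front edge. Origin: centre of its underside.
- rack_deck: the rack's deck, tilted 18 degrees. Origin: on its upper face at the foot of the front lip, midway along; x up the slope to the back, y left along the lip, z out of the deck. It reaches from x = 0 to 102 and y = -155 to +155 mm; the lip is 12 mm high. A bin snug to the lip has its origin at x = 36, z = 0 mm, axes along these; bins may stand anywhere along y: four fit with 38 mm between.
- bin1: white plastic screw bin, open box 72 (its x) by 46 (y) by 46 mm high, 50 to 100 g with its screws (fixed in it); walls 2.5 mm; front wall 22 mm high, sides 36 mm high over the front 21 mm. Origin: centre of the underside (without the heel); x to its back, y to its left, z up. The straight sides suit a grip across the 46 mm. Hangs on a hook at the start; may be absent.
- bin2: as bin1. On every bin a hanging lip 38 mm wide runs from the top of the back wall (z = 46 mm, 3 mm thick) 9.5 mm back and turns 13 mm down, outer face at x = +45.5 mm; at the bottom of the back two heels, 5 mm high, one at each side (clear of the hook), reach x = +47.5 mm.
- bin3: as bin1
- bin4: as bin1
- spudger: red plastic spudger, a flat pry bar 120 mm long, 10 mm wide and 8 mm thick in the middle 84 mm, thinner at the ends; 20 g. Origin: centre of the underside; x along it, z up. At the start it lies on the board between organiser and rack.
- tweezers: stainless tweezers, 125 mm long, lying on the board; leave alone. Origin: middle of the underside.
- cup: blue hard silicone suction cup, 40 mm across the rim and 34 mm high, 30 g: a shallow cone 12 mm high, a neck 12 mm thick from z = 16 to 24 mm and a round knob 20 mm across from z = 27 to 34 mm to grip. Origin: centre of the rim's underside; z along its axis to the knob. Stands on the board at the start, knob up.
- cup_mid (a point): point on the suction cup's axis, 17 mm above its rim's underside.
- phone: the opened phone, face down, 146 by 71 by 7 mm, lying on the board; leave alone. Origin: centre of the underside.
- back_panel: cracked black phone back panel, 146 by 71 by 5 mm, lying on the board; leave alone. Origin: centre of the underside.
Mind the look-alikes: they are no part of the job. Several things have the shape of the cup; the one meant has the colours described above.

How it is judged:
By the outcome, as a careful person would: the job done as asked, in the order asked, and still so for the second after the job is handed in, with the robot touching nothing.
Of bin1, bin2, bin3, bin4 only 2 to 4 are there at a start; the rules pass over those that are not, and their reading is None.
At some moment in a run one of spudger, cup may be knocked a few centimetres aside while the robot is not near it.
Once in a run the grip may slacken for a moment while it holds something.
It also fails if it takes over 210 s, if anything falls off the work surface, if the arm or the gripper's body presses on something with over 40 N, if the wrist force passes 120 N, or if a joint passes its speed limit or range.

## Working session

There is one attempt and no reset: what is moved stays moved. The work goes in short steps, Python scripts to look and compute and a tool call to move; the robot and the scene stay as the last step left them, time stands still between calls to the robot, and variables do not carry over. Pictures are saved under pics/ and viewed, and the job is handed in when it is done.

Besides the shell and the picture viewer there is one more tool, called after "Request:" as name(argument=value, ...), one argument or row to a line, values as JSON. play_rows: Moves the arm, as the interface text tells. Its arguments: {"type":"object","properties":{"moves":{"type":"array"},"newtons":{"type":"number"}},"required":["moves"]}

```bash
ls -la; mkdir -p pics
cat > h.py <<'E'
import numpy as np, cv2
from rig import r
def save(name,img,crop=None,scale=1):
    if crop: x0,y0,x1,y1=crop; img=img[y0:y1,x0:x1]
    if scale!=1: img=cv2.resize(img,None,fx=scale,fy=scale,interpolation=cv2.INTER_CUBIC)
    cv2.imwrite('pics/'+name,img[:,:,::-1])
E
python3 - <<'E'
from h import *
s=r.sense(); print(s)
for n in ['scene','top','wrist']:
    d=r.grab_frame(n); save(n+'0.png',d['color']); print(n,{k:v for k,v in d.items() if k!='color'})
    np.savez('pics/'+n+'0.npz',**d)
E
```

```text
total 12
drwxr-xr-x  3 agent agent 4096 Dec  7 05:10 .
drwxr-xr-x 23 root  root  4096 Dec  7 05:10 ..
drwxr-xr-x  2 agent agent 4096 Dec  7 05:10 pics
{'clock': 0.0, 'qpos': array([-1.33540266e+00,  3.53693866e-01,  1.63410681e+00, -1.57262015e-05,
        1.15517804e+00, -2.43267914e-03]), 'qvel': array([ 0.00222246, -0.00109293, -0.00064395, -0.00055294,  0.00057135,
        0.00128394]), 'joint_efforts': array([-2.24891766e-03, -6.05249977e+01, -3.42072880e+01, -5.19710261e-05,
        9.44990607e-03, -2.45873764e-05]), 'eef_pos': array([ 147.1057172 , -606.94045371,  207.8448302 ]), 'tcp_rot': array([-3.14020656e+00,  1.10066778e-05,  2.37832713e-01]), 'contact_force': array([ 0.25674265,  0.41530638, -0.47339801]), 'wrist_torque': array([-0.01599081,  0.00033595, -0.02675463]), 'opening': 1.0002048540525816}
scene {'K': array([[417.94549563,   0.        , 278.2244672 ],
       [  0.        , 417.94549563, 207.21675396],
       [  0.        ,   0.        ,   1.        ]]), 'rvec': array([ 2.34670368,  0.61814741, -0.25072459]), 'tvec': array([-434.03610898, -116.54333316, 1274.5875973 ]), 'shot': 1}
top {'K': array([[465.20462504,   0.        , 283.66300866],
       [  0.        , 465.20462504, 199.09146506],
       [  0.        ,   0.        ,   1.        ]]), 'rvec': array([ 2.24172688, -2.18805999,  0.04565659]), 'tvec': array([   4.49514288,  491.19533313, 1191.19690603]), 'shot': 2}
wrist {'K': array([[351.17715122,   0.        , 276.0094733 ],
       [  0.        , 351.17715122, 209.7615711 ],
       [  0.        ,   0.        ,   1.        ]]), 'T_tool_cam': array([[-7.69613314e-04, -9.51662935e-01, -3.07143396e-01,
         7.95969382e+01],
       [ 9.99999704e-01, -7.39273290e-04, -2.15124589e-04,
         1.97298762e-01],
       [-2.23368106e-05, -3.07143470e-01,  9.51663222e-01,
        -1.65531329e+02],
       [ 0.00000000e+00,  0.00000000e+00,  0.00000000e+00,
         1.00000000e+00]]), 'shot': 3}
```

View pics/scene0.png

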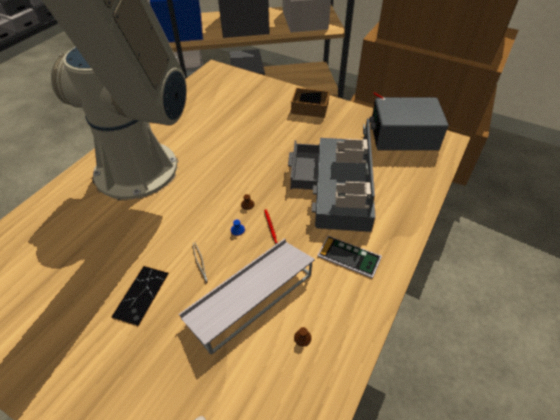

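View pics/top0.png

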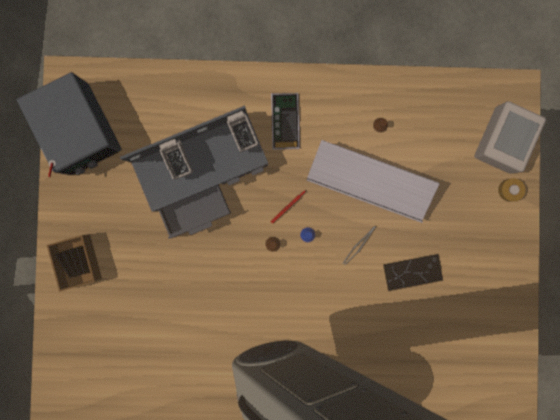

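View pics/wrist0.png

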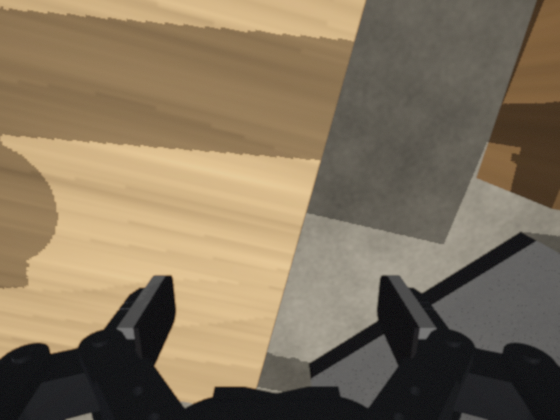

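```bash
cat >> h.py <<'E'
def cam(d,s=None):
    """returns K,R,t world->cam"""
    if 'rvec' in d: 
        return d['K'],cv2.Rodrigues(np.asarray(d['rvec'],float))[0],np.asarray(d['tvec'],float)
    from scipy.spatial.transform import Rotation as Ro
    T=np.eye(4);T[:3,:3]=Ro.from_euler('xyz',s['tcp_rot']).as_matrix();T[:3,3]=s['eef_pos']
    M=np.linalg.inv(T@d['T_tool_cam']); return d['K'],M[:3,:3],M[:3,3]
def proj(c,P):
    K,R,t=c; q=np.atleast_2d(P)@R.T+t; q=q@K.T; return q[:,:2]/q[:,2:]
def onz(c,uv,z):
    K,R,t=c; o=-R.T@t; v=R.T@np.linalg.inv(K)@np.array([uv[0],uv[1],1.]); return o+v*(z-o[2])/v[2]
def tri(obs):
    A=np.zeros((3,3));b=np.zeros(3)
    for c,uv in obs:
        K,R,t=c;o=-R.T@t;v=R.T@np.linalg.inv(K)@np.array([uv[0],uv[1],1.]);v/=np.linalg.norm(v)
        M=np.eye(3)-np.outer(v,v);A+=M;b+=M@o
    return np.linalg.solve(A,b)
E
python3 - <<'E'
from h import *
dt=r.grab_frame('top'); ds=r.grab_frame('scene')
save('t1.png',dt['color'],(110,90,310,250),4); save('t2.png',dt['color'],(250,90,450,290),3.)
save('s1.png',ds['color'],(270,90,400,270),3.3); save('s2.png',ds['color'],(90,190,400,360),2.5)
for n in ['organiser','rack','drawer_in','bin1','spudger','cup','tweezers','phone','back_panel']:
    for d,c in ((dt,cam(dt)),(ds,cam(ds))):
        print(n,d['shot'],[(round(q['conf'],2),np.round(q['location'],1).tolist(),int(q['mask'].sum()),np.round(onz(c,q['location'],15)).tolist()[:2]) for q in r.silhouettes(d,n)])
E
```

```text
organiser 4 [(0.81, [196.4, 173.2], 8609, [551.0, 241.0])]
organiser 5 [(0.62, [330.2, 177.3], 5091, [538.0, 240.0]), (0.25, [272.5, 225.1], 133, [482.0, 2.0])]
rack 4 [(0.85, [372.2, 183.4], 5276, [537.0, -210.0])]
rack 5 [(0.86, [245.6, 295.8], 5767, [534.0, -210.0]), (0.61, [237.0, 228.1], 164, [405.0, -52.0])]
drawer_in 4 [(0.81, [195.4, 214.0], 2260, [447.0, 240.0])]
drawer_in 5 [(0.59, [305.2, 166.0], 1300, [452.0, 248.0])]
bin1 4 [(0.76, [241.4, 132.3], 780, [659.0, 129.0]), (0.67, [177.0, 160.3], 816, [583.0, 291.0])]
bin1 5 [(0.92, [350.4, 151.8], 601, [544.0, 373.0]), (0.59, [351.5, 190.9], 858, [614.0, 219.0]), (0.2, [142.5, 295.0], 1648, [325.0, -325.0])]
spudger 4 [(0.56, [285.0, 207.0], 157, [471.0, 13.0])]
spudger 5 [(0.23, [300.7, 164.9], 1304, [438.0, 246.0])]
cup 4 [(0.68, [274.4, 245.9], 189, [371.0, 37.0]), (0.67, [379.2, 124.7], 174, [688.0, -225.0]), (0.43, [307.5, 234.6], 177, [402.0, -47.0])]
cup 5 [(0.7, [303.9, 339.9], 260, [699.0, -238.0]), (0.55, [246.0, 203.2], 162, [378.0, 34.0]), (0.51, [237.4, 230.7], 164, [411.0, -59.0]), (0.34, [353.5, 194.4], 818, [624.0, 209.0])]
tweezers 4 [(0.42, [369.1, 231.6], 23, [413.0, -204.0])]
tweezers 5 [(0.42, [206.1, 274.9], 27, [421.0, -209.0])]
phone 4 []
phone 5 [(0.98, [351.0, 255.3], 1463, [700.0, 14.0]), (0.66, [329.0, 177.7], 5179, [535.0, 237.0])]
back_panel 4 [(0.86, [411.8, 275.1], 1600, [304.0, -316.0]), (0.5, [196.6, 175.0], 8820, [547.0, 240.0])]
back_panel 5 [(0.82, [140.9, 298.2], 1681, [327.0, -334.0])]
```

View pics/t1.png

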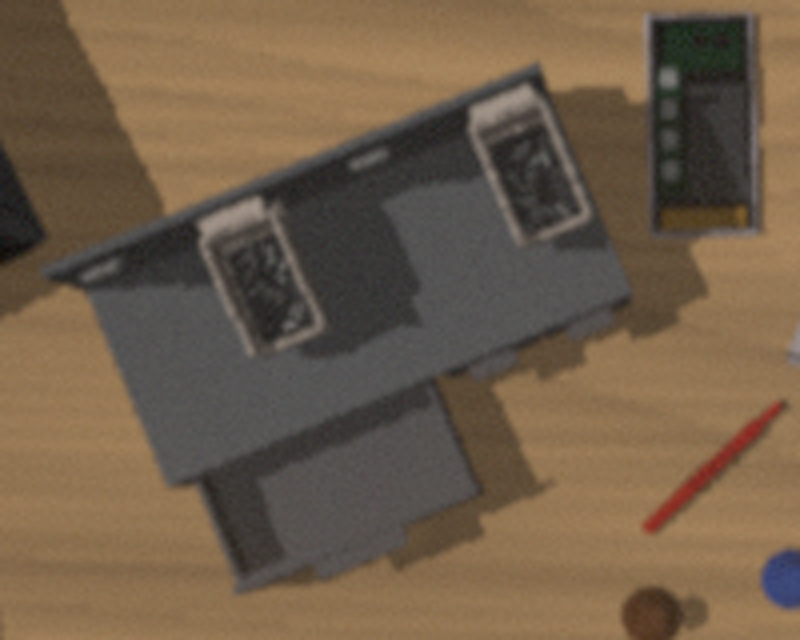

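View pics/t2.png

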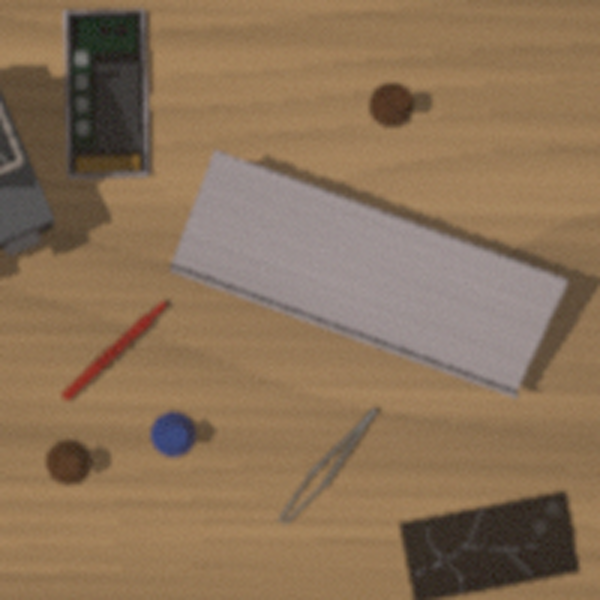

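View pics/s1.png

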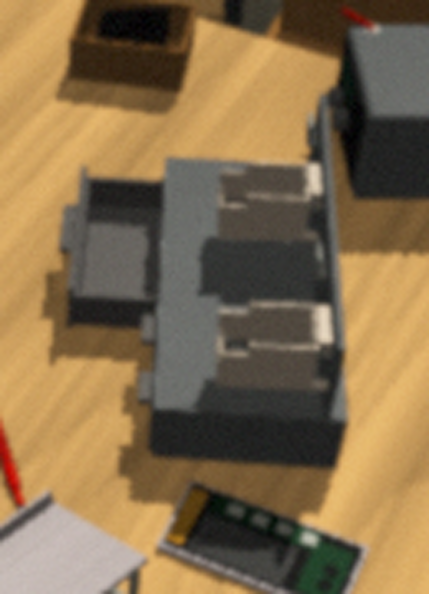

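View pics/s2.png

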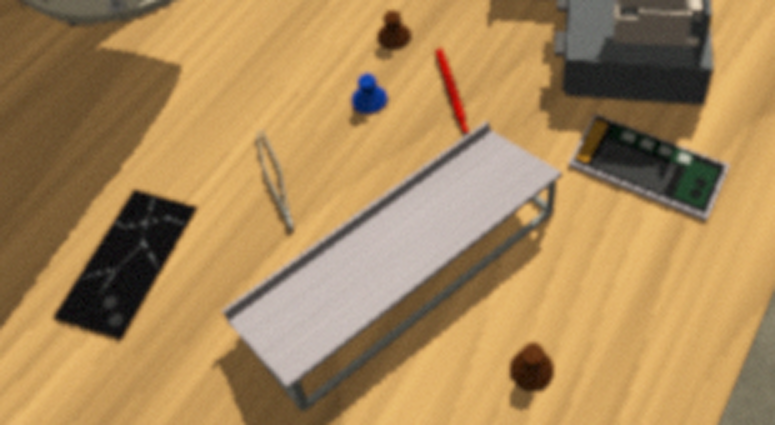

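```bash
cat > fit.py <<'E'
from h import *
from scipy.optimize import least_squares
L=lambda n:cam({k:v for k,v in np.load('pics/'+n+'0.npz').items()})
ct,cs=L('top'),L('scene')
def Rz(a): return np.array([[np.cos(a),-np.sin(a),0],[np.sin(a),np.cos(a),0],[0,0,1]])
def Ry(a): return np.array([[np.cos(a),0,np.sin(a)],[0,1,0],[-np.sin(a),0,np.cos(a)]])
E
python3 - <<'E'
from fit import *
T=lambda x,y:(x/4+110,y/4+90); S=lambda x,y:(x/3.3+270,y/3.3+90)
O=[(ct,(-75,155,60),T(175,485)),(ct,(-75,-155,60),T(630,298)),(ct,(55,155,138),T(55,280)),(ct,(55,-155,138),T(545,82)),(ct,(47.5,126,131),T(100,268)),(ct,(47.5,-42,131),T(369,159)),
(cs,(-75,-155,60),S(152,410)),(cs,(-75,155,60),S(167,160)),(cs,(-75,-155,0),S(155,452)),(cs,(75,-155,0),S(335,465))]
def res(p,full=False):
    e=[proj(c,Rz(p[3])@np.array(P,float)+p[:3])[0]-uv for c,P,uv in O]; return np.array(e) if full else np.ravel(e)
f=least_squares(res,[560,230,0,.39],loss='soft_l1'); print('org',f.x,np.degrees(f.x[3])); print(np.round(res(f.x,1),1).tolist())
T2=lambda x,y:(x/3+250,y/3+90); S2=lambda x,y:(x/2.5+90,y/2.5+190)
th=np.radians(18)
D=[(ct,(0,155,12),T2(172,268)),(ct,(0,-155,12),T2(518,393)),(ct,(102,-155,0),T2(568,283)),(ct,(102,155,0),T2(215,152)),
(cs,(0,155,12),S2(488,125)),(cs,(0,-155,12),S2(227,315)),(cs,(102,-155,0),S2(292,383)),(cs,(102,155,0),S2(560,177))]
def res2(p,full=False):
    e=[proj(c,Rz(p[3])@Ry(-th)@np.array(P,float)+p[:3])[0]-uv for c,P,uv in D]; return np.array(e) if full else np.ravel(e)
f=least_squares(res2,[500,-200,32,-.36],loss='soft_l1'); print('deck',f.x,np.degrees(f.x[3])); print(np.round(res2(f.x,1),1).tolist())
for n,a,b in [('cup',(307.5,234.6),(237.3,228)),('spud tip+y',T2(67,397),(90+441/2.5,190+52/2.5)),('spud tip-y',T2(167,303),(90+464/2.5,190+130/2.5))]:
    print(n,np.round(tri([(ct,a),(cs,b)]),1))
E
```

```text
org [ 5.82971421e+02  2.29602544e+02 -3.47337952e+00  4.19717915e-01] 24.048065092991802
[[-2.2, 0.2], [0.7, -1.4], [-2.9, -0.9], [-0.4, -2.8], [-0.2, 0.6], [-0.0, 0.1], [-0.6, 0.1], [-1.1, -0.6], [-2.8, 2.1], [-0.4, 2.2]]
deck [ 4.96303205e+02 -1.87649874e+02  2.65666130e+01 -3.27016449e-01] -18.736662361053128
[[-0.7, -0.6], [-0.3, 0.2], [-0.8, -1.2], [-0.6, -0.6], [-0.2, -0.2], [-2.0, 0.2], [-2.6, 2.6], [0.0, -0.6]]
cup [401.5 -46.8   7.2]
spud tip+y [432.9  45.7   1.7]
spud tip-y [513.8 -39.2   9.7]
```

```bash
cat >> h.py <<'E'
from scipy.spatial.transform import Rotation as Ro
def goto(pos,rpy=None,R=None,s=None):
    s=s or r.sense(); R0=Ro.from_euler('xyz',s['tcp_rot'])
    Rt=Ro.from_matrix(R) if R is not None else (Ro.from_euler('xyz',rpy) if rpy is not None else R0)
    tv=(R0.inv()*Rt).as_rotvec(degrees=True); sh=R0.inv().apply(np.asarray(pos,float)-s['eef_pos'])
    print('GOTO',np.round(pos,1),'turn',np.round(tv,2).tolist(),'shift',np.round(sh,1).tolist(),'rows>=',int(np.ceil(max(np.linalg.norm(sh)/50,np.linalg.norm(tv)/8.59))))
def st():
    s=r.sense(); print('t %.2f pos %s rpy %s F %s open %.3f'%(s['clock'],np.round(s['eef_pos'],1),np.round(s['tcp_rot'],3),np.round(s['contact_force'],1),s['opening'])); return s
E
python3 - <<'E'
from h import *
st(); goto([560,190,300],[np.pi,0,np.radians(24)])
E
```

```text
t 1.15 pos [ 147.2 -607.4  208.6] rpy [-3.142 -0.     0.238] F [ 0.7 -0.4 -0.3] open 1.000
GOTO [560 190 300] turn [0.0, -0.0, -10.38] shift [589.0, -677.7, -91.4] rows>= 19
```

Request:
play_rows(
  moves=[
    [[0, 0, -10.4], [589, -678, -91], 1],
    [[0, 0, -10.4], [589, -678, -91], 1],
    [[0, 0, -10.4], [589, -678, -91], 1],
    [[0, 0, -10.4], [589, -678, -91], 1],
    [[0, 0, -10.4], [589, -678, -91], 1],
    [[0, 0, -10.4], [589, -678, -91], 1],
    [[0, 0, -10.4], [589, -678, -91], 1],
    [[0, 0, -10.4], [589, -678, -91], 1],
    [[0, 0, -10.4], [589, -678, -91], 1],
    [[0, 0, -10.4], [589, -678, -91], 1],
    [[0, 0, -10.4], [589, -678, -91], 1],
    [[0, 0, -10.4], [589, -678, -91], 1],
    [[0, 0, -10.4], [589, -678, -91], 1],
    [[0, 0, -10.4], [589, -678, -91], 1],
    [[0, 0, -10.4], [589, -678, -91], 1],
    [[0, 0, -10.4], [589, -678, -91], 1],
    [[0, 0, -10.4], [589, -678, -91], 1],
    [[0, 0, -10.4], [589, -678, -91], 1],
    [[0, 0, -10.4], [589, -678, -91], 1],
    [[0, 0, -10.4], [589, -678, -91], 1],
  ],
)

```text
clock: 3.15
eef_pos: [560.0, 191.3, 299.1]
tcp_rot: [3.142, 0.001, 0.421]
contact_force: [-0.7, 0.2, -0.7]
opening: 1.0
```

Run:
```python
from h import *
s=st(); d=r.grab_frame('wrist'); save('w1.png',d['color']); np.savez('pics/w1.npz',eef_pos=s['eef_pos'],tcp_rot=s['tcp_rot'],**d)
s=st(); goto([600,140,250],[np.pi,0,np.radians(24)])
```

```text
t 3.15 pos [560.  191.3 299.1] rpy [3.142e+00 1.000e-03 4.210e-01] F [-0.7  0.2 -0.7] open 1.000
t 3.20 pos [559.5 190.2 299.1] rpy [3.141e+00 1.000e-03 4.200e-01] F [-0.5 -0.4  0.5] open 1.001
GOTO [600 140 250] turn [0.01, 0.07, 0.08] shift [16.5, 62.3, 49.1] rows>= 2
```

View pics/w1.png

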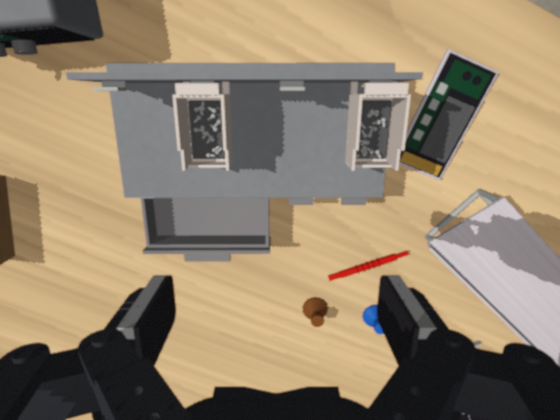

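Request:
play_rows(
  moves=[
    [[0, 0, 0], [-20, -100, 30], 1],
    [[0, 0, 0], [-20, -100, 30], 1],
    [[0, 0, 0], [-20, -100, 30], 1],
    [[0, 0, 0], [-20, -100, 30], 1],
  ],
)

```text
clock: 3.6
eef_pos: [499.3, 272.8, 268.9]
tcp_rot: [3.141, 0.002, 0.421]
contact_force: [0.2, -1.0, 0.3]
opening: 1.0
```

Run:
```python
from h import *
s=st(); d=r.grab_frame('wrist'); save('w2.png',d['color']); np.savez('pics/w2.npz',eef_pos=s['eef_pos'],tcp_rot=s['tcp_rot'],**d)
d1=np.load('pics/w1.npz'); save('w1a.png',d1['color'],(60,50,300,270),3.3);save('w1b.png',d1['color'],(280,40,480,220),3.3)
save('w2a.png',d['color'],(60,20,560,300),1.6)
```

```text
t 3.60 pos [499.3 272.8 268.9] rpy [3.141e+00 2.000e-03 4.210e-01] F [ 0.2 -1.   0.3] open 1.000
```

View pics/w1a.png

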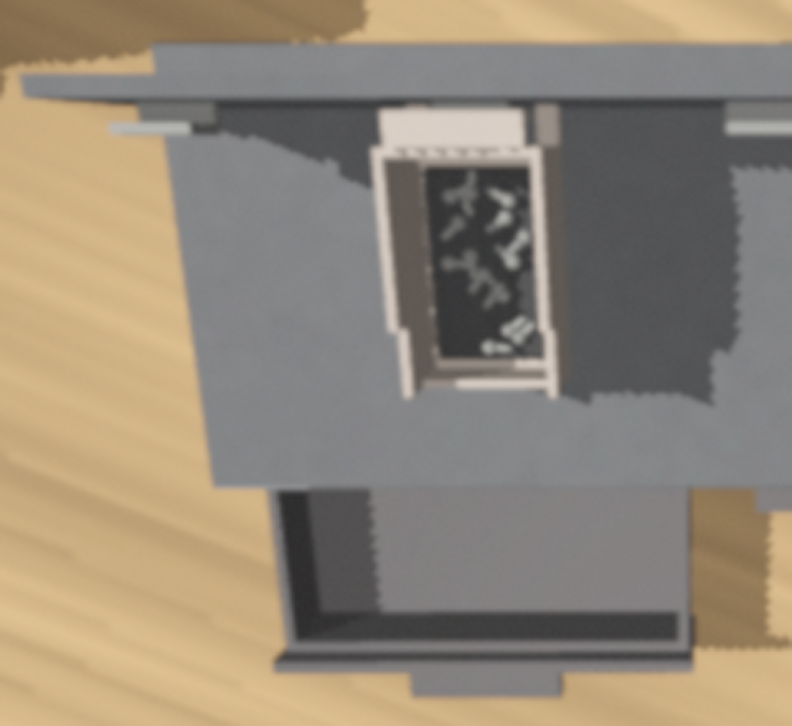

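View pics/w1b.png

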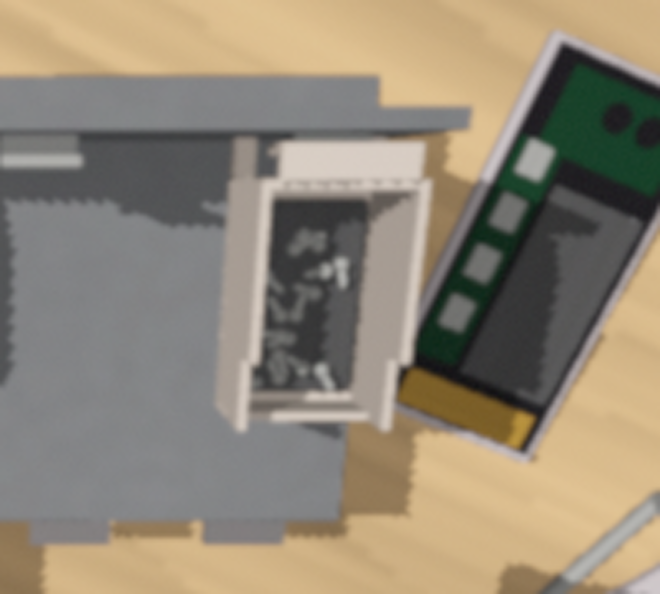

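View pics/w2.png

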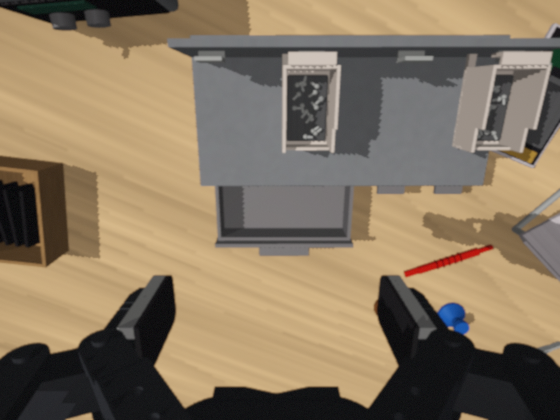

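Run:
```python
from h import *
d=np.load('pics/w2.npz'); save('w2a.png',d['color'],(150,20,370,270),2.4);save('w2b.png',d['color'],(380,20,560,210),2.8)
```

```text
(no output)
```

View pics/w2a.png

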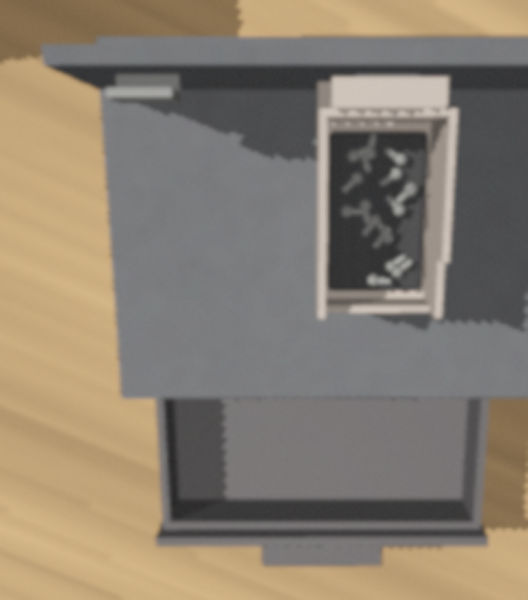

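View pics/w2b.png

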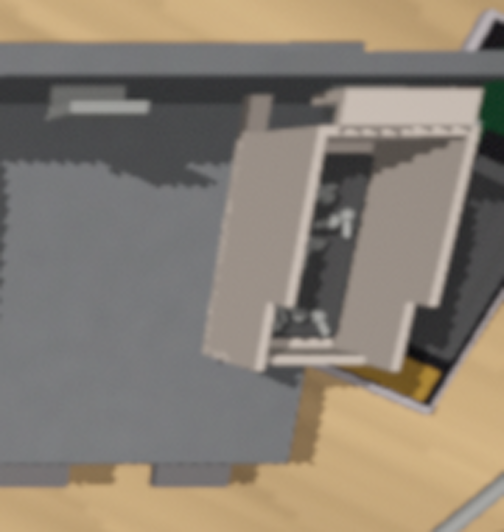

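```bash
cat > fit2.py <<'E'
from fit import *
def W(n):
    d=dict(np.load('pics/'+n+'.npz')); return cam({k:d[k] for k in ('K','T_tool_cam')},d)
def fitpose(O,p0,R=Rz,tilt=None,n=''):
    def res(p,full=False):
        RR=Rz(p[3]) if tilt is None else Rz(p[3])@Ry(-tilt)
        e=[proj(c,RR@np.array(P,float)+p[:3])[0]-uv for c,P,uv in O]; return np.array(e) if full else np.ravel(e)
    f=least_squares(res,p0,loss='soft_l1'); print(n,np.round(f.x[:3],1),'yaw',round(np.degrees(f.x[3]),2)); print('  ',np.round(res(f.x,1),1).tolist()); return f.x
E
python3 - <<'E'
from fit2 import *
c1,c2=W('w1'),W('w2')
a=lambda x,y:(x/3.3+60,y/3.3+50); b=lambda x,y:(x/3.3+280,y/3.3+40)
A=lambda x,y:(x/2.4+150,y/2.4+20); B=lambda x,y:(x/2.8+380,y/2.8+20)
O=[(c1,(-75,155,60),a(214,487)),(c1,(-75,-155,60),b(338,519)),(c1,(55,155,138),a(25,97)),(c1,(55,-155,138),b(470,128)),(c1,(47.5,126,131),a(149,128)),(c1,(47.5,-53,131),b(82,160)),(c1,(47.5,-31,131),a(725,128)),
(c2,(-75,155,60),A(122,397)),(c2,(-75,-155,60),B(292,463)),(c2,(55,155,138),A(43,64)),(c2,(47.5,126,131),A(140,93)),(c2,(47.5,-42,131),B(110,107))]
o=fitpose(O,[583,230,0,.42],n='org')
bp=[(36,23,46),(36,-23,46),(45.5,19,46),(45.5,-19,46),(-36,23,36),(-36,-23,36)]
p1=[a(372,150),a(541,150),a(380,108),a(524,108),a(403,397),a(558,397)]
p2=[A(318,110),A(458,110),A(331,77),A(449,77),A(318,318),A(441,318)]
bA=fitpose([(c1,P,u) for P,u in zip(bp,p1)]+[(c2,P,u) for P,u in zip(bp,p2)],[570,260,85,.42],n='binA')
p1=[b(258,182),b(430,182),b(281,143),b(424,143),b(235,430),b(392,430)]
p2=[B(322,128),B(478,128),B(338,88),B(483,88),B(257,370),B(403,370)]
bB=fitpose([(c1,P,u) for P,u in zip(bp,p1)]+[(c2,P,u) for P,u in zip(bp,p2)],[640,120,85,.42],n='binB')
R=Rz(o[3])
for y in (42,-126): print('expected bin',y,R@np.array([7,y,85])+o[:3])
dp=tri([(c1,a(487,695)),(c2,A(322,564))]); print('pull',dp,'in org',R.T@(dp-o[:3]))
for w in ((30,)): pass
np.save('org.npy',o);np.save('binA.npy',bA);np.save('binB.npy',bB)
E
```

```text
org [ 5.845e+02  2.315e+02 -2.000e-01] yaw 24.22
   [[-0.6, 0.5], [0.5, 0.3], [-0.2, 0.2], [0.1, 0.0], [0.5, -0.0], [-0.0, -0.2], [0.6, -0.4], [-0.3, 0.6], [-1.2, 0.0], [0.4, 0.2], [-0.1, -0.5], [-0.2, -0.4]]
binA [572.5 273.6  84.1] yaw 24.18
   [[0.1, -0.9], [-0.3, -0.9], [1.2, 0.7], [-0.1, 0.6], [0.2, 0.5], [-0.6, 0.4], [0.6, -0.7], [-0.4, -0.8], [0.3, 0.1], [-1.1, 0.0], [0.0, 0.4], [0.2, 0.3]]
binB [641.6 119.6  85.2] yaw 24.04
   [[1.6, -0.8], [0.4, -0.7], [-0.1, -0.1], [-1.0, -0.1], [0.8, 0.5], [-0.4, 0.5], [-0.8, -0.9], [0.9, -0.9], [0.8, 0.4], [-3.1, 0.5], [0.1, 0.7], [-0.4, 0.8]]
expected bin 42 [573.61960852 272.68631763  84.81711856]
expected bin -126 [642.53209916 119.4705592   84.81711856]
pull [410.01642978 221.63122075  49.27596593] in org [-163.14832738   62.54676865   49.45884738]
```

Run:
```python
from h import *
st(); y=[np.pi,0,np.radians(24.2)]
goto([573.1,273.1,180],y); goto([573.1,273.1,91],y)
```

```text
t 3.65 pos [500.3 272.3 269.4] rpy [3.141e+00 1.000e-03 4.200e-01] F [ 0.8 -0.6 -0.2] open 1.003
GOTO [573.1 273.1 180. ] turn [0.05, 0.06, -0.11] shift [66.9, 28.9, 89.4] rows>= 3
GOTO [573.1 273.1  91. ] turn [0.05, 0.06, -0.11] shift [66.9, 28.8, 178.4] rows>= 4
```

Request:
play_rows(
  moves=[
    [[0, 0, 0], [67, 29, 89], 1],
    [[0, 0, 0], [67, 29, 89], 1],
    [[0, 0, 0], [67, 29, 89], 1],
    [[0, 0, 0], [67, 29, 89], 1],
  ],
)

```text
clock: 4.05
eef_pos: [573.9, 270.9, 178.6]
tcp_rot: [3.14, 0.004, 0.418]
contact_force: [0.7, -0.2, 0.3]
opening: 1.003
```

Run:
```python
from h import *
s=st(); d=r.grab_frame('wrist')
o=np.load('org.npy'); c=cam(d,s); 
from fit import Rz
im=d['color'].copy()
for P in [(36,23,46),(36,-23,46),(-36,23,36),(-36,-23,36),(-36,-23,0),(-36,23,0)]:
    u=proj(c,Rz(np.radians(24.2))@np.array(P,float)+[573.1,273.1,85])[0]; cv2.drawMarker(im,tuple(int(round(v)) for v in u),(0,255,0),0,9,1)
save('w3.png',im); goto([573.1,273.1,91],[np.pi,0,np.radians(24.2)])
```

```text
t 4.05 pos [573.9 270.9 178.6] rpy [3.14  0.004 0.418] F [ 0.7 -0.2  0.3] open 1.003
GOTO [573.1 273.1  91. ] turn [0.06, 0.14, -0.23] shift [0.3, -1.7, 89.3] rows>= 2
```

View pics/w3.png

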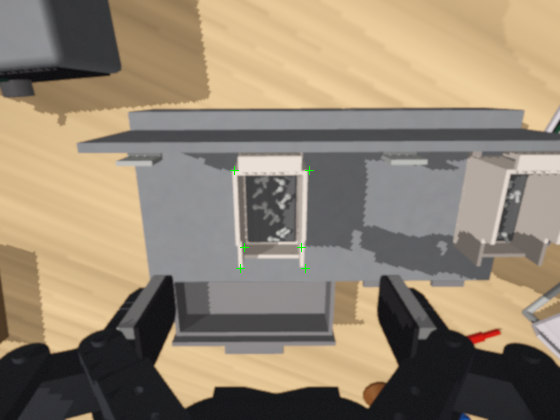

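Request:
play_rows(
  moves=[
    [[0, 0, 0], [0.3, -1.7, 30], 1],
    [[0, 0, 0], [0.3, -1.7, 60], 1],
    [[0, 0, 0], [0.3, -1.7, 80], 1],
    [[0, 0, 0], [0.3, -1.7, 89], 1],
    [[0, 0, 0], [0.3, -1.7, 89], 1],
    [[0, 0, 0], [0.3, -1.7, 89], 1],
  ],
)

```text
clock: 4.7
eef_pos: [573.9, 273.5, 93.3]
tcp_rot: [3.141, 0.0, 0.418]
contact_force: [0.5, -0.2, -0.3]
opening: 1.004
```

Run:
```python
from h import *
s=st(); d=r.grab_frame('wrist')
save('w4.png',d['color']); goto([573.1,273.1,91],[np.pi,0,np.radians(24.2)])
```

```text
t 4.70 pos [573.9 273.5  93.3] rpy [3.141 0.    0.418] F [ 0.5 -0.2 -0.3] open 1.004
GOTO [573.1 273.1  91. ] turn [0.05, -0.02, -0.23] shift [-1.0, 0.0, 2.4] rows>= 1
```

View pics/w4.png

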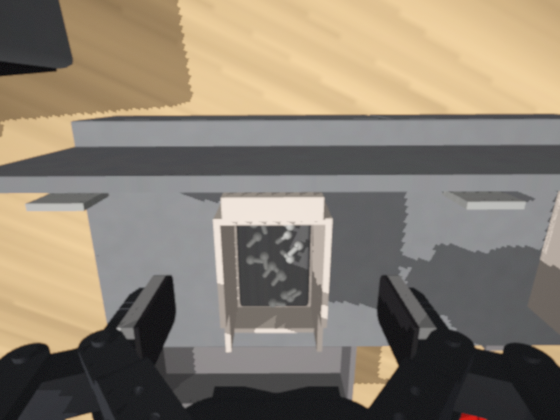

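Request:
play_rows(
  moves=[
    [[0, 0, 0], [-1, 0, 2], 0.3],
    [[0, 0, 0], [-1, 0, 2], 0],
    [[0, 0, 0], [-1, 0, 2], 0],
    [[0, 0, 0], [-1, 0, 2], 0],
    [[0, 0, 0], [-1, 0, 2], 0],
    [[0, 0, 0], [-1, 0, 2], 0],
  ],
  newtons=45,
)

```text
clock: 5.35
eef_pos: [573.3, 273.3, 92.1]
tcp_rot: [3.141, -0.001, 0.418]
contact_force: [-2.7, -1.2, 5.0]
opening: 0.524
```

Run:
```python
from h import *
s=st(); d=r.grab_frame('wrist')
save('w5.png',d['color'])
```

```text
t 5.35 pos [573.3 273.3  92.1] rpy [ 3.141e+00 -1.000e-03  4.180e-01] F [-2.7 -1.2  5. ] open 0.524
```

View pics/w5.png

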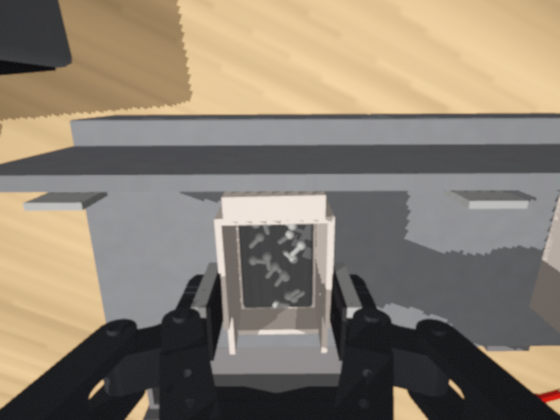

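Request:
play_rows(
  moves=[
    [[0, 0, 0], [0, 0, -8], 0],
    [[0, 0, 0], [0, 0, -16], 0],
    [[0, 0, 0], [0, 0, -24], 0],
    [[0, 0, 0], [0, 0, -26], 0],
    [[0, 0, 0], [0, 0, -26], 0],
  ],
)

```text
clock: 5.9
eef_pos: [573.3, 273.4, 118.6]
tcp_rot: [3.141, -0.001, 0.418]
contact_force: [-1.0, 0.9, -0.4]
opening: 0.523
```

Run:
```python
from h import *
s=st(); d=r.grab_frame('wrist')
save('w6.png',d['color'])
```

```text
t 5.90 pos [573.3 273.4 118.6] rpy [ 3.141e+00 -1.000e-03  4.180e-01] F [-1.   0.9 -0.4] open 0.523
```

View pics/w6.png

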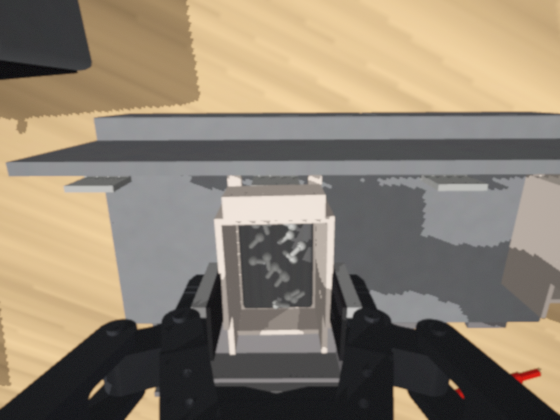

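Request:
play_rows(
  moves=[
    [[0, 0, 0], [-30, 0, 0], 0],
    [[0, 0, 0], [-60, 0, -10], 0],
    [[0, 0, 0], [-65, 0, -50], 0],
    [[0, 0, 0], [-65, 0, -95], 0],
    [[0, 0, 0], [-65, 0, -110], 0],
    [[0, 0, 0], [-65, 0, -110], 0],
  ],
)

```text
clock: 6.55
eef_pos: [515.1, 247.6, 230.8]
tcp_rot: [3.141, -0.006, 0.418]
contact_force: [-0.4, -0.6, -1.6]
opening: 0.527
```

Run:
```python
from h import *
s=st(); d=r.grab_frame('wrist')
save('w7.png',d['color'],(180,160,380,380),2.7)
goto([480,-190,300],[np.pi,0,np.radians(-18.7)])
```

```text
t 6.55 pos [515.1 247.6 230.8] rpy [ 3.141 -0.006  0.418] F [-0.4 -0.6 -1.6] open 0.527
GOTO [ 480 -190  300] turn [-0.02, -0.17, 42.66] shift [-208.4, 385.7, -71.7] rows>= 9
```

View pics/w7.png

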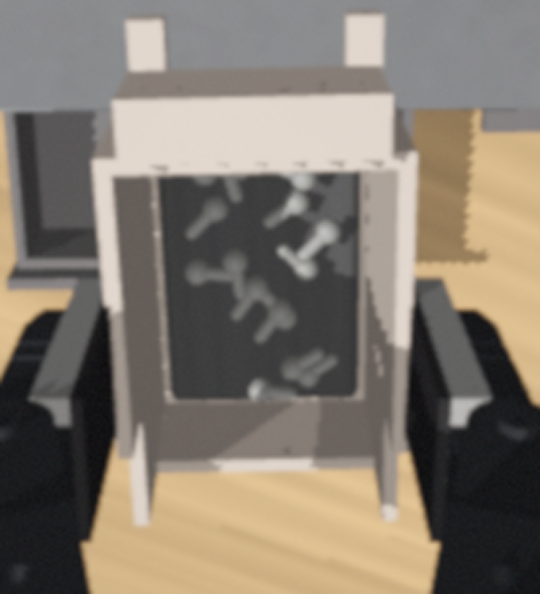

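```bash
cat > hand.py <<'E'
from fit2 import *
def inhand(d,obs,n=''):
    T=np.asarray(d['T_tool_cam']); M=np.linalg.inv(T); c=(d['K'],M[:3,:3],M[:3,3])
    R0=np.diag([1.,-1,-1])   # bin x=tool x, y=-y, z=-z
    def res(p,full=False):
        R=R0@cv2.Rodrigues(np.radians(p[3:]))[0]
        e=[proj(c,R@np.array(P,float)+p[:3])[0]-uv for P,uv in obs]; return np.array(e) if full else np.ravel(e)
    f=least_squares(res,[0,0,-7,0,0,0],loss='soft_l1'); print(n,'bin origin in tool',np.round(f.x[:3],1),'rot deg (bin axes)',np.round(f.x[3:],2)); print(np.round(res(f.x,1),1).tolist()); return f.x
E
python3 - <<'E'
from hand import *
d=dict(np.load('pics/w1.npz'))
u=lambda x,y:(x/2.7+180,y/2.7+160)
inhand(d,[((36,23,46),u(93,158)),((36,-23,46),u(416,152)),((45.5,19,46),u(113,97)),((45.5,-19,46),u(392,92)),((45.5,19,33),u(120,70)),((45.5,-19,33),u(385,66)),((47.5,23,5),u(125,20)),((47.5,-23,5),u(384,13)),((-36,23,36),u(133,524)),((-36,-23,36),u(397,520)),((-15,23,46),u(115,455)),((-15,-23,46),u(409,455))])
E
```

```text
bin origin in tool [0.4 0.6 7.3] rot deg (bin axes) [-0.28 -1.14  1.25]
[[-0.7, 0.7], [0.6, 0.6], [0.5, -0.8], [-0.5, -1.0], [2.7, 0.1], [-2.0, -0.4], [0.2, -0.5], [0.1, 0.0], [0.3, -0.2], [-0.5, -0.2], [0.7, 2.2], [-0.6, 0.5]]
```

Request:
play_rows(
  moves=[
    [[0, 0, 42.6], [-208, 386, -72], 0],
    [[0, 0, 42.6], [-208, 386, -72], 0],
    [[0, 0, 42.6], [-208, 386, -72], 0],
    [[0, 0, 42.6], [-208, 386, -72], 0],
    [[0, 0, 42.6], [-208, 386, -72], 0],
    [[0, 0, 42.6], [-208, 386, -72], 0],
    [[0, 0, 42.6], [-208, 386, -72], 0],
    [[0, 0, 42.6], [-208, 386, -72], 0],
    [[0, 0, 42.6], [-208, 386, -72], 0],
    [[0, 0, 42.6], [-208, 386, -72], 0],
    [[0, 0, 42.6], [-208, 386, -72], 0],
    [[0, 0, 42.6], [-208, 386, -72], 0],
  ],
)

```text
clock: 7.8
eef_pos: [479.9, -189.1, 298.7]
tcp_rot: [-3.14, 0.0, -0.325]
contact_force: [0.2, 0.8, -1.2]
opening: 0.527
```

Run:
```python
from h import *
s=st(); d=r.grab_frame('wrist'); save('w8.png',d['color']); np.savez('pics/w8.npz',eef_pos=s['eef_pos'],tcp_rot=s['tcp_rot'],**d)
```

```text
t 7.80 pos [ 479.9 -189.1  298.7] rpy [-3.14   0.    -0.325] F [ 0.2  0.8 -1.2] open 0.527
```

View pics/w8.png

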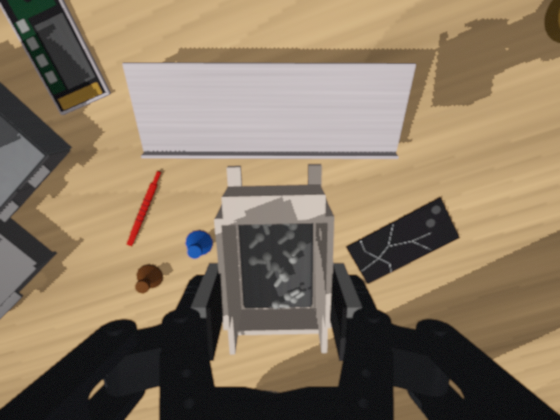

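Request:
play_rows(
  moves=[
    [[0, 0, 0], [-60, -60, 30], 0],
    [[0, 0, 0], [-60, -60, 30], 0],
    [[0, 0, 0], [-60, -60, 30], 0],
    [[0, 0, 0], [-60, -60, 30], 0],
  ],
)

```text
clock: 8.25
eef_pos: [442.1, -111.2, 268.8]
tcp_rot: [-3.14, 0.0, -0.321]
contact_force: [0.0, -0.3, -0.5]
opening: 0.522
```

Run:
```python
from h import *
d1=np.load('pics/w8.npz')
s=st(); d=r.grab_frame('wrist'); save('w9.png',d['color']); np.savez('pics/w9.npz',eef_pos=s['eef_pos'],tcp_rot=s['tcp_rot'],**d)
a=d1['color'];b=d['color']
save('w8a.png',np.vstack([a[50:175,110:430],b[50:190,110:430]]) if 0 else a,(110,50,430,175),2.5)
```

```text
t 8.25 pos [ 442.1 -111.2  268.8] rpy [-3.14   0.    -0.321] F [ 0.  -0.3 -0.5] open 0.522
```

View pics/w8a.png

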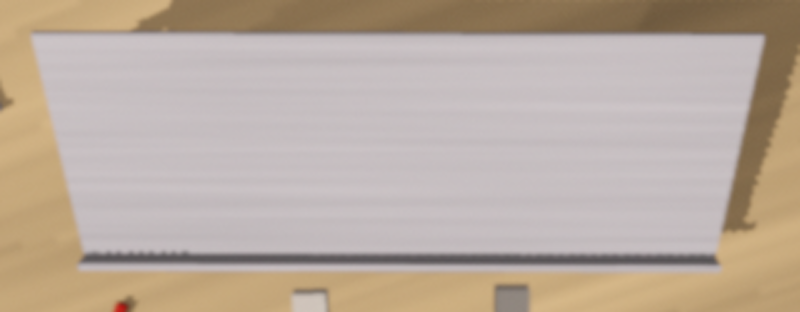

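View pics/w9.png

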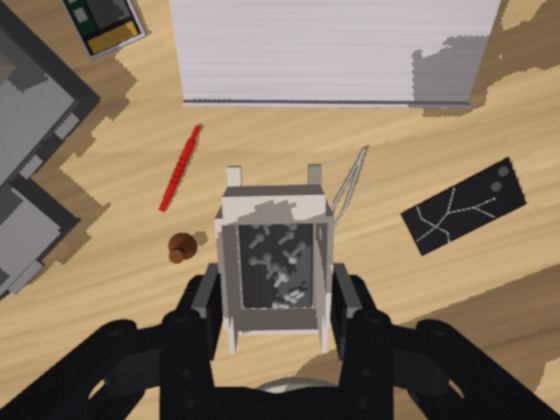

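Run:
```python
from h import *
d=np.load('pics/w9.npz'); save('w9a.png',d['color'],(160,0,320,130),5); save('w9b.png',d['color'],(400,0,520,130),5)
```

```text
(no output)
```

View pics/w9a.png

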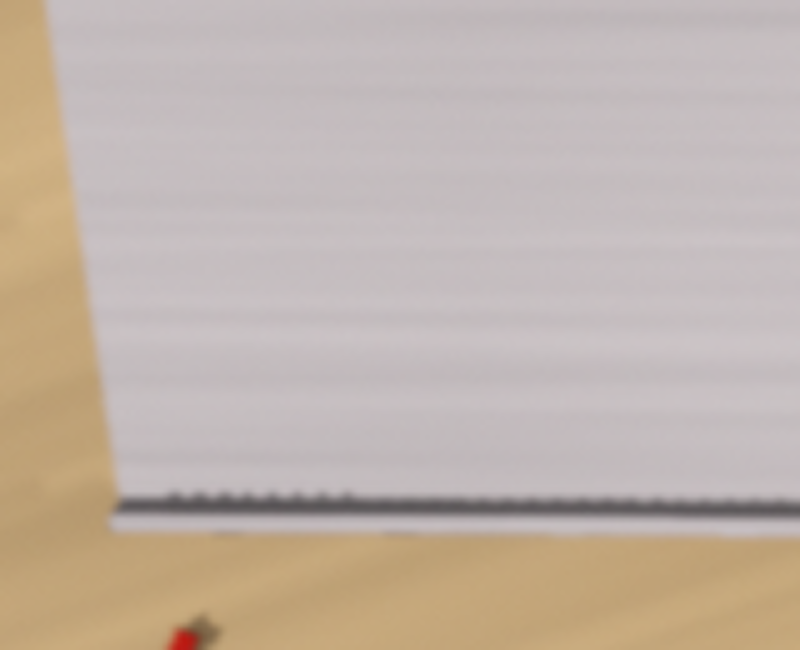

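View pics/w9b.png

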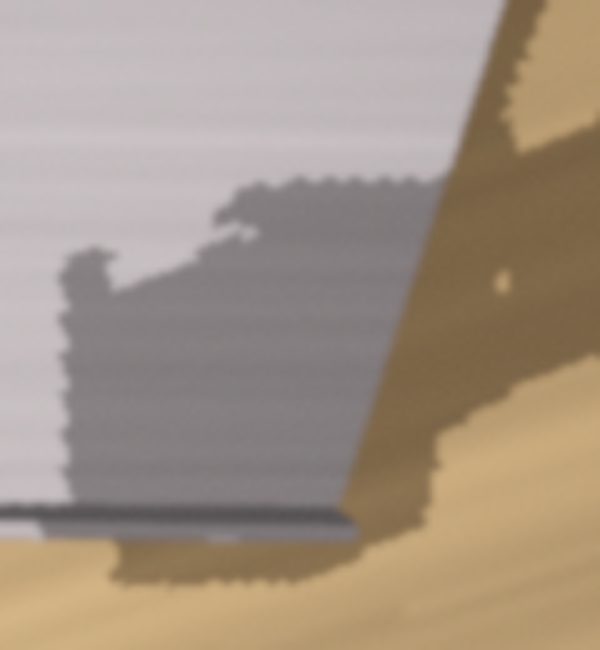

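Run:
```python
from fit2 import *
c1,c2=W('w8'),W('w9')
a=lambda x,y:(x/2.5+110,y/2.5+50)
O=[(c1,(102,155,0),a(33,33)),(c1,(102,-155,0),a(764,36)),(c1,(0,155,0),a(82,255)),(c1,(0,-155,0),a(717,258)),(c1,(0,155,12),a(80,265)),(c1,(0,-155,12),a(719,266)),
(c2,(0,155,0),(183.8,99.6)),(c2,(0,-155,0),(468.4,101)),(c2,(0,155,12),(182.4,102.8)),(c2,(0,-155,12),(471.4,105))]
k=fitpose(O,[496,-187,32,-.33],tilt=np.radians(18),n='deck'); np.save('deck.npy',k)
# with z fixed at 32
def g(p): return np.ravel([proj(c,Rz(p[2])@Ry(-np.radians(18))@np.array(P,float)+[p[0],p[1],32])[0]-uv for c,P,uv in O])
f=least_squares(g,[496,-187,-.33],loss='soft_l1'); print('z=32:',f.x,np.degrees(f.x[2]),np.abs(f.fun).max())
```

```text
deck [ 496.7 -186.    31.5] yaw -18.81
   [[-0.3, 0.7], [0.1, 0.2], [1.2, -0.8], [-0.6, -1.3], [-1.1, -0.2], [1.3, 0.1], [0.5, -0.2], [-1.0, 0.4], [-0.5, 0.3], [0.9, 0.2]]
z=32: [ 4.96686049e+02 -1.85993990e+02 -3.28289899e-01] -18.809625648297597 1.4639848785060963
```

```bash
cat >> h.py <<'E'
def Rz(a): return np.array([[np.cos(a),-np.sin(a),0],[np.sin(a),np.cos(a),0],[0,0,1]])
def Ry(a): return np.array([[np.cos(a),0,np.sin(a)],[0,1,0],[-np.sin(a),0,np.cos(a)]])
DR=Rz(np.radians(-18.8))@Ry(-np.radians(18)); DO=np.array([496.7,-186,31.8])
def deckgoto(x,y,z):  # TCP at deck coords
    goto(DO+DR@np.array([x,y,z],float),R=DR@np.diag([1.,-1,-1]))
def indeck(): 
    s=r.sense(); print('TCP in deck',np.round(DR.T@(s['eef_pos']-DO),1),'Fdeck',np.round(DR.T@s['contact_force'],1))
E
python3 - <<'E'
from h import *
st(); deckgoto(42,-60,90)
E
```

```text
t 8.30 pos [ 442.9 -112.1  269.3] rpy [-3.14e+00 -1.00e-03 -3.22e-01] F [ 0.1  0.2 -1. ] open 0.526
GOTO [ 488.8 -246.7  130.4] turn [-0.15, 17.94, 0.34] shift [86.1, 113.4, 138.8] rows>= 4
```

Request:
play_rows(
  moves=[
    [[0, 18, 0.3], [40, 113, 50], 0],
    [[0, 18, 0.3], [70, 113, 90], 0],
    [[0, 18, 0.3], [86, 113, 139], 0],
    [[0, 18, 0.3], [86, 113, 139], 0],
    [[0, 18, 0.3], [86, 113, 139], 0],
    [[0, 18, 0.3], [86, 113, 139], 0],
    [[0, 18, 0.3], [86, 113, 139], 0],
  ],
)

```text
clock: 9.0
eef_pos: [489.5, -246.5, 131.1]
tcp_rot: [-3.139, -0.316, -0.328]
contact_force: [-0.7, 0.4, -0.2]
opening: 0.527
```

Run:
```python
from h import *
st(); indeck(); d=r.grab_frame('wrist'); save('w10.png',d['color']); deckgoto(38.6,-60,12)
```

```text
t 9.00 pos [ 489.5 -246.5  131.1] rpy [-3.139 -0.316 -0.328] F [-0.7  0.4 -0.2] open 0.527
TCP in deck [ 42.7 -59.6  90.5] Fdeck [-0.8  0.1  0. ]
GOTO [ 508.6 -253.4   55.1] turn [-0.15, -0.15, 0.03] shift [-4.6, 0.8, 79.0] rows>= 2
```

View pics/w10.png

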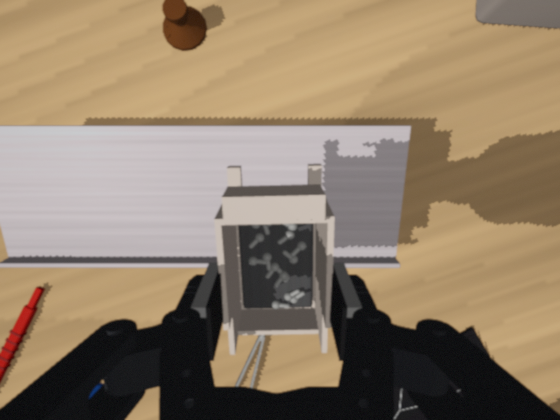

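Request:
play_rows(
  moves=[
    [[0, 0, 0], [-2, 0.8, 35], 0],
    [[0, 0, 0], [-4.5, 0.8, 60], 0],
    [[0, 0, 0], [-4.5, 0.8, 72], 0],
    [[0, 0, 0], [-4.5, 0.8, 79], 0],
    [[0, 0, 0], [-4.5, 0.8, 79], 0],
    [[0, 0, 0], [-4.5, 0.8, 79], 0],
  ],
)

```text
clock: 9.65
eef_pos: [509.3, -253.6, 56.3]
tcp_rot: [-3.139, -0.318, -0.327]
contact_force: [0.4, -0.3, 0.1]
opening: 0.524
```

Run:
```python
from h import *
st(); indeck(); d=r.grab_frame('wrist'); save('w11.png',d['color'])
d=r.grab_frame('scene'); save('s11.png',d['color'],(150,200,350,360),4)
```

```text
t 9.65 pos [ 509.3 -253.6   56.3] rpy [-3.139 -0.318 -0.327] F [ 0.4 -0.3  0.1] open 0.524
TCP in deck [ 39.6 -59.9  12.9] Fdeck [ 0.5 -0.2 -0.1]
```

View pics/w11.png

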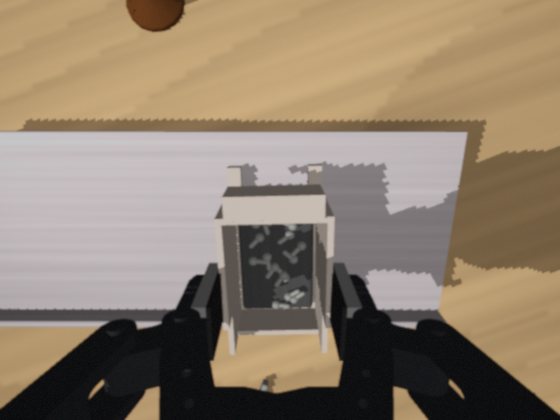

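View pics/s11.png

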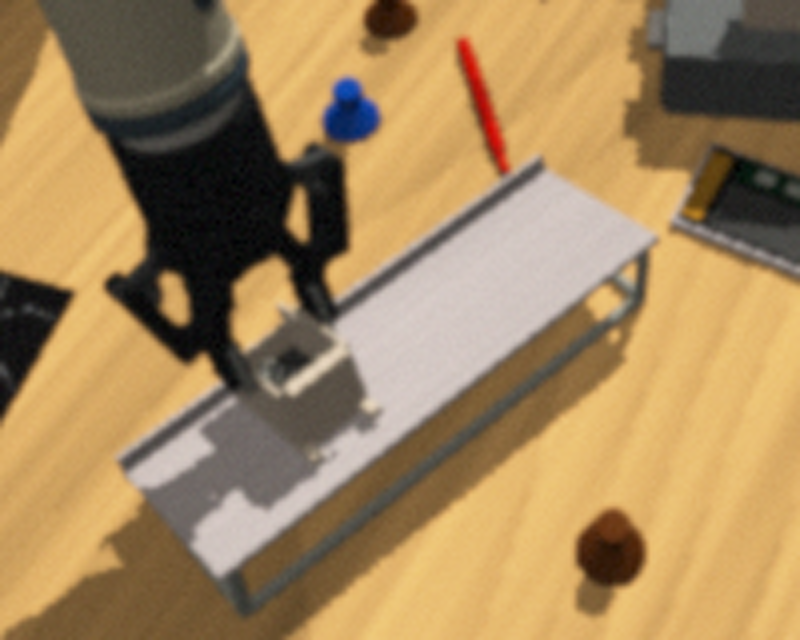

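Request:
play_rows(
  moves=[
    [[0, 0, 0], [0, 0, 2], 0],
    [[0, 0, 0], [0, 0, 4], 0],
    [[0, 0, 0], [0, 0, 5], 0],
    [[0, 0, 0], [0, 0, 5], 0],
  ],
)

```text
clock: 10.15
eef_pos: [511.1, -254.4, 51.9]
tcp_rot: [-3.14, -0.319, -0.327]
contact_force: [-0.3, 0.4, 4.9]
opening: 0.527
```

Run:
```python
from h import *
st(); indeck()
```

```text
t 10.15 pos [ 511.1 -254.4   51.9] rpy [-3.14  -0.319 -0.327] F [-0.3  0.4  4.9] open 0.527
TCP in deck [ 40.1 -60.1   8.1] Fdeck [1.1 0.3 4.8]
```

Request:
play_rows(
  moves=[
    [[0, 0, 0], [-1.5, 0, 0], 0],
    [[0, 0, 0], [-3, 0, 0], 0],
    [[0, 0, 0], [-4.5, 0, 0], 0],
    [[0, 0, 0], [-5, 0, 0], 0],
    [[0, 0, 0], [-5, 0, 0], 0],
  ],
)

```text
clock: 10.65
eef_pos: [508.2, -253.7, 51.4]
tcp_rot: [-3.14, -0.323, -0.328]
contact_force: [4.6, 0.1, 4.6]
opening: 0.526
```

Run:
```python
from h import *
st(); indeck(); d=r.grab_frame('wrist'); save('w12.png',d['color'],(140,160,420,400),2.5)
```

```text
t 10.65 pos [ 508.2 -253.7   51.4] rpy [-3.14  -0.323 -0.328] F [4.6 0.1 4.6] open 0.526
TCP in deck [ 37.1 -60.3   8.5] Fdeck [5.5 1.6 3.1]
```

View pics/w12.png

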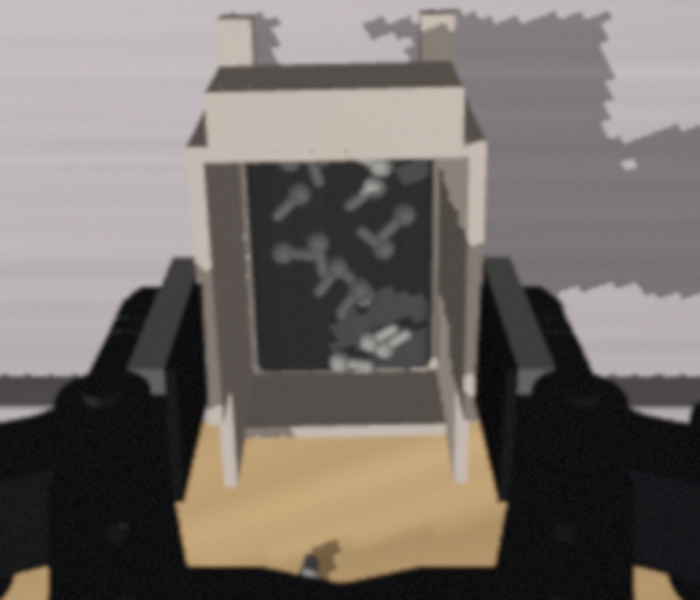

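Request:
play_rows(
  moves=[
    [[0, 0, 0], [-2, 0, 0], 0],
    [[0, 0, 0], [-3.5, 0, 0], 0],
    [[0, 0, 0], [-3.5, 0, 0], 0],
  ],
)

```text
clock: 11.0
eef_pos: [507.5, -253.6, 51.7]
tcp_rot: [-3.141, -0.328, -0.329]
contact_force: [8.2, 1.6, 5.6]
opening: 0.53
```

Run:
```python
from h import *
st(); indeck()
```

```text
t 11.00 pos [ 507.5 -253.6   51.7] rpy [-3.141 -0.328 -0.329] F [8.2 1.6 5.6] open 0.530
TCP in deck [ 36.6 -60.5   9.1] Fdeck [8.6 4.2 3. ]
```

Request:
play_rows(
  moves=[
    [[0, 0, 0], [0.5, 0, 0], 0.62],
    [[0, 0, 0], [0.5, 0, 0], 0.75],
    [[0, 0, 0], [0.5, 0, 0], 0.85],
    [[0, 0, 0], [0.5, 0, 0], 0.85],
    [[0, 0, 0], [0.5, 0, 0], 0.85],
  ],
)

```text
clock: 11.5
eef_pos: [507.5, -253.6, 51.5]
tcp_rot: [-3.14, -0.327, -0.329]
contact_force: [0.2, -0.5, 0.1]
opening: 0.851
```

Run:
```python
from h import *
st(); indeck(); d=r.grab_frame('wrist'); save('w13.png',d['color'],(140,160,420,400),2.5)
d=r.grab_frame('scene'); save('s13.png',d['color'],(150,200,350,360),4)
```

```text
t 11.50 pos [ 507.5 -253.6   51.5] rpy [-3.14  -0.327 -0.329] F [ 0.2 -0.5  0.1] open 0.851
TCP in deck [ 36.5 -60.5   8.9] Fdeck [ 0.4 -0.4 -0.1]
```

View pics/w13.png

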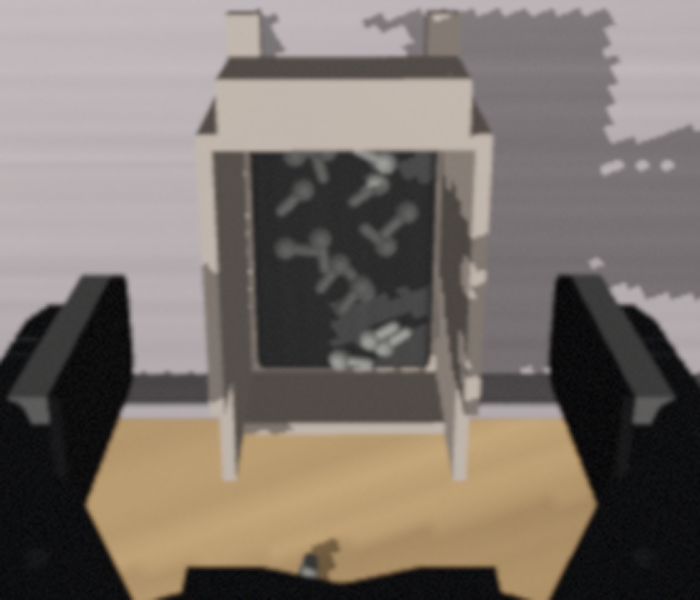

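View pics/s13.png

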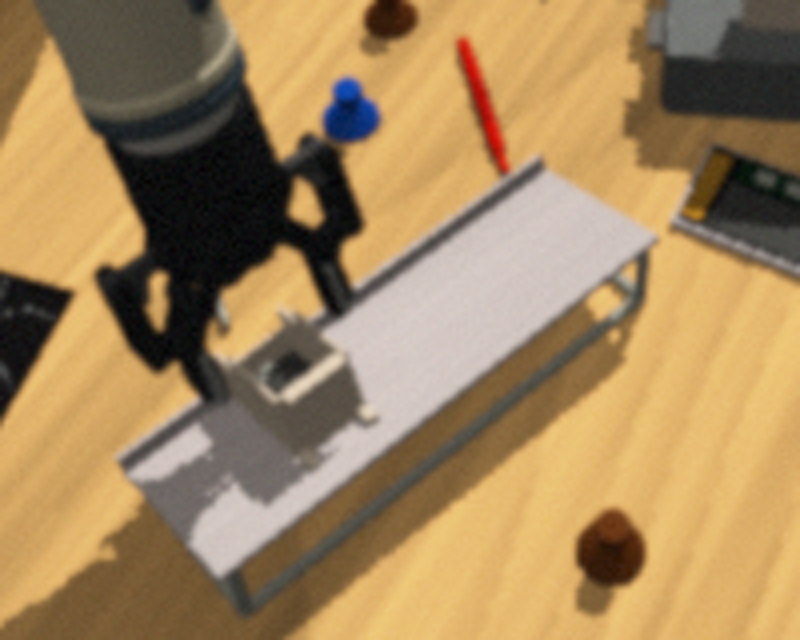

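Request:
play_rows(
  moves=[
    [[0, 0, 0], [0, 0, -10], 0.85],
    [[0, 0, 0], [0, 0, -30], 0.85],
    [[0, 0, 0], [0, 0, -70], 1],
    [[0, 0, 0], [0, 0, -110], 1],
    [[0, 0, 0], [0, 0, -150], 1],
    [[0, 0, 0], [0, 0, -150], 1],
  ],
)

```text
clock: 12.2
eef_pos: [463.2, -239.4, 199.6]
tcp_rot: [3.141, -0.336, -0.328]
contact_force: [-0.1, 0.0, 0.4]
opening: 0.999
```

Run:
```python
from h import *
st(); indeck(); s=r.sense(); d=r.grab_frame('wrist'); c=cam(d,s); im=d['color'].copy()
B=np.array([36,-60,0.]);
for P in [(36,23,46),(36,-23,46),(-36,23,36),(-36,-23,36),(45.5,19,46),(45.5,-19,46),(47.5,23,5),(47.5,-23,5),(-36,23,0),(-36,-23,0)]:
    u=proj(c,DO+DR@(B+np.array(P)))[0]; cv2.drawMarker(im,tuple(int(round(v)) for v in u),(0,255,0),0,7,1)
save('w14.png',im,(160,120,460,345),2.6)
goto([642,119.6,200],[np.pi,0,np.radians(24.2)])
```

```text
t 12.20 pos [ 463.2 -239.4  199.6] rpy [ 3.141 -0.336 -0.328] F [-0.1  0.   0.4] open 0.999
TCP in deck [ 38.  -61.3 164. ] Fdeck [-0.  -0.   0.4]
GOTO [642.  119.6 200. ] turn [7.19, -18.2, -42.62] shift [51.9, -397.3, 14.9] rows>= 9
```

View pics/w14.png

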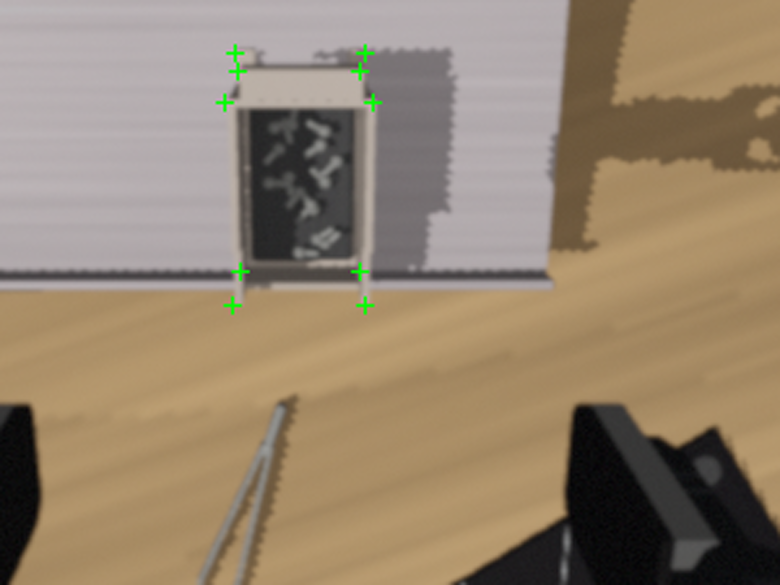

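Request:
play_rows(
  moves=[
    [[7.2, -18.2, -42.6], [52, -397, 0], 1],
    [[7.2, -18.2, -42.6], [52, -397, 0], 1],
    [[7.2, -18.2, -42.6], [52, -397, 0], 1],
    [[7.2, -18.2, -42.6], [52, -397, 0], 1],
    [[7.2, -18.2, -42.6], [52, -397, 0], 1],
    [[7.2, -18.2, -42.6], [52, -397, 15], 1],
    [[7.2, -18.2, -42.6], [52, -397, 15], 1],
    [[7.2, -18.2, -42.6], [52, -397, 15], 1],
    [[7.2, -18.2, -42.6], [52, -397, 15], 1],
    [[7.2, -18.2, -42.6], [52, -397, 15], 1],
    [[7.2, -18.2, -42.6], [52, -397, 15], 1],
    [[7.2, -18.2, -42.6], [52, -397, 15], 1],
    [[7.2, -18.2, -42.6], [52, -397, 15], 1],
  ],
)

```text
clock: 13.55
eef_pos: [641.8, 118.1, 200.1]
tcp_rot: [-3.141, 0.0, 0.421]
contact_force: [0.5, 0.1, -0.2]
opening: 1.001
```

Run:
```python
from h import *
s=st(); d=r.grab_frame('wrist'); c=cam(d,s); im=d['color'].copy()
for P in [(36,23,46),(36,-23,46),(-36,23,36),(-36,-23,36),(45.5,19,46),(45.5,-19,46)]:
    u=proj(c,Rz(np.radians(24.2))@np.array(P,float)+[642,119.6,85])[0]; cv2.drawMarker(im,tuple(int(round(v)) for v in u),(0,255,0),0,9,1)
save('w15.png',im); goto([642,119.6,91.5],[np.pi,0,np.radians(24.2)])
```

```text
t 13.55 pos [641.8 118.1 200.1] rpy [-3.141  0.     0.421] F [ 0.5  0.1 -0.2] open 1.001
GOTO [642.  119.6  91.5] turn [-0.01, -0.01, -0.09] shift [0.6, -1.2, 108.7] rows>= 3
```

View pics/w15.png

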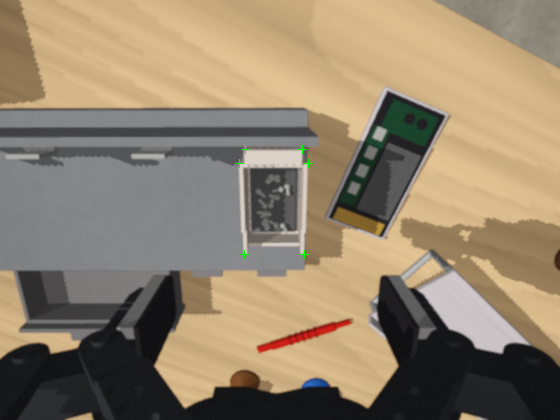

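Request:
play_rows(
  moves=[
    [[0, 0, 0], [0.6, -1, 35], 1],
    [[0, 0, 0], [0.6, -1, 70], 1],
    [[0, 0, 0], [0.6, -1, 95], 1],
    [[0, 0, 0], [0.6, -1, 109], 1],
    [[0, 0, 0], [0.6, -1, 109], 1],
    [[0, 0, 0], [0.6, -1, 109], 1],
  ],
)

```text
clock: 14.2
eef_pos: [642.7, 119.4, 92.2]
tcp_rot: [3.141, -0.001, 0.42]
contact_force: [0.0, 1.0, 1.0]
opening: 1.001
```

Run:
```python
from h import *
s=st(); d=r.grab_frame('wrist'); save('w16.png',d['color']); goto([642,119.6,91.5],[np.pi,0,np.radians(24.2)])
```

```text
t 14.20 pos [642.7 119.4  92.2] rpy [ 3.141e+00 -1.000e-03  4.200e-01] F [0. 1. 1.] open 1.001
GOTO [642.  119.6  91.5] turn [0.02, -0.13, -0.1] shift [-1.0, -0.6, 1.3] rows>= 1
```

View pics/w16.png

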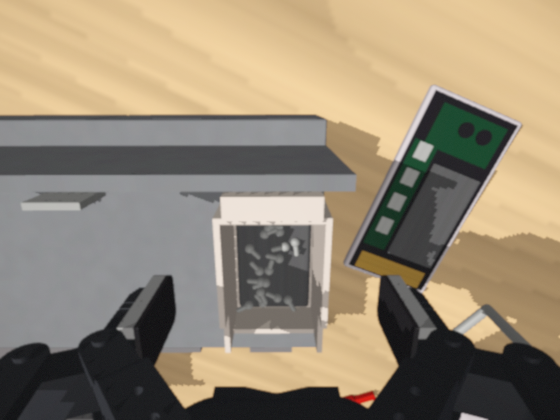

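Request:
play_rows(
  moves=[
    [[0, 0, 0], [-0.5, -0.3, 0.7], 0.3],
    [[0, 0, 0], [-0.5, -0.3, 0.7], 0],
    [[0, 0, 0], [-0.5, -0.3, 0.7], 0],
    [[0, 0, 0], [-0.5, -0.3, 0.7], 0],
    [[0, 0, 0], [-0.5, -0.3, 0.7], 0],
    [[0, 0, 0], [-0.5, -0.3, 0.7], 0],
    [[0, 0, 0], [-0.5, -0.3, -8], 0],
    [[0, 0, 0], [-0.5, -0.3, -16], 0],
    [[0, 0, 0], [-0.5, -0.3, -24], 0],
    [[0, 0, 0], [-0.5, -0.3, -26], 0],
    [[0, 0, 0], [-0.5, -0.3, -26], 0],
  ],
  newtons=45,
)

```text
clock: 15.35
eef_pos: [642.6, 119.5, 119.4]
tcp_rot: [3.141, -0.003, 0.421]
contact_force: [-0.6, -0.3, -1.5]
opening: 0.526
```

Run:
```python
from h import *
s=st(); d=r.grab_frame('wrist'); save('w17.png',d['color'])
```

```text
t 15.35 pos [642.6 119.5 119.4] rpy [ 3.141e+00 -3.000e-03  4.210e-01] F [-0.6 -0.3 -1.5] open 0.526
```

View pics/w17.png

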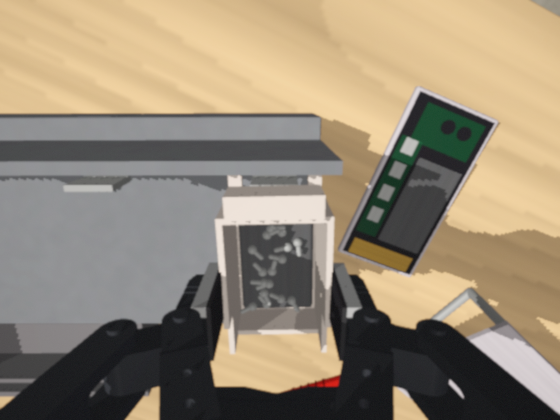

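Request:
play_rows(
  moves=[
    [[0, 0, 0], [-30, 0, 0], 0],
    [[0, 0, 0], [-60, 0, -10], 0],
    [[0, 0, 0], [-75, 0, -50], 0],
    [[0, 0, 0], [-75, 0, -80], 0],
    [[0, 0, 0], [-75, 0, -80], 0],
  ],
)

```text
clock: 15.9
eef_pos: [575.7, 88.9, 202.8]
tcp_rot: [3.139, -0.009, 0.42]
contact_force: [-0.3, 0.1, -0.6]
opening: 0.522
```

Run:
```python
from h import *
s=st(); deckgoto(42,60,110); d=r.grab_frame('wrist'); save('w18.png',d['color'],(180,160,380,380),2.7)
```

```text
t 15.90 pos [575.7  88.9 202.8] rpy [ 3.139 -0.009  0.42 ] F [-0.3  0.1 -0.6] open 0.522
GOTO [ 521.7 -131.1  149.4] turn [-6.8, 16.63, 42.5] shift [-139.6, 178.7, 52.6] rows>= 6
```

View pics/w18.png

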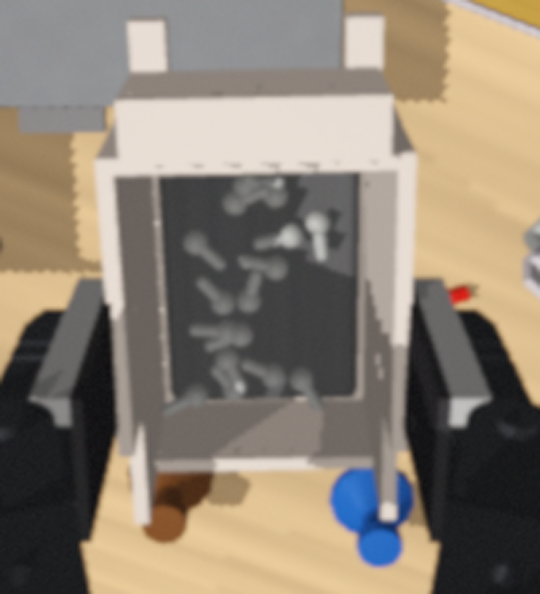

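Request:
play_rows(
  moves=[
    [[-6.8, 16.6, 42.5], [-140, 179, 10], 0],
    [[-6.8, 16.6, 42.5], [-140, 179, 10], 0],
    [[-6.8, 16.6, 42.5], [-140, 179, 10], 0],
    [[-6.8, 16.6, 42.5], [-140, 179, 10], 0],
    [[-6.8, 16.6, 42.5], [-140, 179, 20], 0],
    [[-6.8, 16.6, 42.5], [-140, 179, 40], 0],
    [[-6.8, 16.6, 42.5], [-140, 179, 52], 0],
    [[-6.8, 16.6, 42.5], [-140, 179, 52], 0],
    [[-6.8, 16.6, 42.5], [-140, 179, 52], 0],
    [[-6.8, 16.6, 42.5], [-140, 179, 52], 0],
  ],
)

```text
clock: 16.95
eef_pos: [520.8, -131.5, 148.3]
tcp_rot: [3.14, -0.311, -0.327]
contact_force: [-0.9, 0.1, -0.5]
opening: 0.527
```

Run:
```python
from h import *
st(); indeck(); d=r.grab_frame('wrist'); save('w19.png',d['color']); deckgoto(39.6,60,13)
```

```text
t 16.95 pos [ 520.8 -131.5  148.3] rpy [ 3.14  -0.311 -0.327] F [-0.9  0.1 -0.5] open 0.527
TCP in deck [ 41.   59.4 109.2] Fdeck [-1.  -0.2 -0.2]
GOTO [ 547.9 -140.    56.4] turn [0.06, 0.13, 0.06] shift [-1.4, -0.7, 96.3] rows>= 2
```

View pics/w19.png

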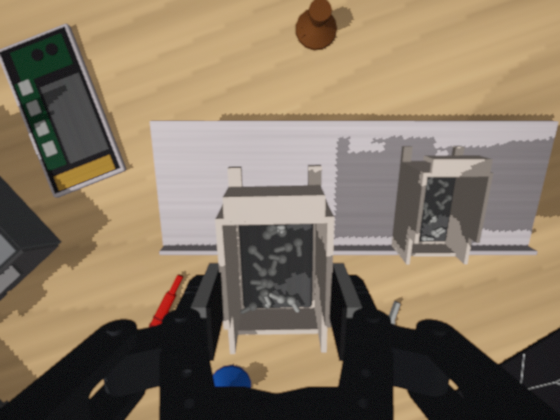

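Request:
play_rows(
  moves=[
    [[0, 0, 0], [-1.4, -0.7, 40], 0],
    [[0, 0, 0], [-1.4, -0.7, 75], 0],
    [[0, 0, 0], [-1.4, -0.7, 90], 0],
    [[0, 0, 0], [-1.4, -0.7, 97], 0],
    [[0, 0, 0], [-1.4, -0.7, 97], 0],
    [[0, 0, 0], [-1.4, -0.7, 99], 0],
    [[0, 0, 0], [-1.4, -0.7, 101], 0],
    [[0, 0, 0], [-1.4, -0.7, 101], 0],
  ],
)

```text
clock: 17.8
eef_pos: [550.0, -140.7, 53.0]
tcp_rot: [3.14, -0.314, -0.327]
contact_force: [0.6, 0.6, 2.0]
opening: 0.522
```

Run:
```python
from h import *
st(); indeck()
```

```text
t 17.80 pos [ 550.  -140.7   53. ] rpy [ 3.14  -0.314 -0.327] F [0.6 0.6 2. ] open 0.522
TCP in deck [40.6 60.1  9.1] Fdeck [1.  0.7 1.8]
```

Deck just touched; a bit further down, then slide to the lip.

Request:
play_rows(
  moves=[
    [[0, 0, 0], [0, 0, 1], 0],
    [[0, 0, 0], [-1.5, 0, 1], 0],
    [[0, 0, 0], [-3, 0, 1], 0],
    [[0, 0, 0], [-4.5, 0, 1], 0],
    [[0, 0, 0], [-6, 0, 1], 0],
    [[0, 0, 0], [-6.5, 0, 1], 0],
    [[0, 0, 0], [-6.5, 0, 1], 0],
  ],
)

```text
clock: 18.5
eef_pos: [547.3, -139.6, 52.3]
tcp_rot: [3.141, -0.32, -0.327]
contact_force: [2.5, -1.9, 7.0]
opening: 0.523
```

Run:
```python
from h import *
st(); indeck()
```

```text
t 18.50 pos [ 547.3 -139.6   52.3] rpy [ 3.141 -0.32  -0.327] F [ 2.5 -1.9  7. ] open 0.523
TCP in deck [37.7 60.3  9.3] Fdeck [ 5.  -1.   5.7]
```

Request:
play_rows(
  moves=[
    [[0, 0, 0], [-2, 0, 0], 0],
    [[0, 0, 0], [-4, 0, 0], 0],
    [[0, 0, 0], [-4, 0, 0], 0],
  ],
)

```text
clock: 18.8
eef_pos: [546.7, -139.2, 52.9]
tcp_rot: [-3.142, -0.327, -0.327]
contact_force: [5.9, -5.1, 3.7]
opening: 0.525
```

Run:
```python
from h import *
st(); indeck()
```

```text
t 18.80 pos [ 546.7 -139.2   52.9] rpy [-3.142 -0.327 -0.327] F [ 5.9 -5.1  3.7] open 0.525
TCP in deck [37.2 60.4 10.1] Fdeck [ 8.  -2.9  1.3]
```

Request:
play_rows(
  moves=[
    [[0, 0, 0], [0.5, 0, 0], 0.62],
    [[0, 0, 0], [0.5, 0, 0], 0.75],
    [[0, 0, 0], [0.5, 0, 0], 0.85],
    [[0, 0, 0], [0.5, 0, 0], 0.85],
    [[0, 0, 0], [0.5, 0, 0], 0.85],
    [[0, 0, 0], [0.5, 0, -15], 0.85],
    [[0, 0, 0], [0.5, 0, -40], 0.85],
    [[0, 0, 0], [0.5, 0, -80], 1],
    [[0, 0, 0], [0.5, 0, -120], 1],
    [[0, 0, 0], [0.5, 0, -160], 1],
    [[0, 0, 0], [0.5, 0, -160], 1],
  ],
)

```text
clock: 19.9
eef_pos: [500.1, -123.0, 209.7]
tcp_rot: [-3.141, -0.334, -0.328]
contact_force: [-0.1, -0.0, -0.3]
opening: 1.002
```

Run:
```python
from h import *
s=st(); indeck(); d=r.grab_frame('wrist'); save('w20.png',d['color']);np.savez('pics/w20.npz',eef_pos=s['eef_pos'],tcp_rot=s['tcp_rot'],**d)
d=r.grab_frame('scene'); save('s20.png',d['color'],(150,200,350,360),4)
goto([480,-100,250],[np.pi,0,np.radians(-18.8)])
```

```text
t 19.90 pos [ 500.1 -123.   209.7] rpy [-3.141 -0.334 -0.328] F [-0.1 -0.  -0.3] open 1.002
TCP in deck [ 38.7  60.7 174.5] Fdeck [-0.2 -0.1 -0.2]
GOTO [ 480 -100  250] turn [-0.03, -18.85, 0.05] shift [-9.4, -15.6, -50.2] rows>= 3
```

View pics/w20.png

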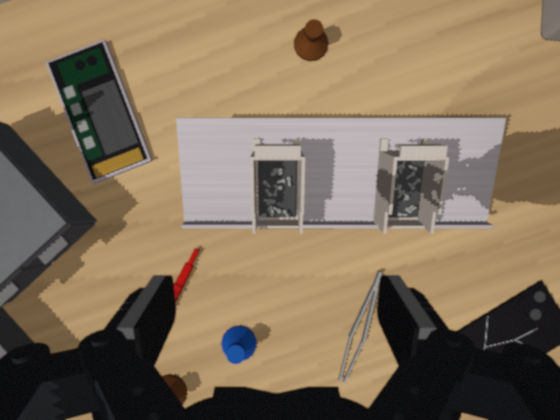

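View pics/s20.png

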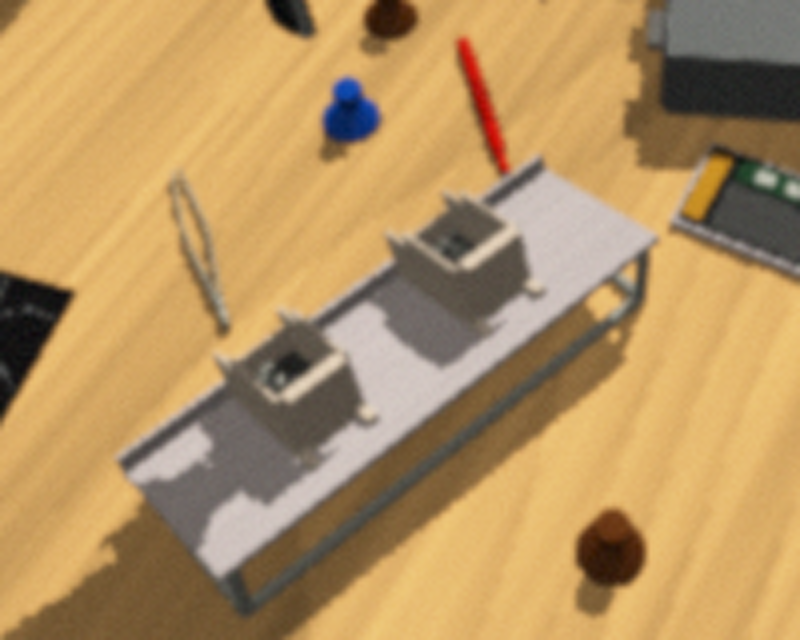

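Run:
```python
from h import *
d=np.load('pics/w20.npz'); save('w20a.png',d['color'],(165,105,335,245),4.6); save('w20b.png',d['color'],(355,105,525,245),4.6)
```

```text
(no output)
```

View pics/w20a.png

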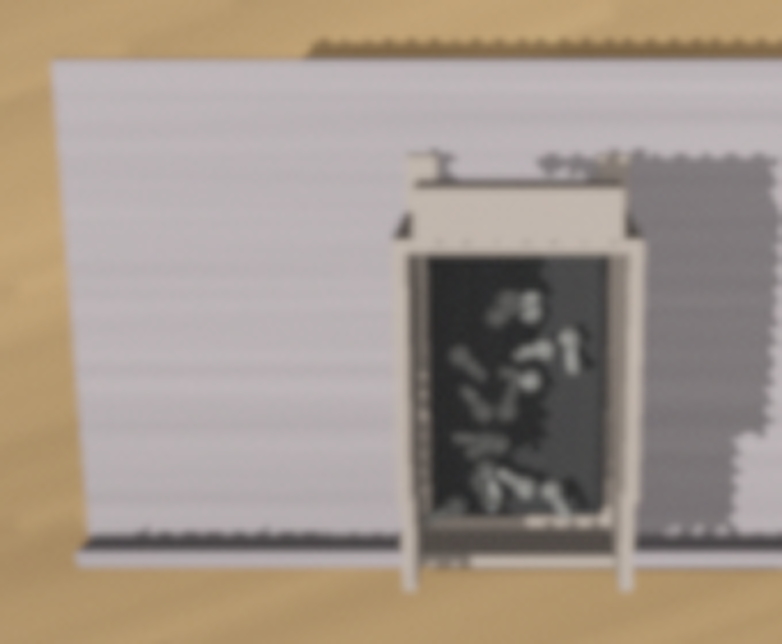

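View pics/w20b.png

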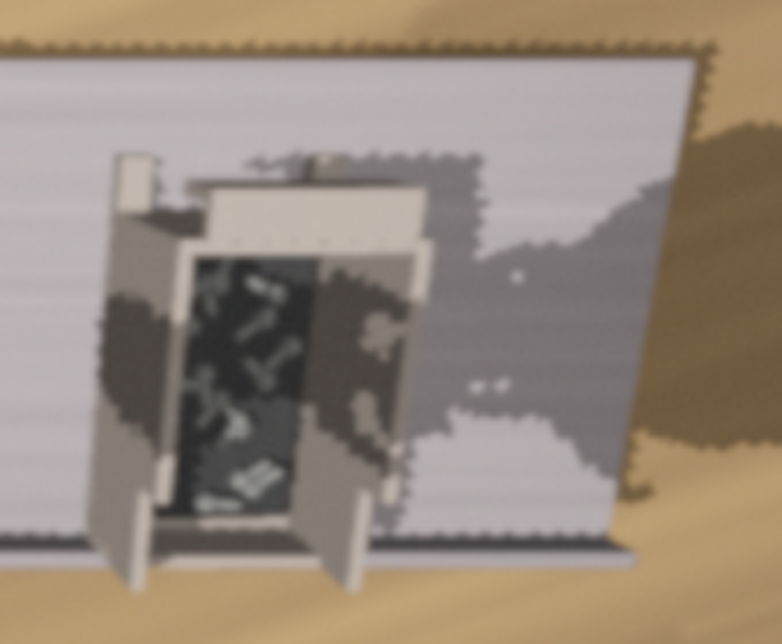

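```bash
cat >> h.py <<'E'
OR=Rz(np.radians(24.2)); OO=np.array([584.5,231.5,0])
def orggoto(x,y,z,dyaw=0): goto(OO+OR@np.array([x,y,z],float),[np.pi,0,np.radians(24.2+dyaw)])
def inorg():
    s=r.sense(); print('TCP in org',np.round(OR.T@(s['eef_pos']-OO),1),'Forg',np.round(OR.T@s['contact_force'],1))
E
python3 - <<'E'
from h import *
orggoto(-115,62.5,150)
E
```

```text
GOTO [454.  241.4 150. ] turn [7.05, -17.96, -42.56] shift [-168.9, -330.4, 1.1] rows>= 8
```

Request:
play_rows(
  moves=[
    [[7, -18, -42.6], [-169, -330, -30], 1],
    [[7, -18, -42.6], [-169, -330, -30], 1],
    [[7, -18, -42.6], [-169, -330, -30], 1],
    [[7, -18, -42.6], [-169, -330, -30], 0.5],
    [[7, -18, -42.6], [-169, -330, -30], 0],
    [[7, -18, -42.6], [-169, -330, -30], 0],
    [[7, -18, -42.6], [-169, -330, -30], 0],
    [[7, -18, -42.6], [-169, -330, 1], 0],
    [[7, -18, -42.6], [-169, -330, 1], 0],
    [[7, -18, -42.6], [-169, -330, 1], 0],
    [[7, -18, -42.6], [-169, -330, 1], 0],
    [[7, -18, -42.6], [-169, -330, 1], 0],
  ],
  newtons=30,
)

```text
clock: 21.2
eef_pos: [454.1, 240.1, 150.6]
tcp_rot: [3.141, 0.0, 0.422]
contact_force: [-0.4, 0.4, -0.1]
opening: -0.001
```

Run:
```python
from h import *
s=st(); inorg(); d=r.grab_frame('wrist'); save('w21.png',d['color']);orggoto(-115,62.5,32)
```

```text
t 21.20 pos [454.1 240.1 150.6] rpy [3.141 0.    0.422] F [-0.4  0.4 -0.1] open -0.001
TCP in org [-115.4   61.3  150.6] Forg [-0.2  0.5 -0.1]
GOTO [454.  241.4  32. ] turn [0.04, -0.01, -0.05] shift [0.2, -1.2, 118.8] rows>= 3
```

View pics/w21.png

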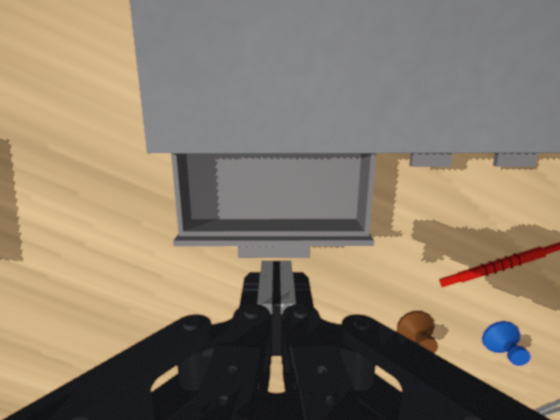

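Run:
```python
from h import *
s=st(); d=r.grab_frame('wrist'); c=cam(d,s)
for P in [(-115,62.5,10),(-126,62.5,10),(-142,62.5,52),(-151,62.5,52),(-163,62.5,50),(-142,62.5,10),(-75,62.5,60)]: print(P,np.round(proj(c,OO+OR@np.array(P,float))[0]))
```

```text
t 21.25 pos [454.2 240.2 150.8] rpy [ 3.141 -0.     0.422] F [0.3 0.1 0.2] open 0.000
(-115, 62.5, 10) [274. 189.]
(-126, 62.5, 10) [274. 201.]
(-142, 62.5, 52) [274. 234.]
(-151, 62.5, 52) [274. 245.]
(-163, 62.5, 50) [274. 257.]
(-142, 62.5, 10) [274. 217.]
(-75, 62.5, 60) [274. 153.]
```

Request:
play_rows(
  moves=[
    [[0, 0, 0], [0, -1, 45], 0],
    [[0, 0, 0], [0, -1, 90], 0],
    [[0, 0, 0], [0, -1, 115], 0],
    [[0, 0, 0], [0, -1, 119], 0],
    [[0, 0, 0], [0, -1, 119], 0],
    [[0, 0, 0], [-8, -1, 119], 0],
    [[0, 0, 0], [-16, -1, 119], 0],
    [[0, 0, 0], [-22, -1, 119], 0],
    [[0, 0, 0], [-28, -1, 119], 0],
    [[0, 0, 0], [-34, -1, 119], 0],
    [[0, 0, 0], [-40, -1, 119], 0],
    [[0, 0, 0], [-46, -1, 119], 0],
    [[0, 0, 0], [-47, -1, 119], 0],
    [[0, 0, 0], [-47, -1, 119], 0],
  ],
)

```text
clock: 22.7
eef_pos: [410.9, 221.9, 31.8]
tcp_rot: [3.141, -0.0, 0.422]
contact_force: [0.4, 0.3, -0.7]
opening: -0.006
```

Run:
```python
from h import *
s=st(); inorg(); d=r.grab_frame('wrist'); save('w22.png',d['color'])
```

```text
t 22.70 pos [410.9 221.9  31.8] rpy [ 3.141 -0.     0.422] F [ 0.4  0.3 -0.7] open -0.006
TCP in org [-162.3   62.4   31.8] Forg [ 0.5  0.2 -0.7]
```

View pics/w22.png

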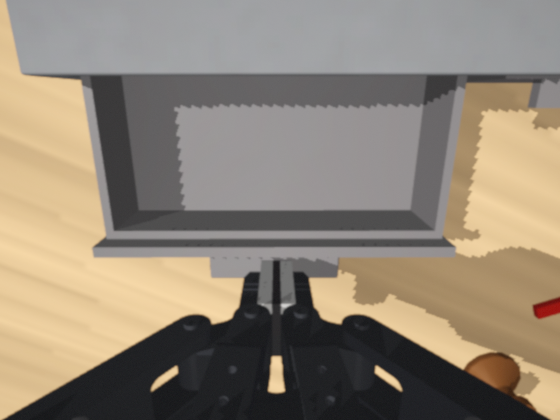

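Request:
play_rows(
  moves=[
    [[0, 0, 0], [3, 0, 0], 0],
    [[0, 0, 0], [3, 0, -40], 0],
    [[0, 0, 0], [3, 0, -90], 0],
    [[0, 0, 0], [-20, 60, -140], 0.6],
    [[0, 0, 0], [-40, 110, -190], 0.6],
    [[0, 0, 0], [-40, 160, -190], 0.6],
    [[0, 0, 0], [-40, 160, -190], 0.6],
    [[0, 0, 0], [-40, 160, -190], 0.6],
  ],
)

```text
clock: 23.55
eef_pos: [442.9, 56.0, 224.6]
tcp_rot: [3.138, -0.005, 0.418]
contact_force: [0.3, -0.0, -0.6]
opening: 0.596
```

Run:
```python
from h import *
s=st(); d=r.grab_frame('wrist'); save('w23.png',d['color']);np.savez('pics/w23.npz',eef_pos=s['eef_pos'],tcp_rot=s['tcp_rot'],**d)
```

```text
t 23.55 pos [442.9  56.  224.6] rpy [ 3.138 -0.005  0.418] F [ 0.3 -0.  -0.6] open 0.596
```

View pics/w23.png

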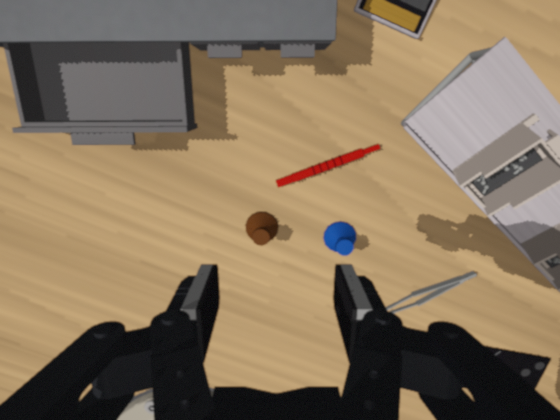

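Request:
play_rows(
  moves=[
    [[0, 0, 0], [-30, 70, 40], 0.6],
    [[0, 0, 0], [-30, 70, 40], 0.6],
    [[0, 0, 0], [-30, 70, 40], 0.6],
    [[0, 0, 0], [-30, 70, 40], 0.6],
  ],
)

```text
clock: 24.0
eef_pos: [442.3, -17.9, 182.6]
tcp_rot: [3.141, -0.002, 0.416]
contact_force: [-0.7, -0.3, 0.0]
opening: 0.603
```

Run:
```python
from h import *
s=st(); d=r.grab_frame('wrist'); save('w24.png',d['color']);np.savez('pics/w24.npz',eef_pos=s['eef_pos'],tcp_rot=s['tcp_rot'],**d)
d1=np.load('pics/w23.npz'); save('w23a.png',d1['color'],(230,130,390,270),5)
save('w24a.png',d['color'],(150,50,350,210),4)
```

```text
t 24.00 pos [442.3 -17.9 182.6] rpy [ 3.141e+00 -2.000e-03  4.160e-01] F [-0.7 -0.3  0. ] open 0.603
```

View pics/w23a.png

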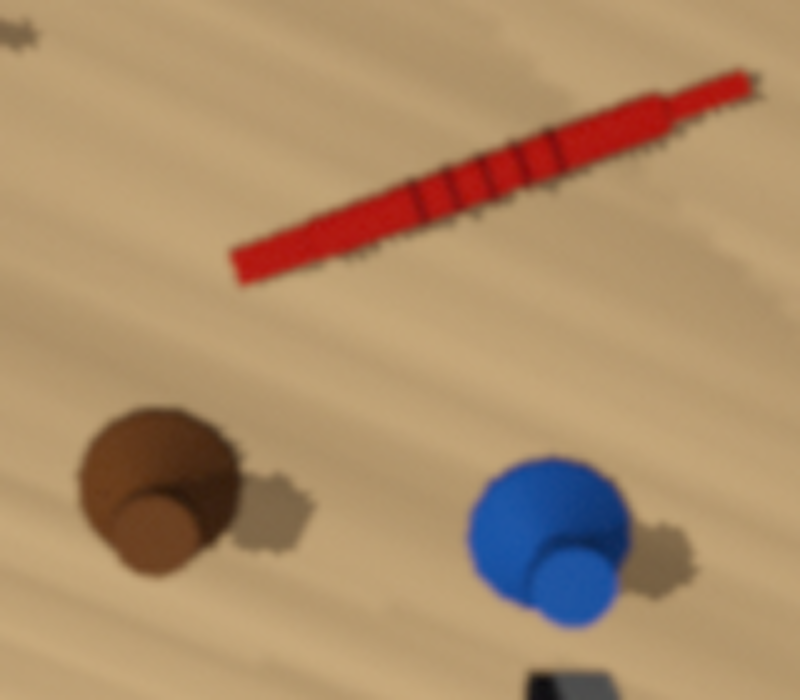

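View pics/w24.png

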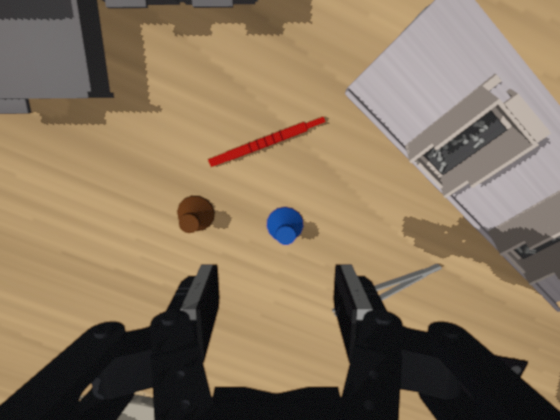

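View pics/w24a.png

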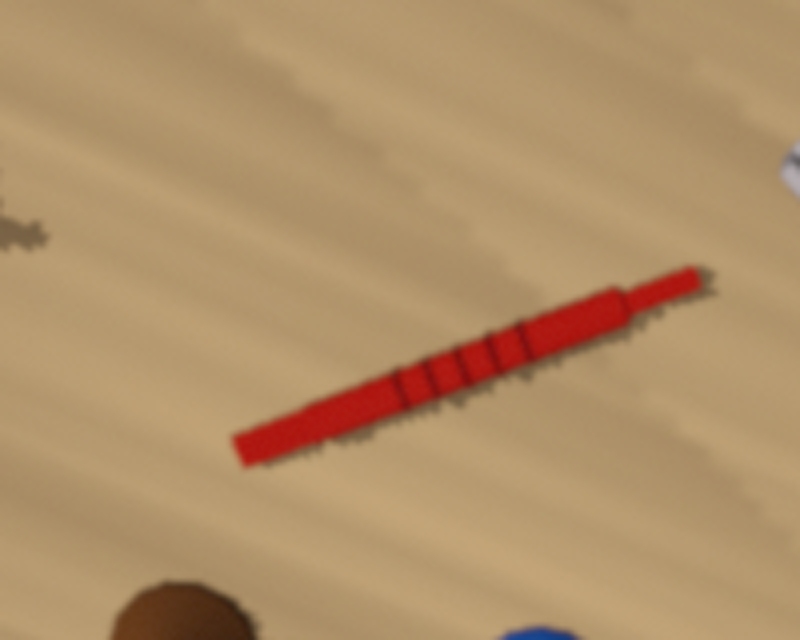

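Run:
```python
from h import *
d=np.load('pics/w24.npz'); save('w24b.png',d['color'],(255,195,325,255),10)
```

```text
(no output)
```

View pics/w24b.png

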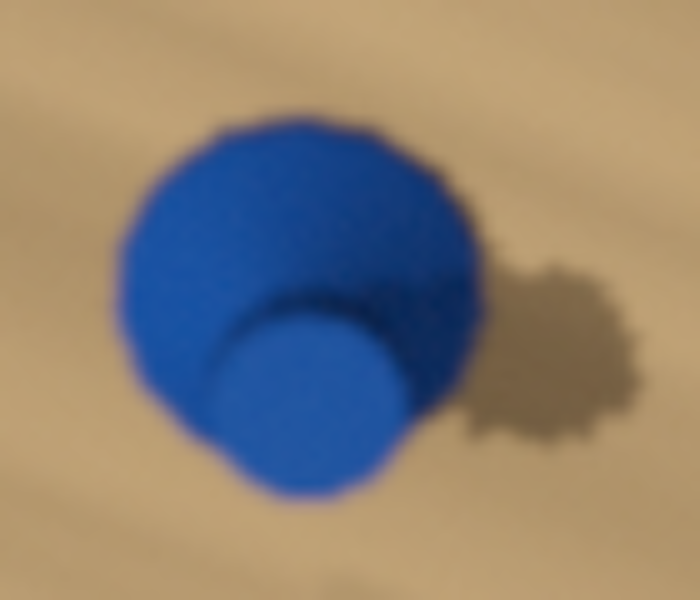

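Run:
```python
from fit2 import *
c1,c2=W('w23'),W('w24')
print('knob',tri([(c1,(345,247)),(c2,(286,235.2))]), 'at z34', onz(c1,(345,247),34),onz(c2,(286,235.2),34))
print('rim',tri([(c1,(340,237)),(c2,(285,224.3))]),onz(c2,(285,224.3),0))
a=tri([(c1,(277.4,183.6)),(c2,(210,162.5))]);b=tri([(c1,(379.6,146.6)),(c2,(325,120))]);m=tri([(c1,(327,165.6)),(c2,(265,141.3))])
print('spud',a,b,m,np.linalg.norm(a-b)); 
m=onz(c2,(265,141.3),8);print(m); v=b-a; print('yaw',np.degrees(np.arctan2(v[1],v[0])))
goto([402,-48,60]); st()
```

```text
knob [402.93581585 -46.16301225  33.31743359] at z34 [403.16553965 -45.90092917  34.        ] [403.16201193 -46.03721766  34.        ]
rim [402.98171628 -45.84781337   3.84140648] [401.92132746 -46.4699104    0.        ]
spud [432.59556733  48.46523429   5.10930148] [515.04270865 -37.3461358    3.2443407 ] [473.79426281   7.17458352   8.41524854] 119.01512688594903
[473.92441151   7.17872009   8.        ]
yaw -46.145442378035604
GOTO [402 -48  60] turn [0.0, 0.0, 0.0] shift [-50.0, 11.3, 123.0] rows>= 3
t 24.05 pos [442.8 -17.4 183.1] rpy [ 3.141e+00 -3.000e-03  4.170e-01] F [ 0.4 -0.2 -0.3] open 0.597
```

Run:
```python
from h import *
st(); goto([403,-46,60],[np.pi,0,np.radians(24.2)]); goto([403,-46,11],[np.pi,0,np.radians(24.2)])
```

```text
t 24.05 pos [442.8 -17.4 183.1] rpy [ 3.141e+00 -3.000e-03  4.170e-01] F [ 0.4 -0.2 -0.3] open 0.597
GOTO [403 -46  60] turn [0.05, -0.17, -0.3] shift [-48.3, 9.9, 123.0] rows>= 3
GOTO [403 -46  11] turn [0.05, -0.17, -0.3] shift [-48.5, 9.9, 172.0] rows>= 4
```

Request:
play_rows(
  moves=[
    [[0, 0, 0], [-48.3, 10, 40], 0.6],
    [[0, 0, 0], [-48.3, 10, 80], 0.6],
    [[0, 0, 0], [-48.3, 10, 120], 0.6],
    [[0, 0, 0], [-48.3, 10, 123], 0.6],
    [[0, 0, 0], [-48.3, 10, 123], 0.6],
  ],
)

```text
clock: 24.55
eef_pos: [403.3, -45.1, 60.3]
tcp_rot: [-3.142, -0.002, 0.419]
contact_force: [0.8, 0.0, 0.5]
opening: 0.603
```

Run:
```python
from h import *
s=st(); d=r.grab_frame('wrist'); save('w25.png',d['color']); goto([403,-46,11],[np.pi,0,np.radians(24.2)])
```

```text
t 24.55 pos [403.3 -45.1  60.3] rpy [-3.142e+00 -2.000e-03  4.190e-01] F [0.8 0.  0.5] open 0.603
GOTO [403 -46  11] turn [0.08, -0.23, -0.22] shift [-1.7, -0.1, 50.2] rows>= 2
```

View pics/w25.png

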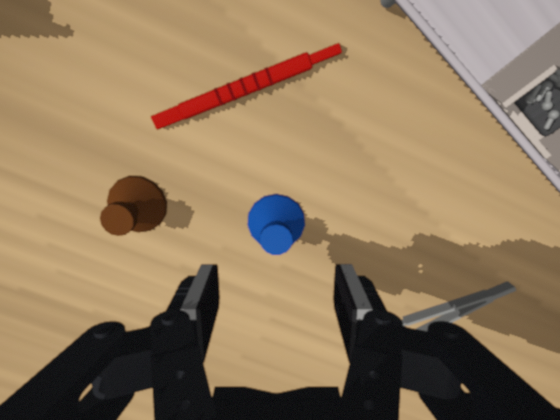

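Request:
play_rows(
  moves=[
    [[0, 0, 0], [-1, 0, 25], 0.6],
    [[0, 0, 0], [-1, 0, 42], 0.6],
    [[0, 0, 0], [-1, 0, 50], 0.6],
    [[0, 0, 0], [-1, 0, 50], 0.6],
    [[0, 0, 0], [-1, 0, 50], 0.2],
    [[0, 0, 0], [-1, 0, 50], 0],
    [[0, 0, 0], [-1, 0, 50], 0],
    [[0, 0, 0], [-1, 0, 50], 0],
    [[0, 0, 0], [-1, 0, 50], 0],
  ],
  newtons=40,
)

```text
clock: 25.5
eef_pos: [403.8, -45.8, 11.4]
tcp_rot: [3.14, -0.004, 0.418]
contact_force: [-0.5, 0.7, 0.3]
opening: 0.003
```

Run:
```python
from h import *
s=st(); d=r.grab_frame('wrist'); save('w26.png',d['color'])
```

```text
t 25.50 pos [403.8 -45.8  11.4] rpy [ 3.14  -0.004  0.418] F [-0.5  0.7  0.3] open 0.003
```

View pics/w26.png

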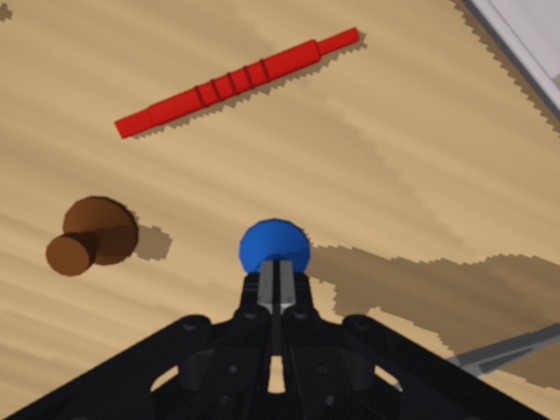

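Run:
```python
from h import *
s=st(); d=r.grab_frame('wrist'); c=cam(d,s); print(onz(c,(275,253),0), proj(c,[[403,-46,34],[403,-46,0]]), proj(c,[s['eef_pos']]))
d=r.grab_frame('scene'); save('s26.png',d['color'],(180,150,330,290),5)
```

```text
t 25.55 pos [403.8 -45.8  11.4] rpy [ 3.14  -0.004  0.418] F [ 0.2 -0.2  2.9] open 0.000
[401.41592408 -46.60204128   0.        ] [[275.11827109 280.85372622]
 [275.16498882 250.18127851]] [[275.47255132 257.7448303 ]]
```

View pics/s26.png

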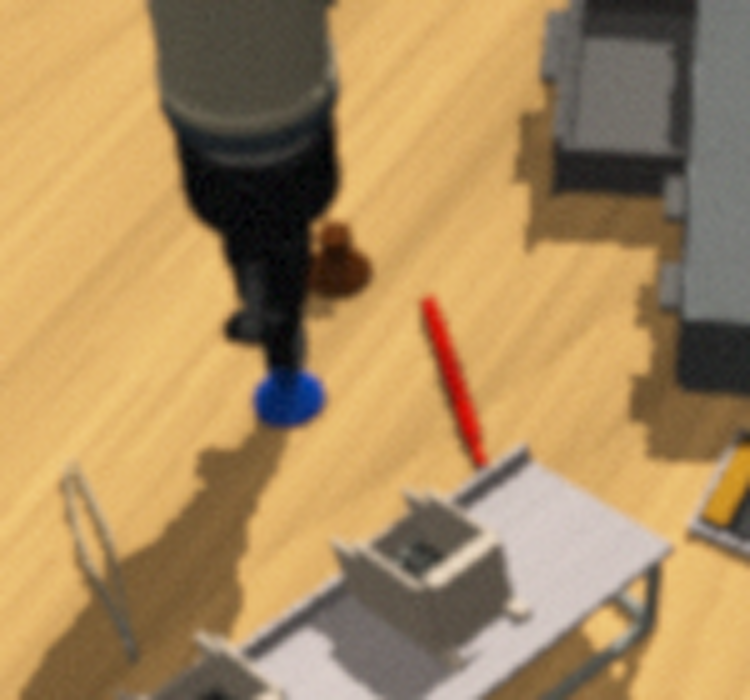

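Request:
play_rows(
  moves=[
    [[0, 0, 0], [0, 0, 0], 0.3],
    [[0, 0, 0], [0, 0, 0], 0.6],
    [[0, 0, 0], [0, 0, 0], 0.6],
    [[0, 0, 0], [0, 0, 0], 0.6],
  ],
)

```text
clock: 26.05
eef_pos: [403.7, -45.8, 11.3]
tcp_rot: [3.14, -0.004, 0.418]
contact_force: [-0.2, 0.8, 0.3]
opening: 0.6
```

Run:
```python
from h import *
s=st(); d=r.grab_frame('wrist'); save('w27.png',d['color'])
```

```text
t 26.05 pos [403.7 -45.8  11.3] rpy [ 3.14  -0.004  0.418] F [-0.2  0.8  0.3] open 0.600
```

View pics/w27.png

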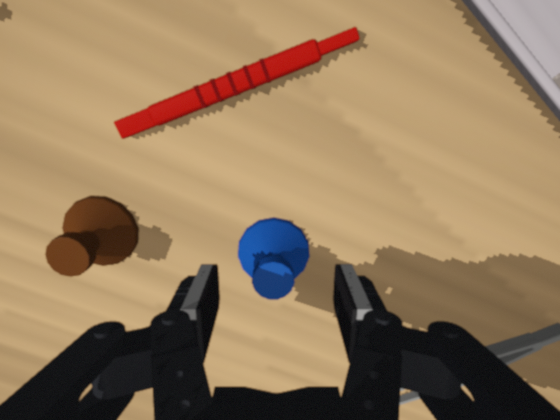

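Request:
play_rows(
  moves=[
    [[0, 0, 0], [0, 0, -2], 0.4],
    [[0, 0, 0], [0, 0, -2], 0.3],
    [[0, 0, 0], [0, 0, -2], 0.2],
    [[0, 0, 0], [0, 0, -2], 0.2],
    [[0, 0, 0], [0, 0, -2], 0.2],
  ],
  newtons=25,
)

```text
clock: 26.6
eef_pos: [403.6, -45.8, 13.2]
tcp_rot: [3.14, -0.004, 0.418]
contact_force: [-0.1, -0.2, -0.1]
opening: 0.205
```

Run:
```python
from h import *
s=st(); d=r.grab_frame('wrist'); save('w28.png',d['color'],(180,180,380,360),3.5)
```

```text
t 26.60 pos [403.6 -45.8  13.2] rpy [ 3.14  -0.004  0.418] F [-0.1 -0.2 -0.1] open 0.205
```

View pics/w28.png

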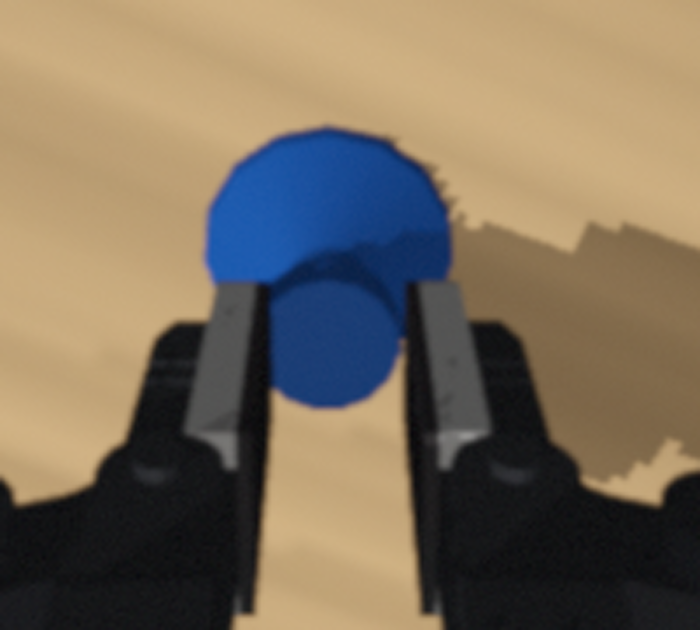

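Run:
```python
from h import *
d=np.load('pics/w27.npz') if 0 else np.load('pics/w24.npz')
M=np.linalg.inv(d['T_tool_cam']); c=(d['K'],M[:3,:3],M[:3,3])
for x in (11,0,-11):
    for z in (0,-5,-10,-19,-30,-40,-54): 
        u=proj(c,[[x,10,z]])[0]; print(x,z,np.round((u-180)*3.5))
```

```text
11 0 [403. 203.]
11 -5 [405. 217.]
11 -10 [407. 231.]
11 -19 [410. 259.]
11 -30 [416. 298.]
11 -40 [421. 337.]
11 -54 [430. 403.]
0 0 [402. 272.]
0 -5 [403. 287.]
0 -10 [405. 303.]
0 -19 [409. 334.]
0 -30 [414. 377.]
0 -40 [419. 421.]
0 -54 [428. 494.]
-11 0 [401. 338.]
-11 -5 [402. 355.]
-11 -10 [404. 373.]
-11 -19 [408. 407.]
-11 -30 [412. 453.]
-11 -40 [417. 501.]
-11 -54 [425. 580.]
```

Run:
```python
from h import *
s=st(); d=r.grab_frame('scene'); save('s28.png',d['color'],(215,190,275,245),12)
c=cam(d); print([np.round((proj(c,[p])[0]-[215,190])*12) for p in ([403,-46,0],[403,-46,34],[403,-46,27],s['eef_pos'])])
print(s['qpos'])
```

```text
t 26.65 pos [403.6 -45.8  13.2] rpy [ 3.14  -0.004  0.418] F [-0.2  0.4 -1.2] open 0.196
[array([276., 477.]), array([263., 378.]), array([266., 399.]), array([274., 439.])]
[-1.17521279e-01  3.44877175e-01  2.23748479e+00  1.85495880e-03
  5.55342850e-01  1.03332976e+00]
```

View pics/s28.png

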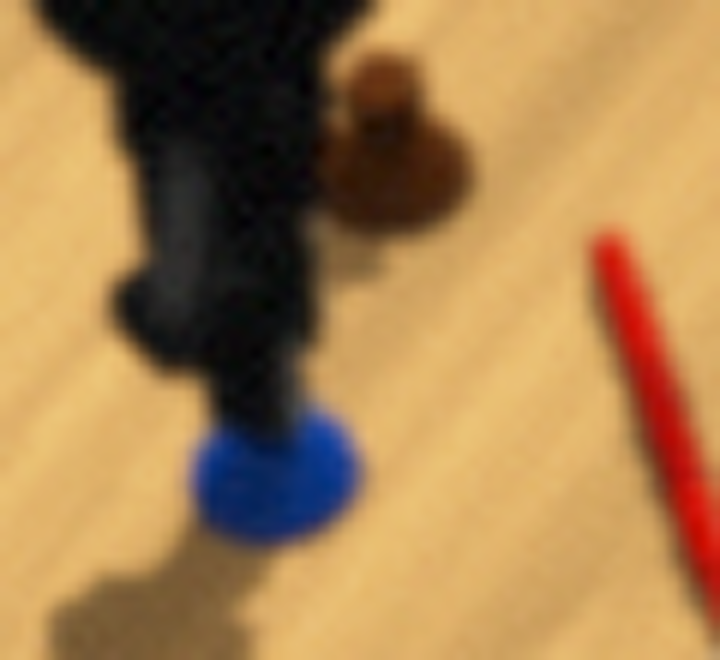

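Run:
```python
from h import *
d=r.grab_frame('scene'); c=cam(d); s=r.sense(); R=Ro.from_euler('xyz',s['tcp_rot'])
for y in (10,17,24):
  for x in (11,0,-11):
    for z in (0,-10,-25): print(x,y,z,np.round((proj(c,[s['eef_pos']+R.apply([x,y,z])])[0]-[215,190])*12))
```

```text
11 10 0 [316. 478.]
11 10 -10 [312. 449.]
11 10 -25 [307. 405.]
0 10 0 [266. 475.]
0 10 -10 [262. 446.]
0 10 -25 [256. 401.]
-11 10 0 [217. 471.]
-11 10 -10 [212. 442.]
-11 10 -25 [206. 398.]
11 17 0 [311. 503.]
11 17 -10 [307. 474.]
11 17 -25 [301. 430.]
0 17 0 [261. 500.]
0 17 -10 [257. 471.]
0 17 -25 [251. 427.]
-11 17 0 [211. 496.]
-11 17 -10 [207. 467.]
-11 17 -25 [200. 423.]
11 24 0 [306. 528.]
11 24 -10 [302. 499.]
11 24 -25 [296. 455.]
0 24 0 [256. 525.]
0 24 -10 [251. 496.]
0 24 -25 [245. 452.]
-11 24 0 [206. 521.]
-11 24 -10 [201. 492.]
-11 24 -25 [194. 448.]
```

Run:
```python
from fit2 import *
c=W('w23'); OR=Rz(np.radians(24.2)); OO=np.array([584.5,231.5,0])
for op in (76,107):
    print(op,[np.round(proj(c,OO+OR@np.array(P,float))[0]) for P in [(-75,62.5,60),(-66-op,62.5,52),(-87-op,62.5,50),(-75-op,-20,52)]])
```

```text
76 [array([82., 41.]), array([ 99., 121.]), array([103., 144.]), array([188., 131.])]
107 [array([82., 41.]), array([104., 155.]), array([108., 176.]), array([190., 163.])]
```

Request:
play_rows(
  moves=[
    [[0, 0, 0], [0, 0, 0], 0.6],
    [[0, 0, 0], [0, 0, 0], 0.6],
    [[0, 0, 0], [0, 0, 4], 0.6],
    [[0, 0, 0], [0, 0, 8], 0.6],
    [[0, 0, 0], [0, 0, 12], 0.6],
    [[0, 0, 0], [0, 0, 13], 0.6],
    [[0, 0, 0], [0, 0, 13], 0.6],
  ],
)

```text
clock: 27.45
eef_pos: [403.3, -45.8, -0.1]
tcp_rot: [3.141, -0.003, 0.418]
contact_force: [0.1, 0.1, 0.7]
opening: 0.597
```

Run:
```python
from h import *
s=st(); d=r.grab_frame('scene'); save('s29.png',d['color'],(215,190,275,245),12)
```

```text
t 27.45 pos [ 4.033e+02 -4.580e+01 -1.000e-01] rpy [ 3.141e+00 -3.000e-03  4.180e-01] F [0.1 0.1 0.7] open 0.597
```

View pics/s29.png

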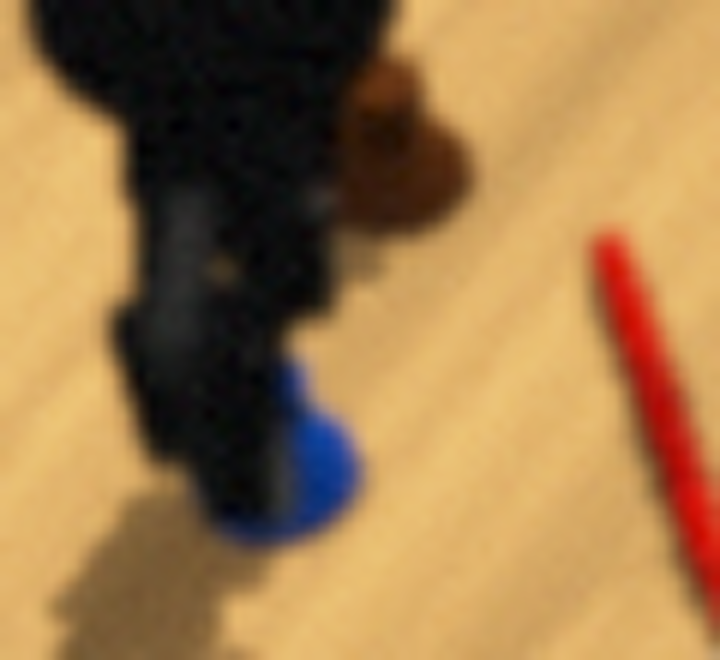

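Request:
play_rows(
  moves=[
    [[0, 0, 0], [0, 0, 3], 0.6],
    [[0, 0, 0], [0, 0, 5], 0.6],
    [[0, 0, 0], [0, 0, 5], 0.3],
    [[0, 0, 0], [0, 0, 5], 0.1],
    [[0, 0, 0], [0, 0, 5], 0],
    [[0, 0, 0], [0, 0, 5], 0],
    [[0, 0, 0], [0, 0, 5], 0],
    [[0, 0, 0], [0, 0, 5], 0],
  ],
  newtons=35,
)

```text
clock: 28.3
eef_pos: [403.5, -45.7, -4.9]
tcp_rot: [3.141, -0.004, 0.418]
contact_force: [-1.0, -0.2, 1.4]
opening: 0.204
```

Run:
```python
from h import *
s=st(); d=r.grab_frame('wrist'); save('w30.png',d['color'],(180,180,380,360),3.5)
```

```text
t 28.30 pos [403.5 -45.7  -4.9] rpy [ 3.141 -0.004  0.418] F [-1.  -0.2  1.4] open 0.204
```

View pics/w30.png

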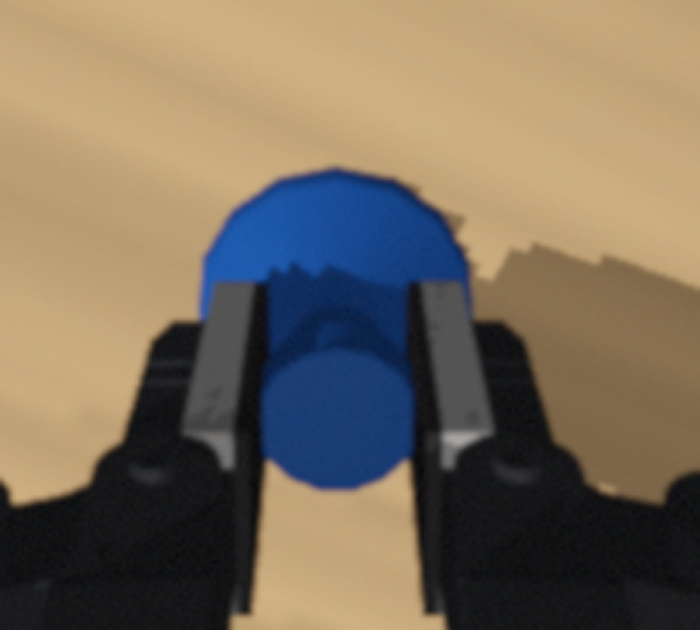

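Request:
play_rows(
  moves=[
    [[0, 0, 0], [0, 0, -10], 0],
    [[0, 0, 0], [0, 0, -30], 0],
    [[0, 0, 0], [0, 0, -60], 0],
    [[0, 0, 0], [0, 0, -100], 0],
    [[0, 0, 0], [0, 0, -110], 0],
    [[0, 0, 0], [0, 0, -110], 0],
  ],
)

```text
clock: 28.95
eef_pos: [404.5, -46.0, 106.9]
tcp_rot: [3.138, -0.007, 0.418]
contact_force: [-0.1, -0.3, 0.0]
opening: 0.201
```

Run:
```python
from h import *
s=st(); d=r.grab_frame('wrist'); save('w31.png',d['color']); orggoto(-102,98,104); orggoto(-102,98,6)
```

```text
t 28.95 pos [404.5 -46.  106.9] rpy [ 3.138 -0.007  0.418] F [-0.1 -0.3  0. ] open 0.201
GOTO [451.3 279.1 104. ] turn [0.11, -0.3, -0.23] shift [175.7, -277.5, 2.0] rows>= 7
GOTO [451.3 279.1   6. ] turn [0.11, -0.3, -0.23] shift [175.2, -277.7, 100.0] rows>= 7
```

View pics/w31.png

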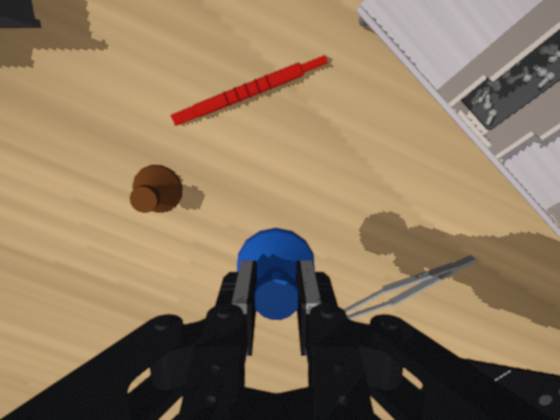

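Request:
play_rows(
  moves=[
    [[0, 0, 0], [176, -278, -10], 0],
    [[0, 0, 0], [176, -278, -10], 0],
    [[0, 0, 0], [176, -278, -10], 0],
    [[0, 0, 0], [176, -278, -10], 0],
    [[0, 0, 0], [176, -278, -10], 0],
    [[0, 0, 0], [176, -278, -10], 0],
    [[0, 0, 0], [176, -278, -10], 0],
    [[0, 0, 0], [176, -278, 2], 0],
    [[0, 0, 0], [176, -278, 2], 0],
    [[0, 0, 0], [176, -278, 2], 0],
  ],
)

```text
clock: 30.0
eef_pos: [449.9, 278.0, 102.3]
tcp_rot: [3.139, -0.001, 0.418]
contact_force: [-0.3, -0.2, 0.3]
opening: 0.206
```

Run:
```python
from h import *
s=st(); inorg(); d=r.grab_frame('wrist'); save('w32.png',d['color']); orggoto(-102,98,20); orggoto(-102,98,7)
```

```text
t 30.00 pos [449.9 278.  102.3] rpy [ 3.139e+00 -1.000e-03  4.180e-01] F [-0.3 -0.2  0.3] open 0.206
TCP in org [-103.7   97.6  102.3] Forg [-0.3 -0.1  0.3]
GOTO [451.3 279.1  20. ] turn [0.14, -0.15, -0.28] shift [0.9, -0.7, 83.0] rows>= 2
GOTO [451.3 279.1   7. ] turn [0.14, -0.15, -0.28] shift [0.9, -0.8, 96.0] rows>= 2
```

View pics/w32.png

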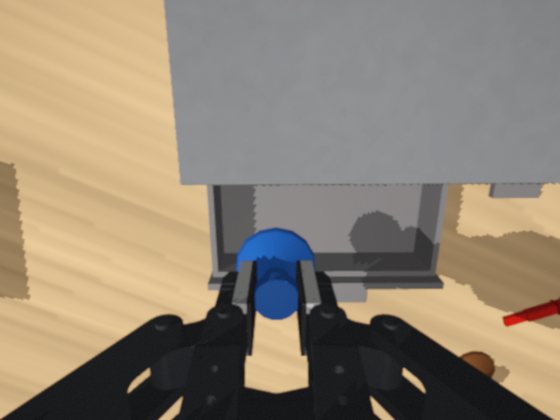

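Request:
play_rows(
  moves=[
    [[0, 0, 0], [0.5, 0, 30], 0],
    [[0, 0, 0], [0.5, 0, 55], 0],
    [[0, 0, 0], [0.5, 0, 75], 0],
    [[0, 0, 0], [0.5, 0, 86], 0],
    [[0, 0, 0], [0.5, 0, 92], 0],
    [[0, 0, 0], [0.5, 0, 95], 0],
    [[0, 0, 0], [0.5, 0, 95], 0],
  ],
)

```text
clock: 30.75
eef_pos: [451.6, 278.2, 8.3]
tcp_rot: [3.139, -0.003, 0.417]
contact_force: [0.3, 0.1, -1.1]
opening: 0.21
```

Run:
```python
from h import *
s=st(); inorg(); d=r.grab_frame('wrist'); save('w33.png',d['color'])
```

```text
t 30.75 pos [451.6 278.2   8.3] rpy [ 3.139e+00 -3.000e-03  4.170e-01] F [ 0.3  0.1 -1.1] open 0.210
TCP in org [-102.1   97.1    8.3] Forg [ 0.4 -0.  -1.1]
```

View pics/w33.png

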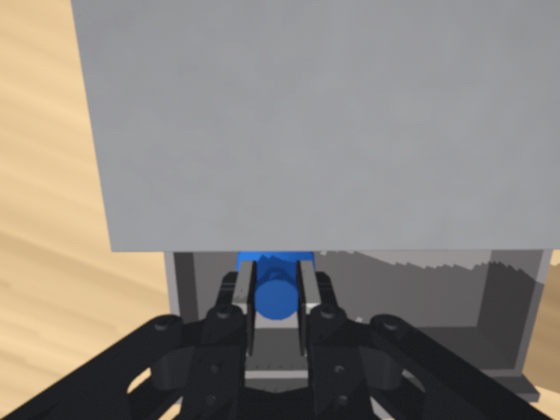

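Request:
play_rows(
  moves=[
    [[0, 0, 0], [0, 0, 2], 0],
    [[0, 0, 0], [0, 0, 3], 0],
    [[0, 0, 0], [0, 0, 3], 0],
    [[0, 0, 0], [0, 0, 3], 0.3],
    [[0, 0, 0], [0, 0, 3], 0.42],
    [[0, 0, 0], [0, 0, 3], 0.42],
    [[0, 0, 0], [0, 0, 3], 0.42],
    [[0, 0, 0], [0, 0, -15], 0.42],
    [[0, 0, 0], [0, 0, -40], 0.42],
    [[0, 0, 0], [0, 0, -80], 0.42],
    [[0, 0, 0], [0, 0, -100], 0.42],
    [[0, 0, 0], [0, 0, -100], 0.42],
  ],
)

```text
clock: 32.0
eef_pos: [453.2, 279.6, 111.6]
tcp_rot: [3.14, -0.009, 0.417]
contact_force: [-0.2, -0.4, 0.4]
opening: 0.423
```

Run:
```python
from h import *
s=st(); inorg(); d=r.grab_frame('wrist'); save('w34.png',d['color'])
```

```text
t 32.00 pos [453.2 279.6 111.6] rpy [ 3.14  -0.009  0.417] F [-0.2 -0.4  0.4] open 0.423
TCP in org [-100.1   97.7  111.6] Forg [-0.3 -0.3  0.4]
```

View pics/w34.png

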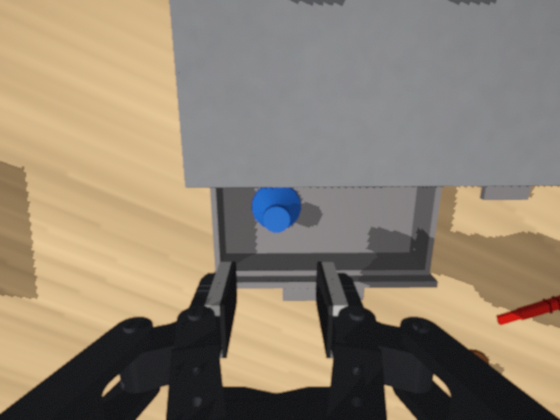

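Run:
```python
from h import *
orggoto(-120,30,112); orggoto(-120,30,4)
```

```text
GOTO [462.7 209.7 112. ] turn [0.11, -0.37, -0.29] shift [-18.4, 67.7, -2.2] rows>= 2
GOTO [462.7 209.7   4. ] turn [0.11, -0.37, -0.29] shift [-19.1, 67.5, 105.8] rows>= 3
```

Request:
play_rows(
  moves=[
    [[0, -0.4, 0], [-18.5, 67.5, -2], 0],
    [[0, -0.4, 0], [-18.5, 67.5, -2], 0],
    [[0, -0.4, 0], [-18.5, 67.5, -2], 0],
    [[0, -0.4, 0], [-18.5, 67.5, -2], 0],
    [[0, -0.4, 0], [-19, 67.5, 40], 0],
    [[0, -0.4, 0], [-19, 67.5, 80], 0],
    [[0, -0.4, 0], [-19, 67.5, 100], 0],
    [[0, -0.4, 0], [-19, 67.5, 106], 0],
    [[0, -0.4, 0], [-19, 67.5, 106], 0],
  ],
)

```text
clock: 32.95
eef_pos: [462.1, 210.1, 2.9]
tcp_rot: [3.14, 0.003, 0.418]
contact_force: [-0.3, 0.7, 0.6]
opening: -0.002
```

Run:
```python
from h import *
s=st(); inorg(); d=r.grab_frame('wrist'); save('w35.png',d['color'])
```

```text
t 32.95 pos [462.1 210.1   2.9] rpy [3.14e+00 3.00e-03 4.18e-01] F [-0.3  0.7  0.6] open -0.002
TCP in org [-120.4   30.7    2.9] Forg [0.  0.8 0.6]
```

View pics/w35.png

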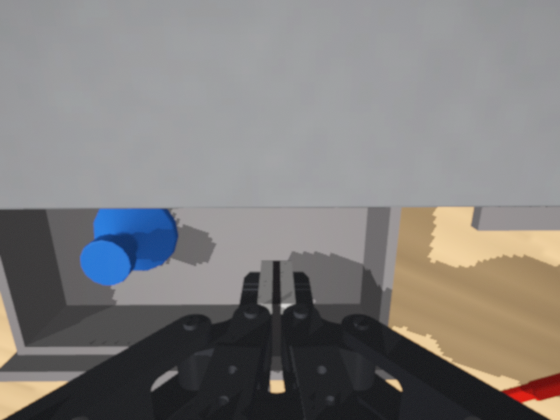

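Fingers are inside the drawer now. Pull it out slowly.

Request:
play_rows(
  moves=[
    [[0, 0, 0], [-5, 0, 0], 0],
    [[0, 0, 0], [-10, 0, 0], 0],
    [[0, 0, 0], [-15, 0, 0], 0],
    [[0, 0, 0], [-20, 0, 0], 0],
    [[0, 0, 0], [-25, 0, 0], 0],
    [[0, 0, 0], [-30, 0, 0], 0],
    [[0, 0, 0], [-35, 0, 0], 0],
    [[0, 0, 0], [-39, 0, 0], 0],
    [[0, 0, 0], [-41, 0, 0], 0],
    [[0, 0, 0], [-41, 0, 0], 0],
  ],
)

```text
clock: 34.0
eef_pos: [424.8, 193.4, 3.8]
tcp_rot: [3.14, 0.002, 0.418]
contact_force: [-0.6, 0.1, 0.1]
opening: -0.002
```

Run:
```python
from h import *
s=st(); inorg(); d=r.grab_frame('wrist'); save('w36.png',d['color'])
```

```text
t 34.00 pos [424.8 193.4   3.8] rpy [3.14e+00 2.00e-03 4.18e-01] F [-0.6  0.1  0.1] open -0.002
TCP in org [-161.3   30.7    3.8] Forg [-0.5  0.4  0.1]
```

View pics/w36.png

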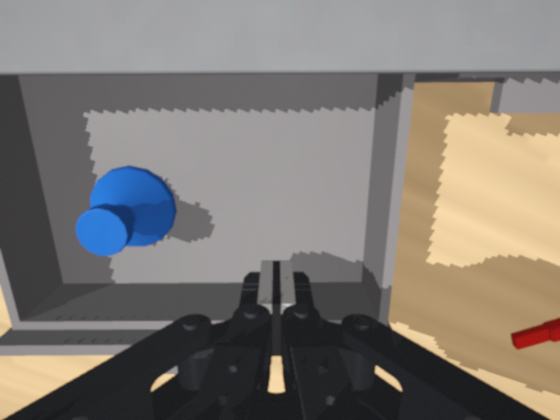

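Run:
```python
from h import *
d=np.load('pics/w24.npz')
M=np.linalg.inv(d['T_tool_cam']); c=(d['K'],M[:3,:3],M[:3,3])
for x in (42,38,20,0,-38):
    for z in (-73,-98): 
        print(x,z,np.round(proj(c,[[x,0,z],[x,42,z]])).tolist())
s=st(); goto([473.8,6,120],[np.pi,0,np.radians(-46.1)]);goto([473.8,6,120],[np.pi,0,np.radians(-46.1+180)]);
```

```text
42 -73 [[275.0, 236.0], [423.0, 235.0]]
42 -98 [[275.0, 279.0], [469.0, 279.0]]
38 -73 [[275.0, 249.0], [421.0, 248.0]]
38 -98 [[275.0, 295.0], [466.0, 295.0]]
20 -73 [[275.0, 303.0], [414.0, 303.0]]
20 -98 [[275.0, 363.0], [454.0, 362.0]]
0 -73 [[275.0, 357.0], [406.0, 357.0]]
0 -98 [[275.0, 427.0], [441.0, 427.0]]
-38 -73 [[275.0, 446.0], [394.0, 446.0]]
-38 -98 [[275.0, 529.0], [422.0, 528.0]]
t 34.05 pos [425.  193.5   3.8] rpy [3.14e+00 2.00e-03 4.18e-01] F [ 0.2  0.3 -0.2] open -0.001
GOTO [473.8   6.  120. ] turn [0.15, 0.02, 70.04] shift [-31.6, 191.4, -115.8] rows>= 9
GOTO [473.8   6.  120. ] turn [-0.02, 0.16, -109.96] shift [-31.6, 191.4, -115.8] rows>= 13
```

Request:
play_rows(
  moves=[
    [[0, 0, 0], [2, 0, -40], 0],
    [[0, 0, 0], [2, 0, -80], 0],
    [[0, 0, 0], [2, 0, -116], 0],
    [[0, 0, -110], [-10, 60, -116], 0.4],
    [[0, 0, -110], [-32, 100, -116], 0.4],
    [[0, 0, -110], [-32, 191, -116], 0.4],
    [[0, 0, -110], [-32, 191, -116], 0.4],
    [[0, 0, -110], [-32, 191, -116], 0.4],
    [[0, 0, -110], [-32, 191, -116], 0.4],
    [[0, 0, -110], [-32, 191, -116], 0.4],
    [[0, 0, -110], [-32, 191, -116], 0.4],
    [[0, 0, -110], [-32, 191, -116], 0.4],
    [[0, 0, -110], [-32, 191, -116], 0.4],
    [[0, 0, -110], [-32, 191, -116], 0.4],
    [[0, 0, -110], [-32, 191, -116], 0.4],
    [[0, 0, -110], [-32, 191, -116], 0.4],
    [[0, 0, -110], [-32, 191, -116], 0.4],
    [[0, 0, -110], [-32, 191, -116], 0.4],
    [[0, 0, -110], [-32, 191, -116], 0.4],
  ],
)

```text
clock: 35.95
eef_pos: [473.1, 6.2, 120.0]
tcp_rot: [-3.139, 0.001, 2.336]
contact_force: [0.4, -0.7, 0.1]
opening: 0.402
```

Run:
```python
from h import *
s=st(); d=r.grab_frame('wrist'); save('w37.png',d['color']);np.savez('pics/w37.npz',eef_pos=s['eef_pos'],tcp_rot=s['tcp_rot'],**d)
c=cam(d,s); hsv=cv2.cvtColor(d['color'],cv2.COLOR_RGB2HSV); m=((hsv[...,0]<5)|(hsv[...,0]>175))&(hsv[...,1]>190)&(hsv[...,2]>90)
ys,xs=np.nonzero(m); 
P=np.array([onz(c,(x,y),5) for x,y in zip(xs,ys)]); print(len(xs), P[:,:2].mean(0)); u,sv,vt=np.linalg.svd(P[:,:2]-P[:,:2].mean(0),full_matrices=False); print('dir',np.degrees(np.arctan2(vt[0,1],vt[0,0])), 'ext',np.ptp((P[:,:2]-P[:,:2].mean(0))@vt[0]))
e=(P[:,:2]-P[:,:2].mean(0))@vt[0]; print('mid',P[:,:2].mean(0)+vt[0]*(e.max()+e.min())/2)
```

```text
t 35.95 pos [473.1   6.2 120. ] rpy [-3.139e+00  1.000e-03  2.336e+00] F [ 0.4 -0.7  0.1] open 0.402
1339 [468.78126878  11.43683564]
dir -45.599280781131476 ext 118.26288607300384
mid [473.54791858   6.56941535]
```

View pics/w37.png

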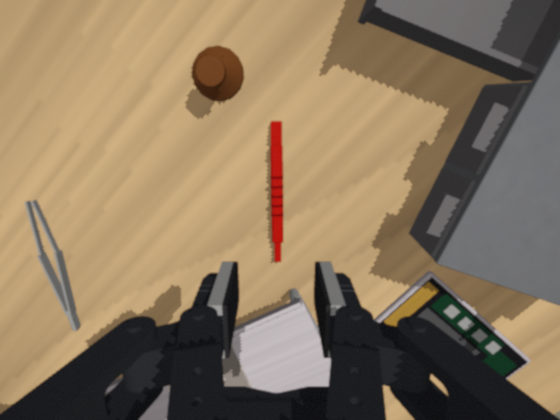

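Request:
play_rows(
  moves=[
    [[0, 0, 0.4], [0, 0, 40], 0.4],
    [[0, 0, 0.4], [0, 0, 80], 0.4],
    [[0, 0, 0.4], [0, 0, 115], 0.4],
    [[0, 0, 0.4], [0, 0, 130], 0.4],
    [[0, 0, 0.4], [0, 0, 138], 0.4],
    [[0, 0, 0.4], [0, 0, 138], 0.4],
  ],
)

```text
clock: 36.6
eef_pos: [472.5, 5.9, -18.7]
tcp_rot: [-3.138, -0.0, 2.328]
contact_force: [1.0, -0.5, 0.4]
opening: 0.4
```

Run:
```python
from h import *
s=st(); d=r.grab_frame('wrist'); save('w38.png',d['color'])
```

```text
t 36.60 pos [472.5   5.9 -18.7] rpy [-3.138 -0.     2.328] F [ 1.  -0.5  0.4] open 0.400
```

View pics/w38.png

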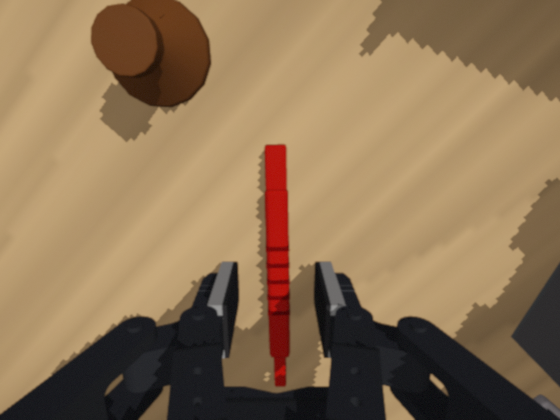

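Request:
play_rows(
  moves=[
    [[0, 0, 0], [0, 0, 2], 0.4],
    [[0, 0, 0], [0, 0, 3.5], 0.4],
    [[0, 0, 0], [0, 0, 3.5], 0.4],
    [[0, 0, 0], [0, 0, 3.5], 0.2],
    [[0, 0, 0], [0, 0, 3.5], 0],
    [[0, 0, 0], [0, 0, 3.5], 0],
    [[0, 0, 0], [0, 0, 3.5], 0],
  ],
  newtons=40,
)

```text
clock: 37.35
eef_pos: [473.4, 5.9, -20.9]
tcp_rot: [-3.139, 0.001, 2.328]
contact_force: [-1.2, -0.5, 5.5]
opening: 0.1
```

Run:
```python
from h import *
s=st(); d=r.grab_frame('wrist'); save('w39.png',d['color'])
```

```text
t 37.35 pos [473.4   5.9 -20.9] rpy [-3.139e+00  1.000e-03  2.328e+00] F [-1.2 -0.5  5.5] open 0.100
```

View pics/w39.png

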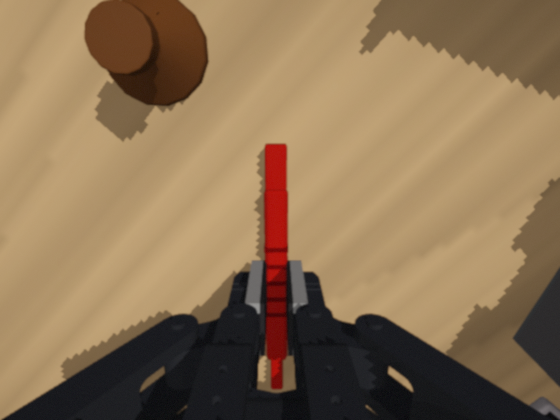

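Request:
play_rows(
  moves=[
    [[0, 0, 0], [0, 0, -10], 0],
    [[0, 0, 0], [0, 0, -30], 0],
    [[0, 0, 0], [0, 0, -60], 0],
    [[0, 0, 0], [0, 0, -100], 0],
    [[0, 0, 0], [0, 0, -115], 0],
    [[0, 0, 0], [0, 0, -115], 0],
  ],
)

```text
clock: 38.0
eef_pos: [475.4, 6.2, 97.1]
tcp_rot: [3.14, 0.005, 2.328]
contact_force: [-0.2, 0.1, 0.0]
opening: 0.1
```

Run:
```python
from h import *
s=st(); d=r.grab_frame('wrist'); save('w40.png',d['color']); orggoto(-100,58,95,90)
```

```text
t 38.00 pos [475.4   6.2  97.1] rpy [3.14  0.005 2.328] F [-0.2  0.1  0. ] open 0.100
GOTO [469.5 243.4  95. ] turn [0.03, 0.18, 19.21] shift [175.7, 159.5, 0.0] rows>= 5
```

View pics/w40.png

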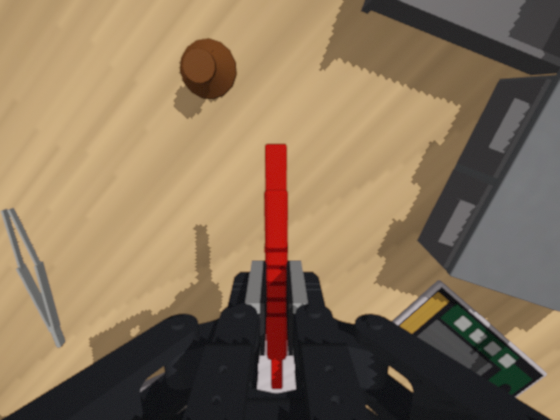

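Request:
play_rows(
  moves=[
    [[0, 0, 19.2], [176, 159.5, -8], 0],
    [[0, 0, 19.2], [176, 159.5, -8], 0],
    [[0, 0, 19.2], [176, 159.5, -8], 0],
    [[0, 0, 19.2], [176, 159.5, -8], 0],
    [[0, 0, 19.2], [176, 159.5, 0], 0],
    [[0, 0, 19.2], [176, 159.5, 0], 0],
    [[0, 0, 19.2], [176, 159.5, 0], 0],
    [[0, 0, 19.2], [176, 159.5, 0], 0],
  ],
)

```text
clock: 38.85
eef_pos: [468.4, 242.5, 94.1]
tcp_rot: [-3.14, 0.003, 1.993]
contact_force: [-0.1, -0.4, 0.3]
opening: 0.1
```

Run:
```python
from h import *
s=st(); inorg(); d=r.grab_frame('wrist'); save('w41.png',d['color']); orggoto(-100,58,0,90)
d=r.grab_frame('top'); save('t41.png',d['color'],(110,120,260,250),5)
```

```text
t 38.85 pos [468.4 242.5  94.1] rpy [-3.140e+00  3.000e-03  1.993e+00] F [-0.1 -0.4  0.3] open 0.100
TCP in org [-101.4   57.6   94.1] Forg [-0.2 -0.3  0.3]
GOTO [469.5 243.4   0. ] turn [-0.04, 0.19, -0.05] shift [1.1, 1.3, 94.3] rows>= 2
```

View pics/w41.png

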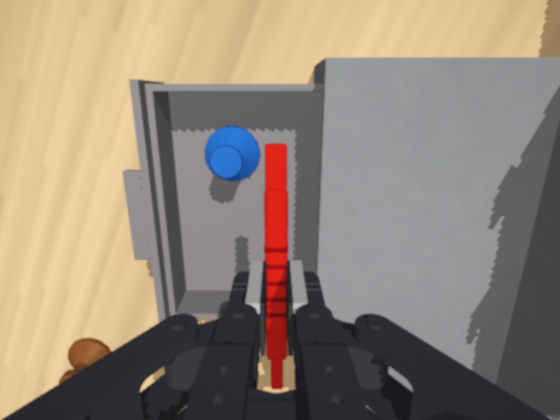

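View pics/t41.png

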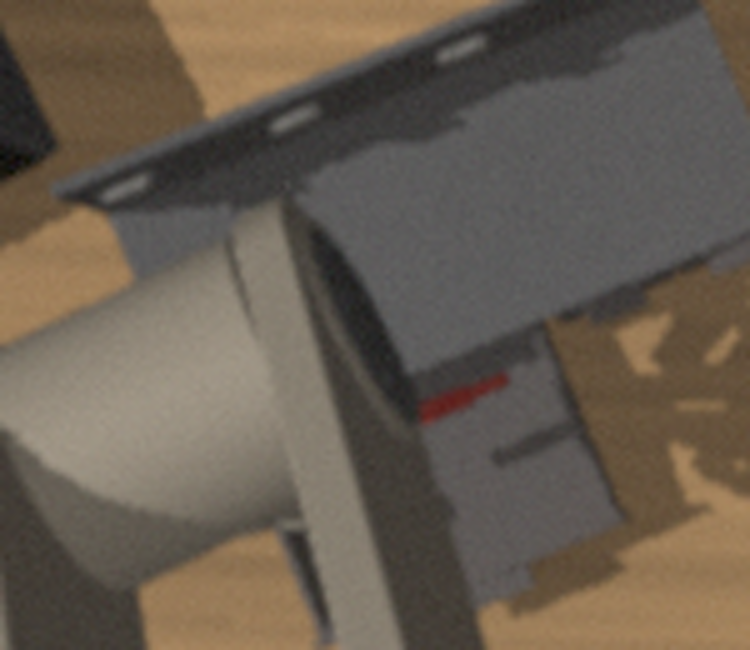

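Run:
```python
from h import *
s=st(); d=r.grab_frame('wrist'); c=cam(d,s); print('cup knob org',OR.T@(onz(c,(226,162),44)-OO),'rim', OR.T@(onz(c,(232,153),12)-OO))
print('spud ends org(z 78)', [np.round(OR.T@(onz(c,u,s['eef_pos'][2]+25)-OO),1) for u in ((276,145),(277,386))], 'case front',OR.T@(onz(c,(325,100),60)-OO),'side wall top',OR.T@(onz(c,(250,86),42)-OO))
```

```text
t 38.95 pos [469.  242.1  94.6] rpy [-3.142e+00  3.000e-03  1.992e+00] F [-0.6 -0.4 -0.7] open 0.097
cup knob org [-131.13926864   96.72574041   44.        ] rim [-131.18653199   97.25584948   12.        ]
spud ends org(z 78) [array([-100.2,  117.3,  119.6]), array([-100. ,   -3. ,  119.6])] case front [-73.48122845 133.46523493  60.        ] side wall top [-115.29610334  141.13534347   42.        ]
```

Request:
play_rows(
  moves=[
    [[0, 0, 0], [0.5, 1.5, 30], 0],
    [[0, 0, 0], [0.5, 1.5, 55], 0],
    [[0, 0, 0], [0.5, 1.5, 75], 0],
    [[0, 0, 0], [0.5, 1.5, 85], 0],
    [[0, 0, 0], [0.5, 1.5, 85], 0],
  ],
)

```text
clock: 39.5
eef_pos: [469.9, 241.9, 8.9]
tcp_rot: [-3.14, 0.003, 1.99]
contact_force: [-0.3, -0.1, 0.0]
opening: 0.097
```

Run:
```python
from h import *
s=st(); inorg(); d=r.grab_frame('wrist'); save('w42.png',d['color'])
d=r.grab_frame('scene'); save('s42.png',d['color'],(270,110,390,220),6)
```

```text
t 39.50 pos [469.9 241.9   8.9] rpy [-3.14e+00  3.00e-03  1.99e+00] F [-0.3 -0.1  0. ] open 0.097
TCP in org [-100.2   56.5    8.9] Forg [-0.4  0.   0. ]
```

View pics/w42.png

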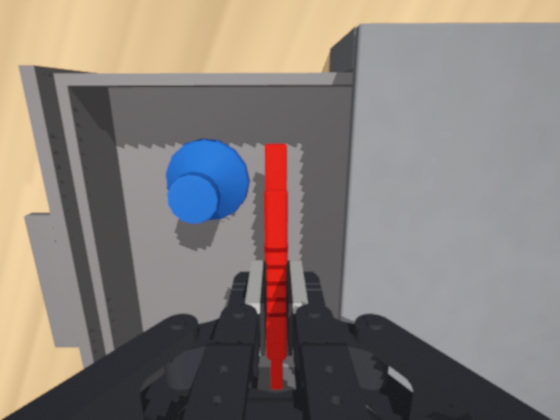

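View pics/s42.png

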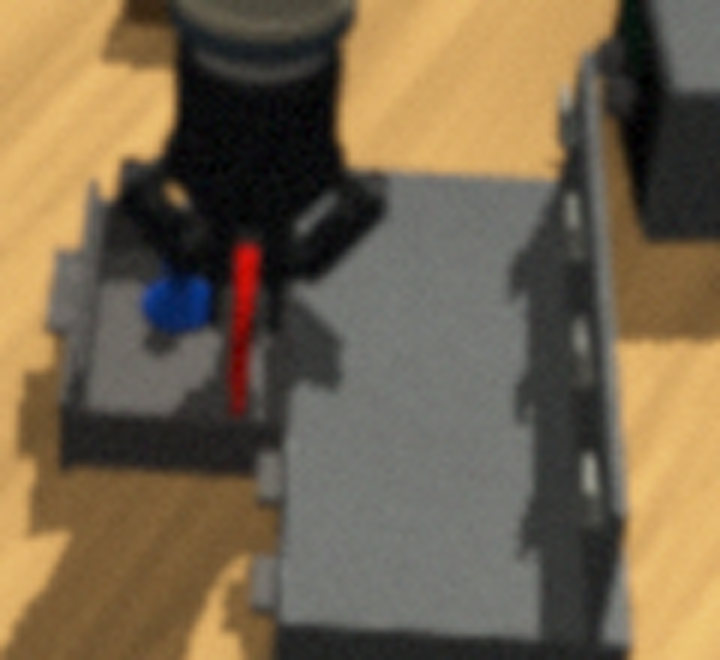

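Request:
play_rows(
  moves=[
    [[0, 0, 0], [0, 0, 2], 0],
    [[0, 0, 0], [0, 0, 4], 0],
    [[0, 0, 0], [0, 0, 5], 0],
    [[0, 0, 0], [0, 0, 5], 0],
  ],
)

```text
clock: 40.0
eef_pos: [471.0, 242.9, 5.5]
tcp_rot: [3.141, 0.003, 1.991]
contact_force: [-0.3, -0.4, -0.5]
opening: 0.102
```

Run:
```python
from h import *
s=st(); inorg(); 
d=r.grab_frame('scene'); save('s43.png',d['color'],(280,130,350,190),10)
```

```text
t 40.00 pos [471.  242.9   5.5] rpy [3.141e+00 3.000e-03 1.991e+00] F [-0.3 -0.4 -0.5] open 0.102
TCP in org [-98.8  56.9   5.5] Forg [-0.4 -0.2 -0.5]
```

View pics/s43.png

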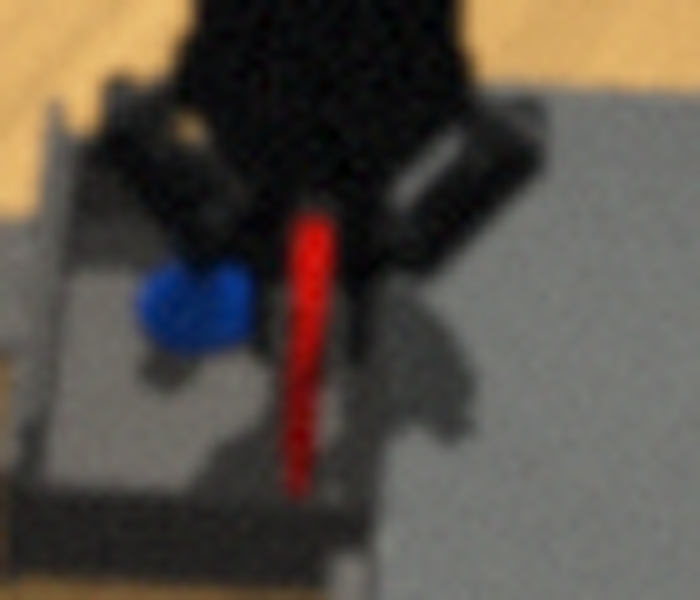

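Request:
play_rows(
  moves=[
    [[0, 0, 0], [-0.5, -0.5, 2], 0],
    [[0, 0, 0], [-0.5, -0.5, 4], 0],
    [[0, 0, 0], [-0.5, -0.5, 6], 0],
    [[0, 0, 0], [-0.5, -0.5, 6], 0],
  ],
)

```text
clock: 40.45
eef_pos: [470.6, 242.1, -0.9]
tcp_rot: [3.141, 0.003, 1.991]
contact_force: [-0.3, -0.2, -0.5]
opening: 0.098
```

Run:
```python
from h import *
s=st(); inorg(); 
d=r.grab_frame('scene'); save('s44.png',d['color'],(280,130,350,190),10)
```

```text
t 40.45 pos [470.6 242.1  -0.9] rpy [3.141e+00 3.000e-03 1.991e+00] F [-0.3 -0.2 -0.5] open 0.098
TCP in org [-99.6  56.4  -0.9] Forg [-0.4 -0.1 -0.5]
```

View pics/s44.png

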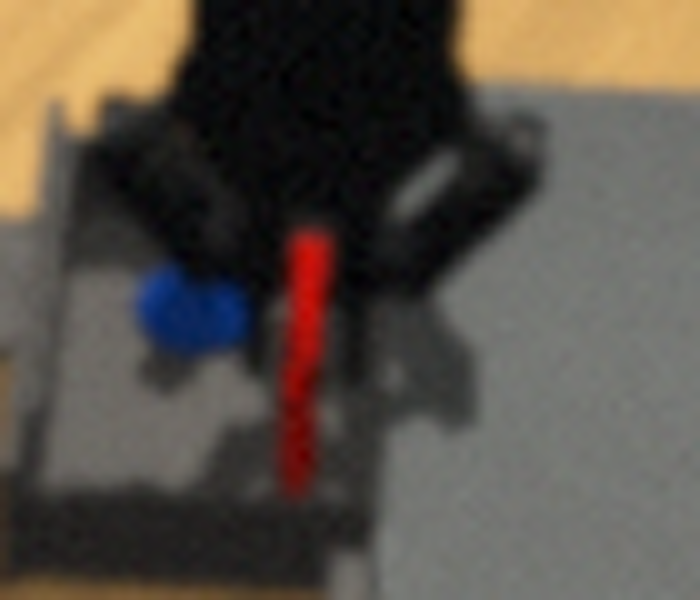

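Request:
play_rows(
  moves=[
    [[0, 0, 0], [0, 0, 1.5], 0],
    [[0, 0, 0], [0, 0, 3], 0],
    [[0, 0, 0], [0, 0, 3], 0],
  ],
)

```text
clock: 40.8
eef_pos: [471.0, 242.3, -3.3]
tcp_rot: [3.14, 0.003, 1.991]
contact_force: [-1.5, -1.3, 7.5]
opening: 0.096
```

Run:
```python
from h import *
s=st(); inorg()
```

```text
t 40.80 pos [471.  242.3  -3.3] rpy [3.140e+00 3.000e-03 1.991e+00] F [-1.5 -1.3  7.5] open 0.096
TCP in org [-99.1  56.3  -3.3] Forg [-1.9 -0.6  7.5]
```

Request:
play_rows(
  moves=[
    [[0, 0, 0], [0, 0, -2.5], 0],
    [[0, 0, 0], [0, 0, -2.5], 0],
    [[0, 0, 0], [0, 0, -2.5], 0.24],
    [[0, 0, 0], [0, 0, -2.5], 0.24],
    [[0, 0, 0], [0, 0, -2.5], 0.24],
    [[0, 0, 0], [0, 0, -2.5], 0.24],
    [[0, 0, 0], [0, 0, -2.5], 0.24],
  ],
)

```text
clock: 41.5
eef_pos: [469.6, 241.7, -0.9]
tcp_rot: [-3.14, 0.003, 1.991]
contact_force: [-5.9, -1.8, 8.0]
opening: 0.239
```

Run:
```python
from h import *
s=st(); inorg(); d=r.grab_frame('wrist'); save('w45.png',d['color'])
```

```text
t 41.50 pos [469.6 241.7  -0.9] rpy [-3.140e+00  3.000e-03  1.991e+00] F [-5.9 -1.8  8. ] open 0.239
TCP in org [-100.6   56.4   -0.9] Forg [-6.1  0.8  8. ]
```

View pics/w45.png

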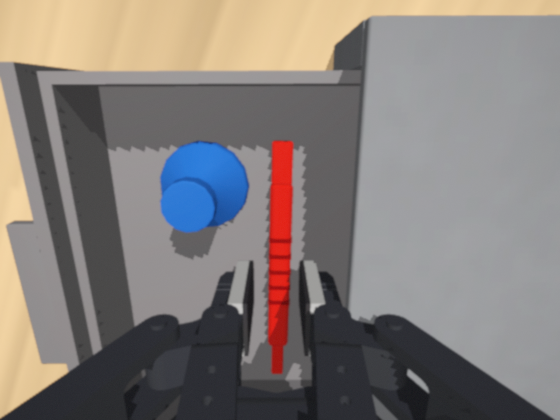

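Request:
play_rows(
  moves=[
    [[0, 0, 0], [0, -1.5, -10], 0.24],
    [[0, 0, 0], [0, -1.5, -30], 0.24],
    [[0, 0, 0], [0, -1.5, -60], 0.24],
    [[0, 0, 0], [0, -1.5, -100], 0.24],
    [[0, 0, 0], [0, -1.5, -130], 0.24],
    [[0, 0, 0], [0, -1.5, -130], 0.24],
  ],
)

```text
clock: 42.15
eef_pos: [470.9, 242.9, 133.8]
tcp_rot: [3.135, 0.003, 1.991]
contact_force: [0.0, 0.3, 0.1]
opening: 0.24
```

Run:
```python
from h import *
s=st(); inorg(); d=r.grab_frame('wrist'); save('w46.png',d['color'])
orggoto(-225,62.5,130)
```

```text
t 42.15 pos [470.9 242.9 133.8] rpy [3.135e+00 3.000e-03 1.991e+00] F [0.  0.3 0.1] open 0.240
TCP in org [-99.   56.9 133.8] Forg [0.2 0.3 0.1]
GOTO [353.7 196.3 130. ] turn [0.28, -0.03, 89.87] shift [5.3, -124.7, 1.2] rows>= 11
```

View pics/w46.png

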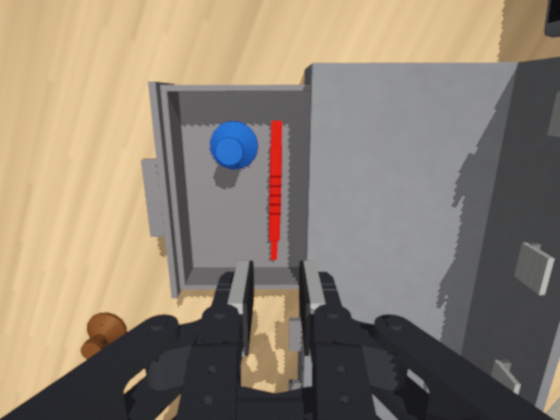

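Request:
play_rows(
  moves=[
    [[0, 0, 90], [5, -125, -10], 0],
    [[0, 0, 90], [5, -125, -10], 0],
    [[0, 0, 90], [5, -125, -10], 0],
    [[0, 0, 90], [5, -125, -10], 0],
    [[0, 0, 90], [5, -125, -10], 0],
    [[0, 0, 90], [5, -125, -10], 0],
    [[0, 0, 90], [5, -125, -10], 0],
    [[0, 0, 90], [5, -125, -10], 0],
    [[0, 0, 90], [5, -125, -10], 0],
    [[0, 0, 90], [5, -125, -10], 0],
    [[0, 0, 90], [5, -125, -10], 0],
    [[0, 0, 90], [5, -125, -10], 0],
    [[0, 0, 90], [5, -125, -10], 0],
    [[0, 0, 90], [5, -125, -10], 0],
  ],
)

```text
clock: 43.6
eef_pos: [353.2, 195.7, 140.8]
tcp_rot: [3.139, -0.003, 0.422]
contact_force: [0.8, -0.7, 0.5]
opening: 0.002
```

Run:
```python
from h import *
s=st(); inorg(); d=r.grab_frame('wrist'); save('w47.png',d['color'])
orggoto(-222,62.5,12)
```

```text
t 43.60 pos [353.2 195.7 140.8] rpy [ 3.139e+00 -3.000e-03  4.220e-01] F [ 0.8 -0.7  0.5] open 0.002
TCP in org [-225.6   62.1  140.8] Forg [ 0.4 -0.9  0.5]
GOTO [356.4 197.5  12. ] turn [0.17, -0.17, -0.05] shift [3.1, -0.7, 129.0] rows>= 3
```

View pics/w47.png

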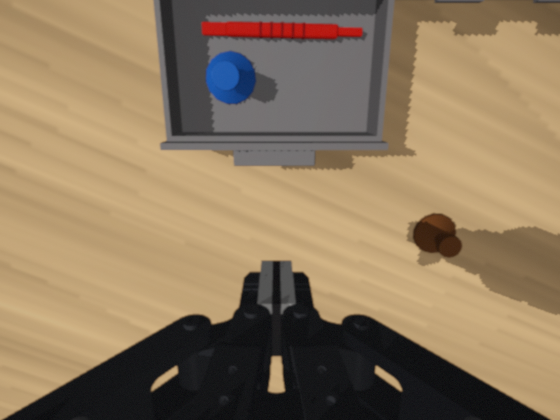

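Request:
play_rows(
  moves=[
    [[0, 0, 0], [2, -0.5, 45], 0],
    [[0, 0, 0], [3, -0.5, 90], 0],
    [[0, 0, 0], [3, -0.5, 125], 0],
    [[0, 0, 0], [3, -0.5, 129], 0],
    [[0, 0, 0], [6, -0.5, 129], 0],
    [[0, 0, 0], [12, -0.5, 129], 0],
    [[0, 0, 0], [17, -0.5, 129], 0],
    [[0, 0, 0], [22, -0.5, 129], 0],
    [[0, 0, 0], [27, -0.5, 129], 0],
    [[0, 0, 0], [32, -0.5, 129], 0],
    [[0, 0, 0], [38, -0.5, 129], 0],
    [[0, 0, 0], [44, -0.5, 129], 0],
    [[0, 0, 0], [50, -0.5, 129], 0],
    [[0, 0, 0], [56, -0.5, 129], 0],
    [[0, 0, 0], [60, -0.5, 129], 0],
    [[0, 0, 0], [60, -0.5, 129], 0],
  ],
)

```text
clock: 45.25
eef_pos: [409.2, 221.0, 12.1]
tcp_rot: [3.139, -0.004, 0.422]
contact_force: [-0.5, 0.6, 0.1]
opening: -0.002
```

Run:
```python
from h import *
s=st(); inorg(); d=r.grab_frame('wrist'); save('w48.png',d['color'])
d=r.grab_frame('scene'); save('s48.png',d['color'],(270,110,390,220),6)
orggoto(-97,62.5,12)
```

```text
t 45.25 pos [409.2 221.   12.1] rpy [ 3.139 -0.004  0.422] F [-0.5  0.6  0.1] open -0.002
TCP in org [-164.2   62.2   12.1] Forg [-0.3  0.8  0.1]
GOTO [470.4 248.7  12. ] turn [0.17, -0.19, -0.05] shift [67.9, -0.3, 0.3] rows>= 2
```

View pics/w48.png

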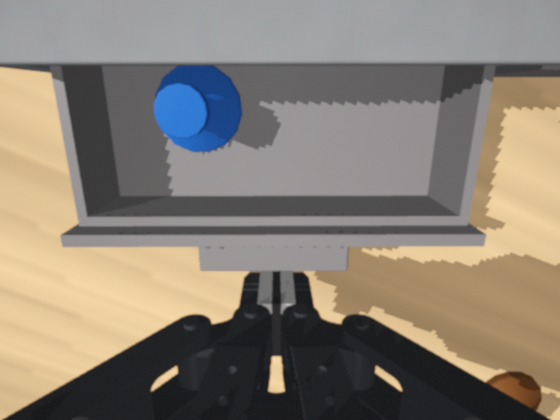

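View pics/s48.png

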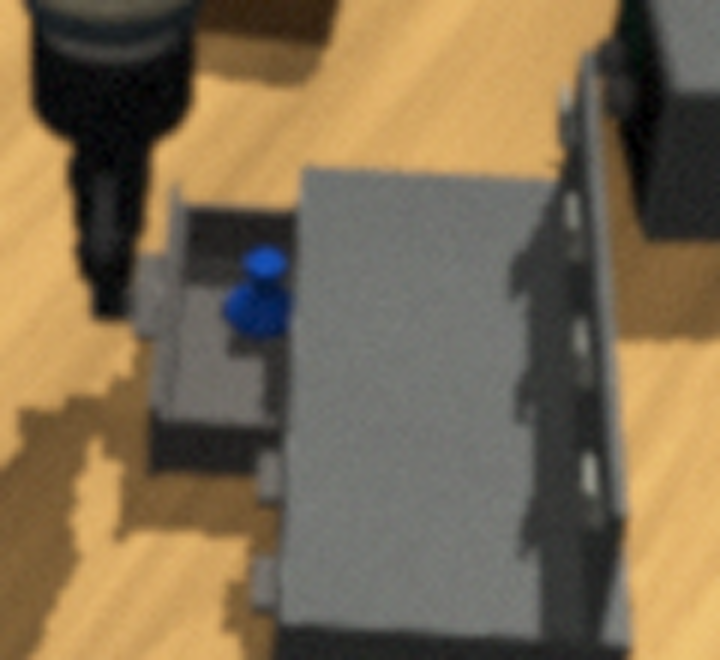

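Request:
play_rows(
  moves=[
    [[0, 0, 0], [5, 0, 0], 0],
    [[0, 0, 0], [11, 0, 0], 0],
    [[0, 0, 0], [17, 0, 0], 0],
    [[0, 0, 0], [23, 0, 0], 0],
    [[0, 0, 0], [29, 0, 0], 0],
    [[0, 0, 0], [35, 0, 0], 0],
    [[0, 0, 0], [41, 0, 0], 0],
    [[0, 0, 0], [47, 0, 0], 0],
    [[0, 0, 0], [52, 0, 0], 0],
    [[0, 0, 0], [56, 0, 0], 0],
    [[0, 0, 0], [60, 0, 0], 0],
    [[0, 0, 0], [63, 0, 0], 0],
    [[0, 0, 0], [63, 0, 0], 0],
  ],
)

```text
clock: 46.65
eef_pos: [466.7, 246.7, 12.4]
tcp_rot: [3.139, -0.004, 0.421]
contact_force: [0.1, 0.3, -0.3]
opening: 0.003
```

Run:
```python
from h import *
s=st(); inorg(); d=r.grab_frame('wrist'); save('w49.png',d['color'])
```

```text
t 46.65 pos [466.7 246.7  12.4] rpy [ 3.139 -0.004  0.421] F [ 0.1  0.3 -0.3] open 0.003
TCP in org [-101.2   62.2   12.4] Forg [ 0.2  0.3 -0.3]
```

View pics/w49.png

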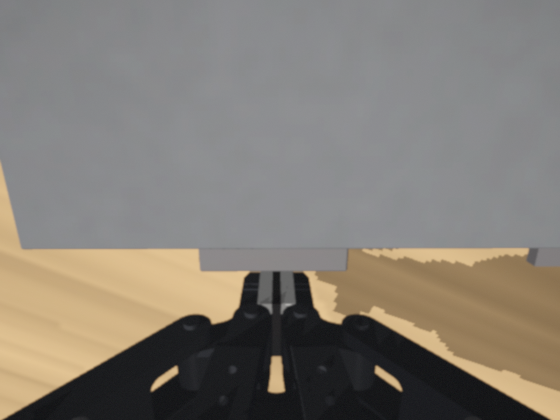

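Request:
play_rows(
  moves=[
    [[0, 0, 0], [1, 0, 0], 0],
    [[0, 0, 0], [2, 0, 0], 0],
    [[0, 0, 0], [3, 0, 0], 0],
    [[0, 0, 0], [4, 0, 0], 0],
    [[0, 0, 0], [5, 0, 0], 0],
    [[0, 0, 0], [5, 0, 0], 0],
  ],
)

```text
clock: 47.3
eef_pos: [469.0, 247.7, 12.1]
tcp_rot: [3.139, 0.0, 0.421]
contact_force: [-7.5, -3.3, 5.4]
opening: -0.003
```

Run:
```python
from h import *
s=st(); inorg(); d=r.grab_frame('wrist'); save('w50.png',d['color'])
```

```text
t 47.30 pos [469.  247.7  12.1] rpy [3.139 0.    0.421] F [-7.5 -3.3  5.4] open -0.003
TCP in org [-98.7  62.1  12.1] Forg [-8.2  0.1  5.4]
```

View pics/w50.png

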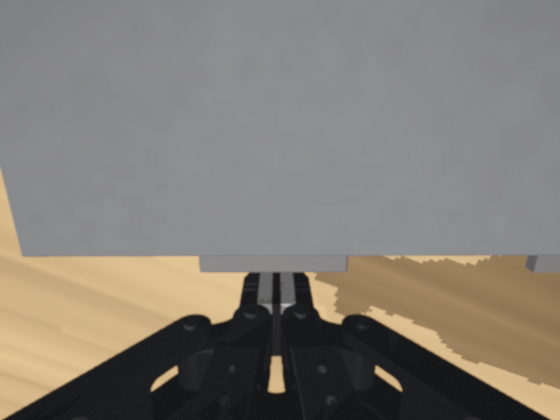

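Request:
play_rows(
  moves=[
    [[0, 0, 0], [1.5, 0, 0], 0],
    [[0, 0, 0], [3.5, 0, 0], 0],
    [[0, 0, 0], [3.5, 0, 0], 0],
  ],
)

```text
clock: 47.65
eef_pos: [468.9, 247.6, 11.6]
tcp_rot: [3.138, 0.007, 0.421]
contact_force: [-11.3, -4.5, 8.2]
opening: 0.003
```

Run:
```python
from h import *
s=st(); inorg()
```

```text
t 47.65 pos [468.9 247.6  11.6] rpy [3.138 0.007 0.421] F [-11.3  -4.5   8.2] open 0.003
TCP in org [-98.8  62.   11.6] Forg [-12.2   0.6   8.2]
```

Hard stop, drawer home. Retreat and check everything.

Request:
play_rows(
  moves=[
    [[0, 0, 0], [-10, 0, 0], 0],
    [[0, 0, 0], [-40, 0, 0], 0],
    [[0, 0, 0], [-60, 0, -50], 0],
    [[0, 0, 0], [-60, 0, -100], 0],
    [[0, 0, 0], [-60, 0, -150], 0],
    [[0, 0, 0], [-60, 0, -200], 0.3],
    [[0, 0, 0], [-60, 0, -240], 0.3],
    [[0, 0, 0], [-60, 0, -240], 0.3],
  ],
)

```text
clock: 48.45
eef_pos: [418.6, 226.2, 258.3]
tcp_rot: [3.139, -0.005, 0.421]
contact_force: [-0.1, 1.2, -1.0]
opening: 0.298
```

Run:
```python
from h import *
s=st(); inorg(); d=r.grab_frame('wrist'); save('w51.png',d['color'])
c=cam(d,s); print([np.round(proj(c,OO+OR@np.array(P,float))[0]) for P in [(-75,62.5,60),(-87,62.5,50)]])
d=r.grab_frame('scene'); save('s51.png',d['color']); save('s51a.png',d['color'],(150,200,350,360),4)
d=r.grab_frame('top'); save('t51.png',d['color'])
goto([470,-180,280],[np.pi,0,np.radians(-18.8)])
```

```text
t 48.45 pos [418.6 226.2 258.3] rpy [ 3.139 -0.005  0.421] F [-0.1  1.2 -1. ] open 0.298
TCP in org [-153.6   63.2  258.3] Forg [ 0.4  1.1 -1. ]
[array([276.,  98.]), array([276., 111.])]
GOTO [ 470 -180  280] turn [0.32, 0.29, 42.94] shift [-115.4, 391.5, -26.3] rows>= 9
```

View pics/w51.png

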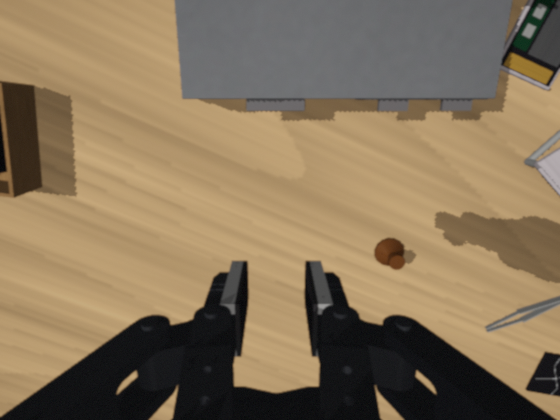

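View pics/s51.png

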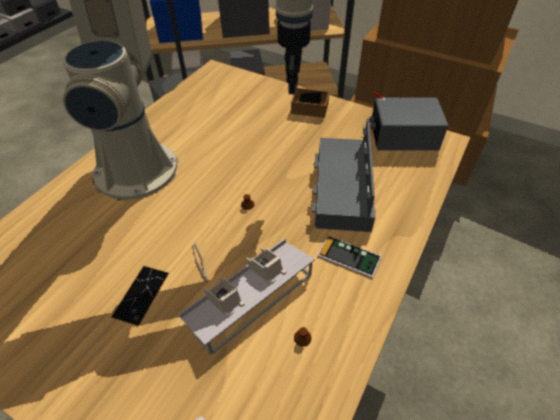

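View pics/s51a.png

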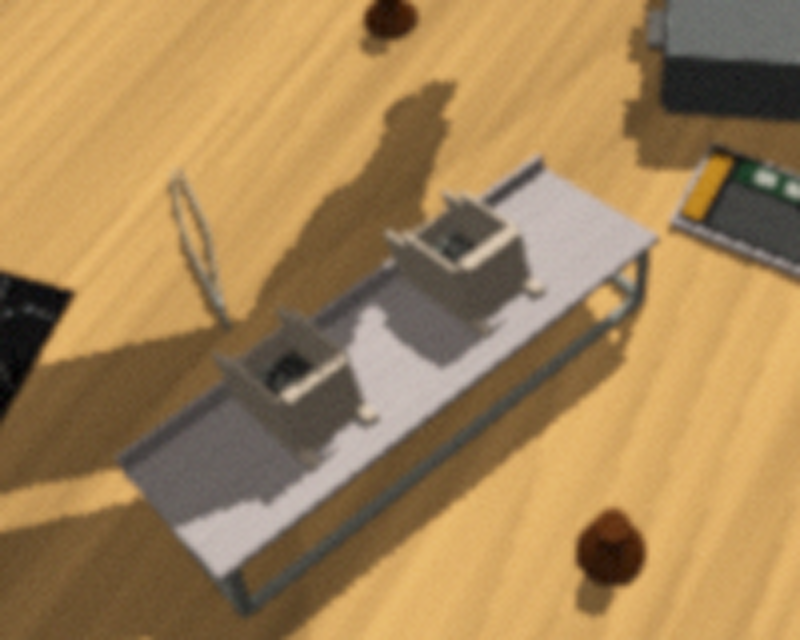

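Request:
play_rows(
  moves=[
    [[0, 0, 43], [-115, 391, 0], 0.3],
    [[0, 0, 43], [-115, 391, 0], 0.3],
    [[0, 0, 43], [-115, 391, 0], 0.3],
    [[0, 0, 43], [-115, 391, 0], 0.3],
    [[0, 0, 43], [-115, 391, 0], 0.3],
    [[0, 0, 43], [-115, 391, 0], 0.3],
    [[0, 0, 43], [-115, 391, 0], 0.3],
    [[0, 0, 43], [-115, 391, 0], 0.3],
    [[0, 0, 43], [-115, 391, 0], 0.3],
    [[0, 0, 43], [-115, 391, 0], 0.3],
    [[0, 0, 43], [-115, 391, 0], 0.3],
    [[0, 0, 43], [-115, 391, 0], 0.3],
  ],
)

```text
clock: 49.8
eef_pos: [469.6, -178.1, 253.1]
tcp_rot: [3.135, 0.004, -0.328]
contact_force: [-0.7, 0.2, 0.3]
opening: 0.295
```

Run:
```python
from h import *
s=st(); d=r.grab_frame('wrist'); np.savez('pics/w52.npz',eef_pos=s['eef_pos'],tcp_rot=s['tcp_rot'],**d)
c=cam(d,s); im=d['color'].copy()
save('w52.png',im,(110,40,430,220),2.5)
for by in (-61,60.5):
  for P in [(36,23,46),(36,-23,46),(-36,23,36),(-36,-23,36),(45.5,19,46),(45.5,-19,46),(47.5,23,5),(47.5,-23,5)]:
    u=proj(c,DO+DR@(np.array([36,by,0.])+np.array(P)))[0]; cv2.drawMarker(im,tuple(int(round(v)) for v in u),(0,255,0),0,3,1)
for P in [(0,155,0),(0,-155,0),(102,155,0),(102,-155,0)]:
    u=proj(c,DO+DR@np.array(P,float))[0]; cv2.drawMarker(im,tuple(int(round(v)) for v in u),(255,0,255),0,5,1)
save('w52m.png',im,(110,40,430,220),2.5)
```

```text
t 49.80 pos [ 469.6 -178.1  253.1] rpy [ 3.135  0.004 -0.328] F [-0.7  0.2  0.3] open 0.295
```

View pics/w52.png

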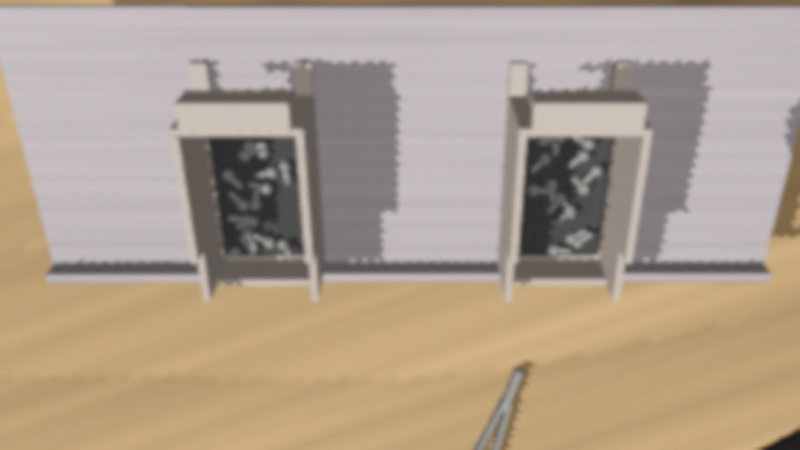

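View pics/w52m.png

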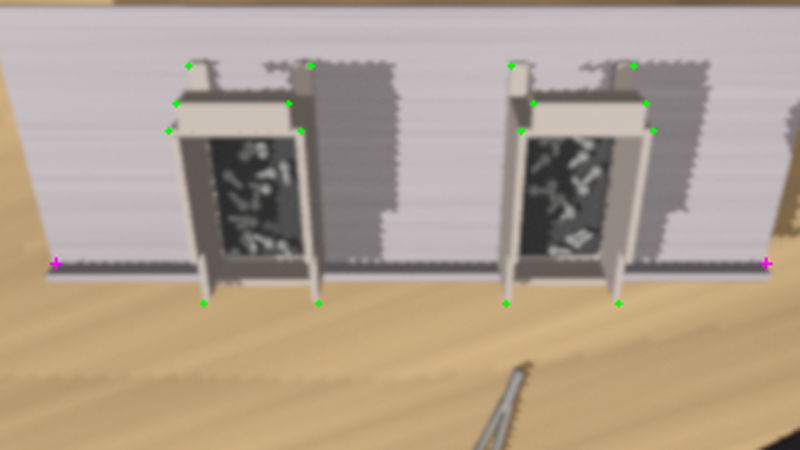

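Run:
```python
from h import *
d=np.load('pics/w52.npz'); save('w52a.png',d['color'],(120,55,250,165),6); save('w52b.png',d['color'],(300,55,430,165),6)
```

```text
(no output)
```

View pics/w52a.png

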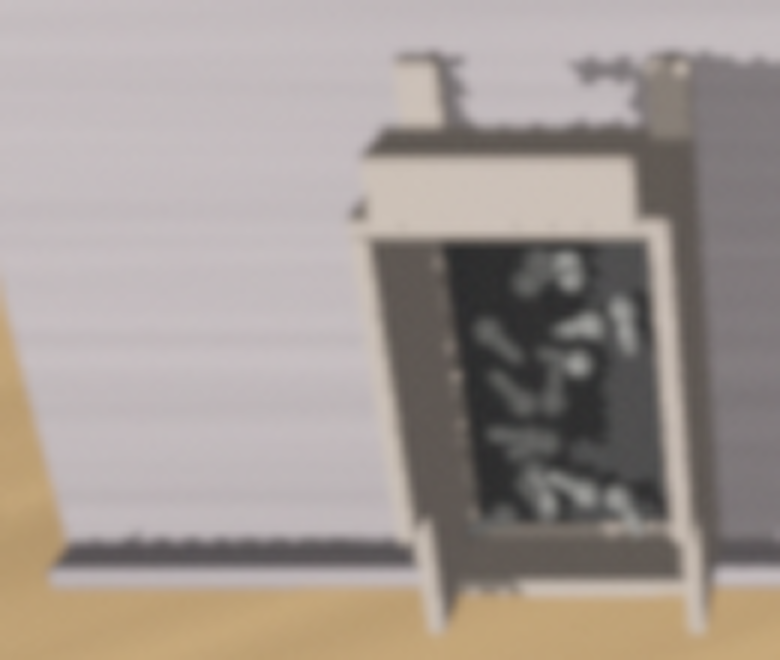

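View pics/w52b.png

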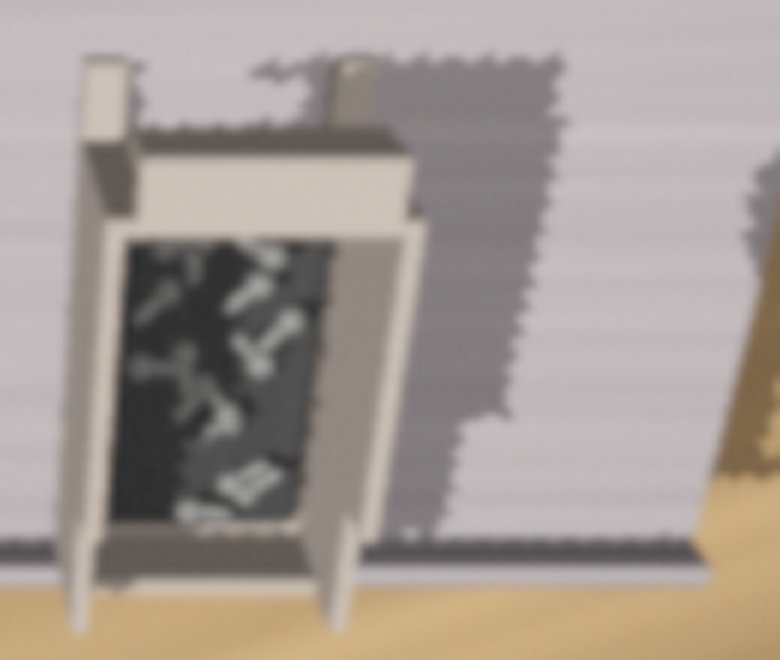

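Run:
```python
from fit2 import *
from h import DR,DO
c=W('w52'); a=lambda x,y:np.array((x/6+120,y/6+55)); b=lambda x,y:np.array((x/6+300,y/6+55))
th=np.radians(18)
O=[((0,155,0),a(66,542)),((0,155,12),a(52,566)),((0,-155,0),b(697,540)),((0,-155,12),b(710,566))]
def g(p): return np.ravel([proj(c,Rz(p[2])@Ry(-th)@np.array(P,float)+[p[0],p[1],31.8])[0]-uv for P,uv in O])
f=least_squares(g,[496,-187,-.33]); print('deck',f.x[:2],np.degrees(f.x[2]),np.round(f.fun,1))
DO2=np.array([*f.x[:2],31.8]);DR2=Rz(f.x[2])@Ry(-th)
bp=[(47.5,23,5),(47.5,-23,5),(45.5,19,46),(45.5,-19,46),(36,23,46),(36,-23,46),(-36,23,36),(-36,-23,36)]
for n,pts in (('L',[a(397,57),a(690,58),a(362,155),a(637,155),a(352,222),a(668,222),a(428,632),a(704,632)]),('R',[b(85,58),b(375,60),b(135,155),b(413,155),b(105,222),b(425,222),b(70,632),b(345,632)])):
    def h(p): return np.ravel([proj(c,DO2+DR2@(cv2.Rodrigues(np.array([0,p[3],p[4]]))[0]@np.array(P,float)+p[:3]))[0]-uv for P,uv in zip(bp,pts)])
    q=least_squares(h,[36,0,0,0,0],loss='soft_l1'); print(n,np.round(q.x[:3],1),'pitch,yaw deg',np.round(np.degrees(q.x[3:]),2),np.round(h(q.x),1))
    def h3(p): return np.ravel([proj(c,DO2+DR2@(cv2.Rodrigues(np.array([0,0,p[2]]))[0]@np.array(P,float)+[p[0],p[1],0]))[0]-uv for P,uv in zip(bp,pts)])
    q=least_squares(h3,[36,0,0],loss='soft_l1'); print(n,'flat:',np.round(q.x[:2],1),np.round(np.degrees(q.x[2]),2),np.round(h3(q.x),1))
```

```text
deck [ 496.92574406 -186.05019239] -18.840575648899105 [ 0.6 -0.5 -0.8  0.5 -0.7 -0.3  0.8  0.3]
L [37.5 59.4  1.5] pitch,yaw deg [-1.12 -0.37] [-0.7  0.1 -0.   0.3  0.6 -0.3 -0.   0.1 -0.7 -0.2  0.3  0.2  0.3 -0.2
  0.1 -0. ]
L flat: [36.1 59.7] -0.27 [-0.3  0.8 -0.1  1.   0.8 -0.5 -0.1 -0.3 -0.5 -0.5  0.2 -0.2  0.3 -0.
 -0.   0.1]
R [ 37.6 -60.6   2.2] pitch,yaw deg [-0.97  0.26] [-0.3  0.3  0.8 -0.2  0.5  0.  -0.7 -0.2 -0.   0.1  0.2 -0.1 -0.1  0.1
 -0.2 -0.1]
R flat: [ 36.1 -61.1] 0.19 [-0.1  1.   0.4  0.5  0.6 -0.3 -1.  -0.4  0.2 -0.2 -0.1 -0.3  0.1  0.1
 -0.2 -0.1]
```

Run:
```python
from h import *
st(); print(r.sign_off())
```

```text
t 49.85 pos [ 469.8 -178.1  253.4] rpy [ 3.135e+00  3.000e-03 -3.270e-01] F [0.3 0.3 0.6] open 0.298
the job is handed in; nothing more can be done
None
```

The job is done and handed in at about 50 s of the 210 s allowed. Only two bins were present, on the second hook from the left and the far-right one. Both are on the rack, the tools are in the drawer, and the drawer is shut.

- **Bins:** I lifted each one off its hook, set it on the deck and slid it down to the front lip until I felt it stop at about 8 N. With the bins taken as flat, the last wrist picture puts both at deck x = 36.1 mm (36 is snug) and turned less than 0.3°. A fit that left tilt and height free gave about 1° of tilt and 1.5–2 mm of height. I put that down to calibration, since a bin held in the gripper showed the same tilt.
- **Tools:** The blue cup, not a brown look-alike, stands upright in the drawer. The red spudger lies beside it; I let it drop about 8 mm because the finger linkage touched the case top at about 8 N.
- **Drawer:** I first opened it further so both tools fitted. I then pushed it in by the finger pull until it stopped hard at 12 N; the pull now lines up with those of the dummy drawers.
- **Missed attempts:** The finger tips sit about 21–25 mm behind the stated TCP. Because of that, my first attempts to open the drawer and to grip the cup passed above them without moving anything. I corrected the height and repeated both.
- **Left alone:** I never moved or touched the tweezers, phone or back panel, and they look unmoved in the last scene picture. The gripper was clear of everything at hand-in.

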